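# Wedge the rinsed tubes on the draining ledge

## Robot

A 6-joint arm with a two-finger parallel gripper is mounted at the origin on the work surface. World frame = base frame: x ahead of the robot, y to its left, z up, the work surface at z = 0. Lengths are in m, angles in rad, forces in N, time in s.
With the tool pointing down it reaches from about 0.25 to 0.775 m from the base axis. Payload 4 kg.
Tool frame: the origin (TCP) lies midway between the tips of the shut fingers; the grasp point (between the pads) lies 19 mm behind it; z points along the fingers, x is the direction in which the jaws open and shut, and the axes are right-handed (so a half turn about z gives the same grasp; the last joint's range is limited). The gripper opens to 94 mm and grips with 3 to 60 N. Pads are 16 mm wide; open, the fingers measure 119 mm over their backs; the gripper's body (75 mm by 177 mm) begins 78 mm behind the grasp point.
Start: joints at [1.072, 0.087, 1.371, -0, 1.684, -0.103], TCP at [0.212, 0.507, 0.206] pointing down, gripper open.
Joint ranges: [-3.1, 3.1], [-0.76, 2.03], [0.27, 2.55], [-1.08, 4.22], [0.17, 2.65], [-2.57, 2.57]. Speed limits (rad/s): [2.79, 2.79, 3.14, 3.14, 3.14, 3.14].

## Interface

Orientations are given as [roll, pitch, yaw] about the fixed x, y, z axes, in that order (R = Rz(yaw) Ry(pitch) Rx(roll)).
In Python, from bench import * gives the robot as it stands.
- The arm moves only by the tool send_rows, never from a script. Its argument "rows" is one flat list of numbers, 7 for each row, row after row: the shift along the world's x, y, z in mm, then the turn, a rotation vector about the world's x, y, z in degrees, then the opening, from 0 (shut) to 1 (fully open). A call has exactly 8 rows; each row shifts and turns the commanded pose from where the row before left it; what a row does not reach is not made up. A row lasts 1/8 s, in which the tool goes at most 62.5 mm and 10.7 degrees, less where a joint would pass 70% of its speed; a pose out of reach is approached as far as the arm can. A call is refused whole if a number of a shift passes 62.5 or a number of a turn 10.7, either way. A call with a gripper value outside its range is refused whole. The fingers move at their own pace and stop on an object; the grip force is fixed at half the most. Time passes only in rows, so rows that do not move let the fingers close, or fill a call up. It gives the time, the measured TCP pose, the force and the opening at its end, in the units of the state.
- get_obs(): the state, without advancing time (a new reading comes with each control period).
- snapshot(name): name is "scene" or "top" or "wrist"; returns a dict with "color" (384x512x3 uint8, red, green, blue), "intrinsics" (3x3 intrinsics, pixels), "rvec" (rotation vector, rad) and "tvec" (3), from world to camera coordinates, as OpenCV has them; the wrist camera has in their place "T_tool_cam" (4x4, takes a point from camera to tool coordinates, whose origin is the TCP and whose axes are the tool frame's). Camera axes: x right, y down, z forward; pixel columns grow to the right and rows downward; lengths in m; the calibration is good to about 2 mm. A picture is of the moment at which its call begins: read the wrist's pose just before it. There is no depth.
- close_job(): hands the job in, once; it reports no verdict.
The state is a dict: "time": time; "joint_positions": joint angles; "qvel": joint speeds; "joint_torque": joint torques, N m; "tool_pos": TCP position; "ee_rot": TCP orientation; "wrist_force": force on the tool from outside, world axes, zero at the start; "wrist_torque": the same for the moment, N m; "width": finger opening in m.
Only numpy, scipy, OpenCV 4.12 (cv2) and the standard library are available. Lean on these libraries where they do the work, as an engineer would, in place of code of your own. Each camera call takes 0.05 s, during which the arm holds its last target.

## Task

Use the tweezer to prise up the snapped-shut lid of the pill box by its lip, swing the lid wide open and leave it open, and lay the tweezer back on the middle of its mat. Then park every frosted tube from the rack on the sloping draining ledge, lying across the slope and held from rolling by a rubber wedge of its own from the box: a tube may only be let go on the slope once its wedge is in place on the downhill side. Leave the tin, the blue case and the cup alone.

Things in the scene. Friction and masses are not known exactly. Their poses are not given: they have to be found in the camera images.
- ledge: Fixed white-tiled draining ledge, 200 (x) by 300 mm (y); origin: centre of its footprint, on the counter; x points uphill. x -100 to -95 mm: lip 18 mm high. x -95 to -55: level gutter, floor 6 mm up. x -55 to +100: slope of 8 deg, surface height = 6 mm + 0.1405*(x + 55 mm). Unwedged, a tube lying across it rolls into the gutter; it can be picked up there.
- rack: Fixed grey ribbed rack, 180 (x) by 66 mm (y), floor 4 mm thick; origin at the centre of its underside. Three cradles at x = -60, 0, +60 mm, each between two ribs 6 mm high (above the floor) and 30 mm apart, hold tubes lying along the rack's y. Two or three are filled at the start.
- pillbox: Fixed lavender pill box, 72 mm (x) by 186 mm (y), walls and floor 3 mm; the front and back walls are 38 mm high, the end walls 14 mm (above them the lid's end skirts close the ends); origin at the centre of its underside. Its front is its -x side. Dividers 8 mm thick, 14 mm high at y = -29 and +29 mm part it into three compartments with a wedge in each; a hinged lid closes it.
- lid (a joint): Lid angle: 0 shut, grows as it opens, up to 2.3 rad (leaning back past upright). A spring catch inside the middle of the front wall holds it shut; it gives way to roughly 7 N of lift at the lip, within the first 0.15 rad. After that the hinge is slightly stiff and the lid stays where it is left.
- lid_lip (a point): Middle of the front edge of the lid, on its underside. The lid is a plate 4 mm thick, 89 mm from hinge to front edge, 186 mm wide, and juts 17 mm beyond the front wall as a lip; at both ends a skirt hangs 24 mm down. Shut, its underside is 38 mm above the counter. The axes turn with the lid (x from the lip to the hinge, y along the hinge).
- lid_hinge (a point): Middle of the lid's hinge line, on the top of the box's far (+x) wall, 38 mm above the counter; 89 mm from lid_lip.
- mat_c (a point): Centre of the top of the thin fixed rest mat of the tweezer, 180 mm (x) by 46 mm (y), 3 mm thick; its x axis runs along the tweezer as it first lies.
- tweezer_c (a point): Chrome tweezer, rigid, 150 mm long, 12 mm high, lying on its side; the point is its centre, half-way up. Its x axis runs to the tip, 75 mm away. From x = -30 to +25 mm it is 14 mm wide with parallel sides (grip here, not hollow); the last 25 mm before the tip are a solid bar 6 mm wide and 4 mm thick, half-way up. 35 g.
- tube0_c (a point): Frosted plastic tube with a white cap, a closed cylinder 40 mm in diameter and 62 mm long with flat ends; the point is its centre, its y axis is the cylinder's axis (x and z turn as it rolls). About 50 g. May be absent.
- tube1_c (a point): Frosted tube like the other tubes. May be absent.
- tube2_c (a point): Frosted tube like the other tubes. May be absent.
- wedge0_c (a point): Black rubber wedge, 36 by 36 mm, 25 g. Point: 17 mm above the middle of its underside. Its x points to the 2 mm thin edge at x = 18 mm; a 41 deg face climbs from it to a 14 mm high body (x 4 to -18). At the back a grip fin, x -18 to -8, 20 mm wide in y, top 34 mm above the underside. A tube against the face has its axis 28 mm ahead (+x). Starts in the box, thin edge to the hinge within 0.2 rad.
- wedge1_c (a point): Rubber wedge like the other wedges.
- wedge2_c (a point): Rubber wedge like the other wedges.
- tin_c (a point): Small round aluminium tin, 63 mm across and 26 mm high, a bystander; point at its centre.
- covercase_c (a point): Blue silicone ear-thermometer cover case, 55 by 80 by 38 mm, a bystander; point at its centre.
- cup_c (a point): White ceramic tooth cup, 72 mm across, 90 mm high, a bystander; point at its centre.
There are look-alikes about, which are no part of the job. Leave any orange look-alike of the part that bears tube0_c alone.

How it is judged:
On the way, in this order (a step that is already met when the one before it is completed fails the run):
1. the lid is levered up past its catch with the tweezer pressing on it (value of joint lid above 0.2 rad and contact force between tweezer and lid above 0.1 N), for 0.05 s.
2. the lid is swung wide open (over 1.3 rad) (value of joint lid above 1.3 rad), for 0.2 s.
At the end, for the whole second after the job is handed in: Every tube present lies at rest on the slope, centre over 35 mm up from the gutter, across it within 0.3 rad, leaning on a wedge whose point is within 34 mm of its centre; the lid is open beyond 1.2 rad; the tweezer lies with its centre within 45 mm of its mat's middle (x of tube0_c in the frame of ledge between -0.02 and 0.095 m and y of tube0_c in the frame of ledge between -0.15 and 0.15 m and contact force between each of tube0, tube1, tube2 and ledge above 0.05 N and angle between the y axis of each of tube0_c, tube1_c, tube2_c and the y axis of ledge, either way round below 0.3 rad and ((contact force between tube0 and wedge0 above 0.012 N and distance between tube0_c and wedge0_c below 0.034 m) or (contact force between tube0 and wedge1 above 0.012 N and distance between tube0_c and wedge1_c below 0.034 m) or (contact force between tube0 and wedge2 above 0.012 N and distance between tube0_c and wedge2_c below 0.034 m)) and linear speed of each of tube0, tube1, tube2, tweezer below 0.02 m/s and x of tube1_c in the frame of ledge between -0.02 and 0.095 m and y of tube1_c in the frame of ledge between -0.15 and 0.15 m and ((contact force between tube1 and wedge0 above 0.012 N and distance between tube1_c and wedge0_c below 0.034 m) or (contact force between tube1 and wedge1 above 0.012 N and distance between tube1_c and wedge1_c below 0.034 m) or (contact force between tube1 and wedge2 above 0.012 N and distance between tube1_c and wedge2_c below 0.034 m)) and x of tube2_c in the frame of ledge between -0.02 and 0.095 m and y of tube2_c in the frame of ledge between -0.15 and 0.15 m and ((contact force between tube2 and wedge0 above 0.012 N and distance between tube2_c and wedge0_c below 0.034 m) or (contact force between tube2 and wedge1 above 0.012 N and distance between tube2_c and wedge1_c below 0.034 m) or (contact force between tube2 and wedge2 above 0.012 N and distance between tube2_c and wedge2_c below 0.034 m)) and value of joint lid above 1.2 rad and horizontal distance between tweezer_c and mat_c below 0.045 m and height (world z) of tweezer_c below 0.025 m); the robot touches nothing.
It fails at once if a tube is let go on the slope with no wedge within 100 mm of it ((contact force between tube0 and ledge above 0.02 N and x of tube0_c in the frame of ledge above -0.02 m and distance between the grasp point and tube0_c below 0.05 m and contact force between the fingers and tube0 below 0.01 N and distance between tube0_c and wedge0_c above 0.1 m and distance between tube0_c and wedge1_c above 0.1 m and distance between tube0_c and wedge2_c above 0.1 m) or (contact force between tube1 and ledge above 0.02 N and x of tube1_c in the frame of ledge above -0.02 m and distance between the grasp point and tube1_c below 0.05 m and contact force between the fingers and tube1 below 0.01 N and distance between tube1_c and wedge0_c above 0.1 m and distance between tube1_c and wedge1_c above 0.1 m and distance between tube1_c and wedge2_c above 0.1 m) or (contact force between tube2 and ledge above 0.02 N and x of tube2_c in the frame of ledge above -0.02 m and distance between the grasp point and tube2_c below 0.05 m and contact force between the fingers and tube2 below 0.01 N and distance between tube2_c and wedge0_c above 0.1 m and distance between tube2_c and wedge1_c above 0.1 m and distance between tube2_c and wedge2_c above 0.1 m)).
It fails at once if the tin is disturbed (moved over 30 mm) (distance of tin_c from where it was at the start of the episode above 0.03 m).
It fails at once if the blue case is disturbed (moved over 30 mm) (distance of covercase_c from where it was at the start of the episode above 0.03 m).
It fails at once if the cup is disturbed (moved over 30 mm) (distance of cup_c from where it was at the start of the episode above 0.03 m).
Of tube0, tube1, tube2 only 2 to 3 are there at a start; the rules pass over those that are not, and their reading is None.
At some moment in a run one of wedge0, wedge1, wedge2 may be knocked a few centimetres aside while the robot is not near it.
It also fails if it takes over 210 s, if anything falls off the work surface, if the arm or the gripper's body presses on something with over 40 N, if the wrist force passes 120 N, or if a joint passes its speed limit or range.

## Working session

There is one attempt and no reset: what is moved stays moved. The work goes in short steps, Python scripts to look and compute and a tool call to move; the robot and the scene stay as the last step left them, time stands still between calls to the robot, and variables do not carry over. Pictures are saved under pics/ and viewed, and the job is handed in when it is done.

Besides the shell and the picture viewer there is one more tool, called by a JSON object that holds its "fn" and its "kwargs", one argument or row to a line. send_rows: Moves the arm, as the interface text tells. Its arguments: {"type":"object","properties":{"rows":{"type":"array","items":{"type":"number"}}},"required":["rows"]}

```bash
ls; mkdir -p pics; cat > h.py <<'E'
from bench import *
import numpy as np, cv2
def save(n,f,img=None,scale=1):
    s=snapshot(n) if img is None else None
    im=(s["color"] if s else img)[:,:,::-1]
    if scale!=1: im=cv2.resize(im,None,fx=scale,fy=scale,interpolation=cv2.INTER_CUBIC)
    cv2.imwrite("pics/"+f,im); return s
E
python3 - <<'E'
from h import *
print(get_obs())
for n in("scene","top","wrist"):
    s=save(n,n+"0.png",scale=1.5); print({k:v for k,v in s.items() if k!="color"})
    np.save("pics/"+n+"0.npy",s,allow_pickle=True)
E
```

```text
pics
{'time': 0.0, 'joint_positions': array([ 1.07190121e+00,  8.79550141e-02,  1.37222720e+00, -2.09689590e-05,
        1.68358028e+00, -1.03097013e-01]), 'qvel': array([-0.00020482,  0.0005472 ,  0.00094072, -0.00037603,  0.00089368,
        0.00076774]), 'joint_torque': array([-9.32787625e-04, -3.40188611e+01, -3.02422714e+01,  7.17436709e-02,
        3.31708894e-02, -1.76580261e-04]), 'tool_pos': array([0.21180124, 0.50700177, 0.20431789]), 'ee_rot': array([-3.14139008e+00,  2.16045520e-03,  1.17499610e+00]), 'wrist_force': array([ 0.03360091, -0.37227923,  0.17976939]), 'wrist_torque': array([ 0.00858817,  0.01538312, -0.0239711 ]), 'width': 0.09421012706672424}
{'intrinsics': array([[433.74131673,   0.        , 257.01627924],
       [  0.        , 433.74131673, 183.05558387],
       [  0.        ,   0.        ,   1.        ]]), 'rvec': array([ 1.70943651,  2.10636376, -0.61251997]), 'tvec': array([ 0.12928904, -0.46195285,  1.44768926])}
{'intrinsics': array([[452.68367762,   0.        , 257.47324209],
       [  0.        , 452.68367762, 192.95612554],
       [  0.        ,   0.        ,   1.        ]]), 'rvec': array([ 2.12339729, -2.07633256,  0.23287387]), 'tvec': array([-0.00976894,  0.6030665 ,  1.13134475])}
{'intrinsics': array([[287.543519  ,   0.        , 257.55074338],
       [  0.        , 287.543519  , 191.5395765 ],
       [  0.        ,   0.        ,   1.        ]]), 'T_tool_cam': array([[ 9.99999039e-01,  6.76725669e-05, -1.38466644e-03,
         1.45431516e-03],
       [ 2.91744989e-04,  9.66167281e-01,  2.57916072e-01,
        -7.43721581e-02],
       [ 1.35527325e-03, -2.57916228e-01,  9.66166333e-01,
        -1.79334229e-01],
       [ 0.00000000e+00,  0.00000000e+00,  0.00000000e+00,
         1.00000000e+00]])}
```

The scene and top pictures show these things, with positions in the 768-px top view:
- Pill box at (203,356).
- Tweezer on the cork mat at (385,391).
- Ledge at (380,300), with its lip towards the robot.
- Rack with three frosted tubes at (576,350).
- Orange look-alike at (512,329), which I leave alone.
- Tin at (236,252), blue case at (430,206) and cup at (554,258).

Next I'll enlarge the crops and measure.

```bash
cat >> h.py <<'E'
def rayplane(s,uv,z,T=None):
    """px -> world at height z. T: world_T_cam for wrist"""
    uv=np.atleast_2d(np.float64(uv)); K=s["intrinsics"]
    d=np.c_[(uv[:,0]-K[0,2])/K[0,0],(uv[:,1]-K[1,2])/K[1,1],np.ones(len(uv))]
    if T is None:
        R=cv2.Rodrigues(np.float64(s["rvec"]))[0]; o=-R.T@s["tvec"]; d=d@R
    else: o=T[:3,3]; d=d@T[:3,:3].T
    return o+d*((z-o[2])/d[:,2])[:,None]
def proj(s,P,T=None):
    P=np.atleast_2d(np.float64(P)); K=s["intrinsics"]
    if T is None:
        R=cv2.Rodrigues(np.float64(s["rvec"]))[0]; C=P@R.T+s["tvec"]
    else: C=(P-T[:3,3])@T[:3,:3]
    return np.c_[K[0,0]*C[:,0]/C[:,2]+K[0,2],K[1,1]*C[:,1]/C[:,2]+K[1,2]]
from scipy.spatial.transform import Rotation as Rn
def wT(s,o):
    T=np.eye(4); T[:3,:3]=Rn.from_euler('xyz',o["ee_rot"]).as_matrix(); T[:3,3]=o["tool_pos"]
    return T@s["T_tool_cam"]
def ld(n): return np.load("pics/%s.npy"%n,allow_pickle=True).item()
E
python3 - <<'E'
from h import *
s=ld("top0"); im=s["color"]; hsv=cv2.cvtColor(im,cv2.COLOR_RGB2HSV)
for n,(h0,h1,smin) in dict(purple=(120,150,30),cork=(8,22,60),blue=(105,125,150),orange=(0,10,150)).items():
    m=cv2.inRange(hsv,(h0,smin,40),(h1,255,255)); m[300:,:100]=0
    cs=cv2.findContours(m,0,2)[0]
    for c in cs:
        if cv2.contourArea(c)>100:
            r=cv2.minAreaRect(c); b=cv2.boxPoints(r); print(n,cv2.contourArea(c),r[0],b.round(1).tolist())
            for z in(0,.003,.042): print(z,(rayplane(s,b,z)[:,:2]).round(4).tolist())
def crop(s,x0,y0,x1,y1,f,k):
    im=s["color"][y0:y1,x0:x1]; save(None,f,im,k)
crop(s,170,150,330,280,"c1.png",5)
crop(s,90,210,190,265,"c2.png",8)
crop(s,320,150,420,275,"c3.png",5)
E
```

```text
purple 2303.5 (135.4488067626953, 236.4512939453125) [[98.0999984741211, 219.5], [171.89999389648438, 217.6999969482422], [172.8000030517578, 253.39999389648438], [99.0, 255.1999969482422]]
0 [[0.5335, 0.4437], [0.5433, 0.2398], [0.4449, 0.231], [0.4355, 0.4313]]
0.003 [[0.5331, 0.4427], [0.5428, 0.2392], [0.4447, 0.2304], [0.4352, 0.4303]]
0.042 [[0.5268, 0.4285], [0.5362, 0.2315], [0.4412, 0.223], [0.432, 0.4165]]
cork 1028.0 (256.2048034667969, 260.4705505371094) [[222.8000030517578, 267.70001220703125], [223.5, 250.8000030517578], [289.6000061035156, 253.1999969482422], [289.0, 270.20001220703125]]
0 [[0.4094, 0.0932], [0.4552, 0.0933], [0.4526, -0.0869], [0.4069, -0.0855]]
0.003 [[0.4092, 0.0929], [0.4549, 0.093], [0.4523, -0.0867], [0.4067, -0.0853]]
0.042 [[0.4069, 0.0899], [0.4511, 0.09], [0.4486, -0.0841], [0.4045, -0.0828]]
cork 314.5 (340.90447998046875, 218.8248291015625) [[330.29998779296875, 228.39999389648438], [337.20001220703125, 205.0], [351.5, 209.1999969482422], [344.6000061035156, 232.6999969482422]]
0 [[0.523, -0.1985], [0.5893, -0.2186], [0.5782, -0.2583], [0.5122, -0.2378]]
0.003 [[0.5225, -0.198], [0.5887, -0.2181], [0.5776, -0.2577], [0.5118, -0.2372]]
0.042 [[0.5166, -0.1919], [0.5807, -0.2113], [0.57, -0.2497], [0.5062, -0.2299]]
blue 404.0 (286.40399169921875, 135.9720001220703) [[271.5, 130.1999969482422], [298.29998779296875, 125.30000305175781], [301.29998779296875, 141.8000030517578], [274.5, 146.60000610351562]]
0 [[0.8062, -0.0321], [0.8229, -0.1098], [0.7728, -0.1185], [0.7563, -0.0415]]
0.003 [[0.8051, -0.032], [0.8218, -0.1095], [0.7717, -0.1183], [0.7553, -0.0414]]
0.042 [[0.7902, -0.0312], [0.8064, -0.1062], [0.7579, -0.1147], [0.742, -0.0402]]
```

Pill box: the hinge lugs are at the far (+x) edge, so the lip faces the robot. Tweezer: the 25 mm bar is at the left end, so the tip points +y. Rack: three clear/white tubes. The orange cylinder lying on the counter is the look-alike. I'll move the wrist camera over the mat and ledge.

{"fn": "send_rows", "kwargs": {
  "rows": [14,-32,3,0,0,-4.2,0.6,14,-32,3,0,0,-4.2,0.6,14,-32,3,0,0,-4.2,0.6,14,-32,3,0,0,-4.2,0.6,14,-32,3,0,0,-4.2,0.6,14,-32,3,0,0,-4.2,0.6,14,-32,3,0,0,-4.2,0.6,14,-32,3,0,0,-4.2,0.6]
}}

```text
time: 1.15
tool_pos: [0.3242, 0.2503, 0.2293]
ee_rot: [3.142, 0.0, 0.586]
wrist_force: [-0.1, -0.4, -0.4]
width: 0.0565
```

{"fn": "send_rows", "kwargs": {
  "rows": [14,-32,3,0,0,-4.2,0.6,14,-32,3,0,0,-4.2,0.6,14,-32,3,0,0,-4.2,0.6,14,-32,3,0,0,-4.2,0.6,14,-32,3,0,0,-4.2,0.6,14,-32,3,0,0,-4.2,0.6,14,-32,3,0,0,-4.2,0.6,0,0,0,0,0,0,0.6]
}}

```text
time: 2.15
tool_pos: [0.4224, 0.026, 0.2501]
ee_rot: [3.142, 0.001, 0.072]
wrist_force: [0.3, 0.5, -0.6]
width: 0.0564
```

```bash
cat >> h.py <<'E'
def look(f,scale=1.5):
    o=get_obs(); s=snapshot("wrist"); s["T"]=wT(s,o); s["obs"]=o
    save(None,f+".png",s["color"],scale); np.save("pics/"+f+".npy",s,allow_pickle=True); return s
E
python3 - <<'E'
from h import *
s=look("w1"); o=s["obs"]; print(o["time"],o["tool_pos"],o["ee_rot"],o["width"])
for n in("scene","top"):
    s=save(n,n+"1.png",scale=1.5); np.save("pics/"+n+"1.npy",s,allow_pickle=True)
E
```

```text
2.15 [0.42239288 0.02599762 0.25007006] [3.14154900e+00 9.20540991e-04 7.20678294e-02] 0.05637181666306167
```

The wrist picture shows the tweezer lying on the cork mat from about (402,200) at the tip to (383,340). The ledge's lip line runs from (489,103) to (438,398).

```bash
python3 - <<'E'
from h import *
s=ld("w1"); T=s["T"]; im=s["color"]
save(None,"w1c.png",im[110:245,225:330],5)
save(None,"w1l.png",im[55:285,285:485],2.6)
hsv=cv2.cvtColor(im,cv2.COLOR_RGB2HSV)
m=cv2.inRange(hsv,(8,60,40),(22,255,255)); m[:,:230]=0; m[245:]=0
c=np.vstack([x for x in cv2.findContours(m,0,2)[0] if cv2.contourArea(x)>30]); b=cv2.boxPoints(cv2.minAreaRect(c)); print(b, rayplane(s,b,.003,T).round(4), rayplane(s,b.mean(0),.003,T))
E
```

```text
[[242.98526 234.32838]
 [252.06918 120.13051]
 [282.43387 122.54588]
 [273.34995 236.74376]] [[ 0.4076 -0.0846  0.003 ]
 [ 0.4103  0.0933  0.003 ]
 [ 0.4542  0.0931  0.003 ]
 [ 0.4564 -0.0853  0.003 ]] [[0.43208689 0.00879585 0.003     ]]
```

```bash
python3 - <<'E'
from h import *
s=ld("w1"); T=s["T"]
p=rayplane(s,[[267.8,131.0],[255.2,230.4]],.010,T); d=p[0]-p[1]; print("tw",p.round(4),np.linalg.norm(d),p.mean(0),np.degrees(np.arctan2(d[1],d[0])))
l=rayplane(s,[[325.4,68.5],[291.9,264.6]],.018,T); d=l[0]-l[1]; print("lipW",l.round(4),np.linalg.norm(d),np.degrees(np.arctan2(d[1],d[0])))
print("far",rayplane(s,[[475.4,85.8]],.0278,T))
t=ld("top1")
l=rayplane(t,[[196.6,231.6],[306,240.6]],.018); d=l[0]-l[1]; print("lipT",l.round(4),np.linalg.norm(d),np.degrees(np.arctan2(d[1],d[0])))
q=np.array([[267.8,131.0],[255.2,230.4]])
o=s["obs"]; print("tool",o["tool_pos"],np.degrees(o["ee_rot"]))
save(None,"tt.png",t["color"][225:280,210:300],8)
save(None,"ss.png",ld("scene1")["color"][140:250,190:340],5)
E
```

```text
tw [[ 0.4338  0.08    0.01  ]
 [ 0.4265 -0.0736  0.01  ]] 0.15373136757181355 [0.4301497  0.00321732 0.01      ] 87.26348362026775
lipW [[ 0.5033  0.167   0.018 ]
 [ 0.4886 -0.1242  0.018 ]] 0.2916269701070235 87.11216173334623
far [[0.70071262 0.15857588 0.0278    ]]
lipT [[ 0.5035  0.1667  0.018 ]
 [ 0.4857 -0.1298  0.018 ]] 0.2970257831901104 86.56151116445412
tool [0.42239288 0.02599762 0.25007006] [1.79997499e+02 5.27431136e-02 4.12918246e+00]
```

{"fn": "send_rows", "kwargs": {
  "rows": [2,-2,-10,0,0,-2,0.5,2,-2,-30,0,0,-2,0.5,2,-2,-40,0,0,-2,0.5,2,-1,-40,0,0,-0.8,0.5,0,0,-40,0,0,0,0.5,0,0,-40,0,0,0,0.5,0,0,-15,0,0,0,0.5,0,0,0,0,0,0,0.5]
}}

```text
time: 3.3
tool_pos: [0.4292, 0.021, 0.0347]
ee_rot: [-3.141, 0.002, -0.043]
wrist_force: [-0.1, -0.4, 0.3]
width: 0.0469
```

```bash
python3 - <<'E'
from h import *
s=look("w2"); o=s["obs"]; print(o["time"],o["tool_pos"],np.degrees(o["ee_rot"]),o["width"],o["wrist_force"])
E
```

```text
3.3 [0.42924717 0.02098237 0.03473275] [-1.79991506e+02  1.17854651e-01 -2.44986960e+00] 0.04691303254150784 [-0.13244526 -0.4426369   0.3121655 ]
```

The tweezer is centred between the fingers at (389,330). Down 30 mm and close.

{"fn": "send_rows", "kwargs": {
  "rows": [0,-1,-15,0,0,0,0.5,0,-1,-12,0,0,0,0.5,0,0,-3,0,0,0,0.5,0,0,0,0,0,0,0.5,0,0,0,0,0,0,0,0,0,0,0,0,0,0,0,0,0,0,0,0,0,0,0,0,0,0,0,0]
}}

```text
time: 4.35
tool_pos: [0.4302, 0.0185, 0.0057]
ee_rot: [3.142, -0.0, -0.043]
wrist_force: [-0.4, -0.1, 1.1]
width: 0.0135
```

{"fn": "send_rows", "kwargs": {
  "rows": [0,0,0,0,0,0,0,0,0,0,0,0,0,0,0,0,5,0,0,0,0,0,0,30,0,0,0,0,0,0,40,0,0,0,0,0,0,40,0,0,0,0,0,0,35,0,0,0,0,0,0,0,0,0,0,0]
}}

```text
time: 5.35
tool_pos: [0.4321, 0.0183, 0.1588]
ee_rot: [3.141, -0.007, -0.043]
wrist_force: [-0.4, -0.1, 0.4]
width: 0.0138
```

```bash
python3 - <<'E'
from h import *
s=look("w3"); o=s["obs"]; print(o["time"],o["tool_pos"],np.degrees(o["ee_rot"]),o["width"],o["wrist_force"])
save(None,"w3c.png",s["color"][100:300,180:340],4)
s=save("scene","s3.png"); save(None,"s3.png",s["color"][60:260,180:440],3)
E
```

```text
5.35 [0.43211979 0.01832951 0.15882763] [179.98284409  -0.41630666  -2.47620132] 0.013796678178239024 [-0.38751009 -0.09205091  0.35255714]
```

The tweezer is held, tip forward at (389,208), jaws at 13.8 mm, and its mat is empty. I'll carry it in front of the box and turn the tip to face it.

{"fn": "send_rows", "kwargs": {
  "rows": [-7,23,0,0,0,-6.5,0,-7,23,0,0,0,-6.5,0,-7,23,0,0,0,-6.5,0,-7,23,0,0,0,-6.5,0,-7,23,0,0,0,-6.5,0,-7,23,0,0,0,-6.5,0,-7,23,0,0,0,-6.5,0,-7,23,0,0,0,-6.5,0]
}}

```text
time: 6.45
tool_pos: [0.3724, 0.2027, 0.1529]
ee_rot: [3.137, 0.001, -0.955]
wrist_force: [-0.2, -0.2, -1.3]
width: 0.0136
```

{"fn": "send_rows", "kwargs": {
  "rows": [-7,23,0,0,0,-6.5,0,-7,23,0,0,0,-6.5,0,-7,23,0,0,0,-6.5,0,-7,23,0,0,0,-6.5,0,-8,23,0,0,0,-6.5,0,0,0,0,0,0,0,0,0,0,0,0,0,0,0,0,0,0,0,0,0,0]
}}

```text
time: 7.45
tool_pos: [0.3381, 0.3166, 0.1549]
ee_rot: [3.141, -0.001, -1.518]
wrist_force: [-0.7, -0.6, 0.2]
width: 0.0136
```

```bash
python3 - <<'E'
from h import *
s=look("w4"); o=s["obs"]; print(o["time"],o["tool_pos"],np.degrees(o["ee_rot"]),o["width"],o["wrist_force"])
# tip in tool frame from w3
w=ld("w3"); R=Rn.from_euler('xyz',w["obs"]["ee_rot"]).as_matrix()
for zz in(.0015,.0035,.0055):
    p=rayplane(w,[[259.3,138.7]],w["obs"]["tool_pos"][2]+zz,w["T"])[0]; print(zz,(R.T@(p-w["obs"]["tool_pos"])).round(4))
s=save("scene","s4.png"); save(None,"s4.png",s["color"][60:260,300:500],3)
E
```

```text
7.45 [0.33812845 0.31661496 0.15493412] [ 1.79956100e+02 -5.50500949e-02 -8.69927528e+01] 0.013638161417917927 [-0.73340465 -0.55450277  0.24799457]
0.0015 [ 0.0019 -0.0617 -0.0015]
0.0035 [ 0.0019 -0.0619 -0.0035]
0.0055 [ 0.0019 -0.062  -0.0055]
```

```bash
python3 - <<'E'
from h import *
s=ld("w4"); b=rayplane(s,[[241/1.5,134/1.5],[528/1.5,134/1.5]],.042,s["T"]); d=b[0]-b[1]
print(b.round(4),np.linalg.norm(d),b.mean(0).round(4),np.degrees(np.arctan2(d[1],d[0]))-90)
E
```

```text
[[0.4324 0.4153 0.042 ]
 [0.442  0.2318 0.042 ]] 0.18379004128514026 [0.4372 0.3236 0.042 ] 3.0011185355827905
```

Lip middle is at (0.437, 0.324), yaw 3.0°, and the width checks at 184 of 186 mm. I'll lower the tip in front of it, then slide it under.

{"fn": "send_rows", "kwargs": {
  "rows": [0,2,-30,0,0,0,0,0,1,-40,0,0,0,0,0,0,-40,0,0,0,0,0,0,-15,0,0,0,0,0,0,0,0,0,0,0,0,0,0,0,0,0,0,0,0,0,0,0,0,0,0,0,0,0,0,0,0]
}}

```text
time: 8.55
tool_pos: [0.3387, 0.321, 0.0316]
ee_rot: [-3.14, 0.001, -1.518]
wrist_force: [0.5, 0.7, -0.8]
width: 0.0136
```

```bash
python3 - <<'E'
from h import *
s=look("w5"); o=s["obs"]; print(o["time"],o["tool_pos"],np.degrees(o["ee_rot"]),o["width"],o["wrist_force"])
s=save("scene","s4.png"); save(None,"s5.png",s["color"][60:260,300:500],4)
E
```

```text
8.55 [0.33872083 0.32099652 0.03164243] [-1.79895046e+02  6.46839127e-02 -8.69747702e+01] 0.013567078485849801 [ 0.52756195  0.73758511 -0.7753918 ]
```

The tip is at (388,208) and the lip edge at row 107, about 37 mm ahead. I'll lower 3 mm and slide in 50 mm, which puts it 13 mm under the lip.

{"fn": "send_rows", "kwargs": {
  "rows": [0,0,-3,0,0,0,0,10,0.5,0,0,0,0,0,10,0.5,0,0,0,0,0,10,0.5,0,0,0,0,0,10,0.5,0,0,0,0,0,10,0.5,0,0,0,0,0,0,0,0,0,0,0,0,0,0,0,0,0,0,0]
}}

```text
time: 9.65
tool_pos: [0.3879, 0.3229, 0.0274]
ee_rot: [3.141, -0.0, -1.518]
wrist_force: [-0.1, 0.2, 0.2]
width: 0.014
```

```bash
python3 - <<'E'
from h import *
s=look("w6"); o=s["obs"]; print(o["time"],o["tool_pos"],np.degrees(o["ee_rot"]),o["width"],o["wrist_force"])
s=save("scene","s4.png"); save(None,"s6.png",s["color"][60:260,300:500],4)
E
```

```text
9.65 [0.38785087 0.32290637 0.02736266] [ 1.79965371e+02 -1.38508177e-02 -8.69829960e+01] 0.014042216699579103 [-0.08874034  0.21332639  0.18403066]
```

The tip is under the lip: the edge at row 242 covers the bar. Now the lift.

{"fn": "send_rows", "kwargs": {
  "rows": [0,0,3,0,0,0,0,0,0,3,0,0,0,0,0,0,3,0,0,0,0,0,0,3,0,0,0,0,0,0,3,0,0,0,0,0,0,3,0,0,0,0,0,0,3,0,0,0,0,0,0,3,0,0,0,0]
}}

```text
time: 10.75
tool_pos: [0.3878, 0.3229, 0.0516]
ee_rot: [3.141, -0.0, -1.518]
wrist_force: [1.2, -1.1, -4.2]
width: 0.0136
```

```bash
python3 - <<'E'
from h import *
s=look("w7"); o=s["obs"]; print(o["time"],o["tool_pos"],np.degrees(o["ee_rot"]),o["width"],o["wrist_force"],o["wrist_torque"])
s=save("scene","s4.png"); save(None,"s7.png",s["color"][60:260,300:500],4)
E
```

```text
10.75 [0.38780639 0.3229022  0.05158324] [ 1.79966456e+02 -1.57195008e-02 -8.69785000e+01] 0.013621583695798262 [ 1.16733595 -1.05043899 -4.21888564] [-0.00939832  0.16002741  0.00016951]
```

```bash
cat >> h.py <<'E'
def edge(s,a,b,w=.186):
    "two px ends of a horizontal edge of known length -> mean pos"
    f=lambda z: np.linalg.norm(np.diff(rayplane(s,[a,b],z,s.get("T")),axis=0))-w
    from scipy.optimize import brentq
    z=brentq(f,-.2,.25); return rayplane(s,[a,b],z,s.get("T"))
E
python3 - <<'E'
from h import *
for n,a,b in(("w6",(151,242),(632,242)),("w7",(179,234),(604,234))):
    s=ld(n); print(n,edge(s,np.array(a)/1.5,np.array(b)/1.5).round(4).tolist())
E
```

```text
w6 [[0.4327, 0.4172, 0.041], [0.4424, 0.2315, 0.041]]
w7 [[0.4326, 0.4169, 0.0425], [0.4423, 0.2312, 0.0425]]
```

The lid is still shut: its front edge measures z≈42 mm. The tweezer slipped about 18° in the pads because the lever arm from grip to tip is too long. New plan: lay it back on the mat to straighten and regrip, then slide it lengthwise under the lip from the box's −y end. That way the lid bears close to the pads.

First back out.

{"fn": "send_rows", "kwargs": {
  "rows": [0,0,-10,0,0,0,0,0,0,-6,0,0,0,0,-20,-1,0,0,0,0,0,-20,-1,0,0,0,0,0,-20,-1,0,0,0,0,0,-5,0,30,0,0,0,0,0,0,50,0,0,0,0,0,0,50,0,0,0,0]
}}

```text
time: 11.85
tool_pos: [0.3214, 0.3198, 0.1669]
ee_rot: [3.141, -0.0, -1.517]
wrist_force: [0.3, 0.9, -0.0]
width: 0.0133
```

{"fn": "send_rows", "kwargs": {
  "rows": [8,-23,0,0,0,6.5,0,8,-23,0,0,0,6.5,0,8,-23,0,0,0,6.5,0,8,-23,0,0,0,6.5,0,8,-23,0,0,0,6.5,0,8,-23,0,0,0,6.5,0,8,-23,0,0,0,6.5,0,8,-23,0,0,0,6.5,0]
}}

```text
time: 12.85
tool_pos: [0.3862, 0.1357, 0.1657]
ee_rot: [-3.141, -0.001, -0.606]
wrist_force: [0.4, 0.1, -0.8]
width: 0.0139
```

{"fn": "send_rows", "kwargs": {
  "rows": [8,-23,0,0,0,6.5,0,8,-23,0,0,0,6.5,0,8,-23,0,0,0,6.5,0,8,-23,0,0,0,6.5,0,8,-23,0,0,0,6.5,0,0,0,0,0,0,0,0,0,0,0,0,0,0,0,0,0,0,0,0,0,0]
}}

```text
time: 13.85
tool_pos: [0.4266, 0.0219, 0.1656]
ee_rot: [-3.141, -0.0, -0.043]
wrist_force: [1.0, 0.2, 0.6]
width: 0.0134
```

```bash
python3 - <<'E'
from h import *
s=look("w8"); o=s["obs"]; print(o["time"],o["tool_pos"],np.degrees(o["ee_rot"]),o["width"],o["wrist_force"])
E
```

```text
13.85 [0.42663723 0.0219309  0.16559285] [-1.79983173e+02 -1.78779216e-02 -2.44510419e+00] 0.013404795224424712 [0.95066571 0.15045787 0.5732171 ]
```

The tweezer is pitched tip-down in the pads, over its mat. I'll press it flat on the mat and release.

{"fn": "send_rows", "kwargs": {
  "rows": [2,-1,-40,0,0,0,0,1,-1,-50,0,0,0,0,0,0,-40,0,0,0,0,0,0,-10,0,0,0,0,0,0,-7,0,0,0,0,0,0,-7,0,0,0,0,0,0,-5,0,0,0,0,0,0,0,0,0,0,0]
}}

```text
time: 14.9
tool_pos: [0.4319, 0.0186, 0.0079]
ee_rot: [3.141, -0.004, -0.044]
wrist_force: [0.7, -1.8, 3.1]
width: 0.0135
```

```bash
python3 - <<'E'
from h import *
s=look("w9"); o=s["obs"]; print(o["time"],o["tool_pos"],np.degrees(o["ee_rot"]),o["width"],o["wrist_force"])
E
```

```text
14.9 [0.43194058 0.01860334 0.00789455] [179.97061558  -0.250792    -2.49736727] 0.013529982609609765 [ 0.68906583 -1.80452134  3.07930076]
```

{"fn": "send_rows", "kwargs": {
  "rows": [0,0,0,0,0,0,0.35,0,0,0,0,0,0,0.35,0,0,-2.5,0,0,0,0.35,0,0,0,0,0,0,0.35,0,0,0,0,0,0,0,0,0,0,0,0,0,0,0,0,0,0,0,0,0,0,0,0,0,0,0,0]
}}

```text
time: 15.95
tool_pos: [0.43, 0.019, 0.004]
ee_rot: [-3.142, 0.0, -0.043]
wrist_force: [-0.3, -0.2, 0.4]
width: 0.0137
```

{"fn": "send_rows", "kwargs": {
  "rows": [0,0,0,0,0,0,0,0,0,10,0,0,0,0,0,0,30,0,0,0,0,0,0,50,0,0,0,0,0,0,10,0,0,0,0,0,0,0,0,0,0,0,0,0,0,0,0,0,0,0,0,0,0,0,0,0]
}}

```text
time: 16.95
tool_pos: [0.4289, 0.0191, 0.1023]
ee_rot: [-3.141, 0.003, -0.043]
wrist_force: [0.3, -0.0, -1.7]
width: 0.0135
```

```bash
python3 - <<'E'
from h import *
s=look("w10"); o=s["obs"]; print(o["time"],o["tool_pos"],np.degrees(o["ee_rot"]),o["width"],o["wrist_force"])
E
```

```text
16.95 [0.42892018 0.01907624 0.10227307] [-179.99277847    0.19259609   -2.47840969] 0.013536033925105965 [ 0.32707061 -0.01192075 -1.73499576]
```

The regrip is straight. I'll move in front of the lip at the box's −y corner and look.

{"fn": "send_rows", "kwargs": {
  "rows": [-3,30,0,0,0,0.9,0,-3,30,0,0,0,0.9,0,-3,30,0,0,0,0.9,0,-3,30,0,0,0,0.9,0,-3,30,0,0,0,0.9,0,-3,30,0,0,0,1,0,0,22,0,0,0,0,0,0,0,0,0,0,0,0]
}}

```text
time: 18.0
tool_pos: [0.4115, 0.2217, 0.1031]
ee_rot: [3.141, 0.002, 0.055]
wrist_force: [-0.6, -0.4, -1.3]
width: 0.0136
```

{"fn": "send_rows", "kwargs": {
  "rows": [0,0,-25,0,0,0,0,0,0,-25,0,0,0,0,0,0,-20,0,0,0,0,0,0,-8,0,0,0,0,0,0,0,0,0,0,0,0,0,0,0,0,0,0,0,0,0,0,0,0,0,0,0,0,0,0,0,0]
}}

```text
time: 19.0
tool_pos: [0.4125, 0.2212, 0.0266]
ee_rot: [-3.141, -0.001, 0.053]
wrist_force: [-0.5, 0.1, -0.7]
width: 0.0138
```

```bash
python3 - <<'E'
from h import *
s=look("w11"); o=s["obs"]; print(o["time"],o["tool_pos"],np.degrees(o["ee_rot"]),o["width"],o["wrist_force"])
E
```

```text
19.0 [0.41246628 0.22115949 0.02661174] [-1.79980839e+02 -6.99332773e-02  3.02835371e+00] 0.01382364952568961 [-0.47526982  0.10926634 -0.7243068 ]
```

```bash
python3 - <<'E'
from h import *
s=ld("w11"); p=rayplane(s,np.array([[460,340],[473,0],[680,340]])/1.5,.042,s["T"]); print(p.round(4))
o=s["obs"]; R=Rn.from_euler('xyz',o["ee_rot"]).as_matrix(); print("tool frame",((p-o["tool_pos"])@R).round(4))
t=rayplane(s,np.array([[387,212],[387,270]])/1.5,.033,s["T"]);print(((t-o["tool_pos"])@R).round(4))
s=snapshot("scene"); save(None,"s11.png",s["color"][60:260,300:500],4)
E
```

```text
[[0.4428 0.2325 0.042 ]
 [0.4354 0.3538 0.042 ]
 [0.5323 0.2372 0.042 ]]
tool frame [[ 0.0309 -0.0097 -0.0153]
 [ 0.0299 -0.1313 -0.0153]
 [ 0.1205 -0.0097 -0.0152]]
[[ 0.0012 -0.0605 -0.0064]
 [ 0.0012 -0.0369 -0.0064]]
```

{"fn": "send_rows", "kwargs": {
  "rows": [0,-2.5,-3,0,0,0,0,5,0,0,0,0,0,0,8,0.5,0,0,0,0,0,8,0.5,0,0,0,0,0,8,0.5,0,0,0,0,0,8,0.5,0,0,0,0,0,0,0,0,0,0,0,0,0,0,0,0,0,0,0]
}}

```text
time: 20.1
tool_pos: [0.4489, 0.2204, 0.0229]
ee_rot: [3.141, 0.0, 0.053]
wrist_force: [-0.9, 0.2, 0.0]
width: 0.0135
```

```bash
python3 - <<'E'
from h import *
s=look("w12"); o=s["obs"]; print(o["time"],o["tool_pos"],np.degrees(o["ee_rot"]),o["width"],o["wrist_force"])
E
```

```text
20.1 [0.44887332 0.22044561 0.02286337] [1.79993560e+02 2.64694844e-02 3.02055783e+00] 0.013477473588138828 [-0.93870369  0.17902874  0.04139343]
```

The tweezer is now under the lip lengthwise, with the lid end at row 338 just ahead of the fingers. Lifting.

{"fn": "send_rows", "kwargs": {
  "rows": [0,0,3,0,0,0,0,0,0,3,0,0,0,0,0,0,3,0,0,0,0,0,0,3,0,0,0,0,0,0,3,0,0,0,0,0.5,0,4,0,0,0,0,0.5,0,4,0,0,0,0,1,0,4,0,0,0,0]
}}

```text
time: 21.15
tool_pos: [0.4498, 0.2199, 0.05]
ee_rot: [3.14, 0.003, 0.053]
wrist_force: [-1.7, -2.1, -6.9]
width: 0.0127
```

```bash
python3 - <<'E'
from h import *
s=look("w13"); o=s["obs"]; print(o["time"],o["tool_pos"],np.degrees(o["ee_rot"]),o["width"],o["wrist_force"],o["wrist_torque"])
s=snapshot("scene"); save(None,"s13.png",s["color"][60:260,300:500],4)
E
```

```text
21.15 [0.44975588 0.21989699 0.04999594] [179.91515628   0.18562687   3.03861336] 0.01271134866388443 [-1.67916655 -2.12171496 -6.86365883] [-0.35975958  0.32313439 -0.03547735]
```

It slipped in pitch again: the scene view shows the rear raised. The lift force has reached 6.9 N and still grows as the lever shortens, so I'll lift a bit more and watch the force.

{"fn": "send_rows", "kwargs": {
  "rows": [0,0,2,0,0,0,0,0,0,2,0,0,0,0,0,0,2,0,0,0,0,0,0,2,0,0,0,0,0,0,0,0,0,0,0,0,0,0,0,0,0,0,0,0,0,0,0,0,0,0,0,0,0,0,0,0]
}}

```text
time: 22.25
tool_pos: [0.4515, 0.2203, 0.0583]
ee_rot: [3.141, -0.001, 0.053]
wrist_force: [1.0, -2.8, -1.9]
width: 0.012
```

```bash
python3 - <<'E'
from h import *
s=look("w14"); o=s["obs"]; print(o["time"],o["tool_pos"],np.degrees(o["ee_rot"]),o["width"],o["wrist_force"],o["wrist_torque"])
s=snapshot("scene"); save(None,"s14.png",s["color"][100:200,320:440],6)
E
```

```text
22.25 [0.45145848 0.22032129 0.05830086] [ 1.79981359e+02 -5.50499475e-02  3.01620071e+00] 0.012044276987389335 [ 0.96719914 -2.81884349 -1.86224589] [-0.72526795 -0.12501129 -0.00662883]
```

The force dropped to 1.9 N and the jaws went to 12.0 mm, so the tweezer is sliding in the finger tips. The hold at the very tips is too weak. I'll back out, straighten it on the mat, then rest it on the lid's top with its front overhanging. That lets me regrip it deep in the pads.

{"fn": "send_rows", "kwargs": {
  "rows": [0,0,-6,0,0,0,0,-15,-2,-2,0,0,0,0,-15,-1,0,0,0,0,0,-15,-1,0,0,0,0,0,-5,0,20,0,0,0,0,0,0,40,0,0,0,0,0,0,50,0,0,0,0,0,0,0,0,0,0,0]
}}

```text
time: 23.35
tool_pos: [0.403, 0.2179, 0.1654]
ee_rot: [-3.138, -0.01, 0.053]
wrist_force: [0.6, 0.0, -0.1]
width: 0.0121
```

```bash
python3 - <<'E'
from h import *
s=look("w15"); o=s["obs"]; print(o["time"],o["tool_pos"],np.degrees(o["ee_rot"]),o["width"],o["wrist_force"],o["wrist_torque"])
s=snapshot("scene"); save(None,"s15.png",s["color"][80:200,280:440],5)
E
```

```text
23.35 [0.40295003 0.21791126 0.16537353] [-179.77111937   -0.59056692    3.0605824 ] 0.012133772052649924 [ 0.62450613  0.00546928 -0.07983534] [-0.07869027  0.06869868 -0.04961133]
```

{"fn": "send_rows", "kwargs": {
  "rows": [5,-31,-10,0,0,-0.9,0,5,-31,-10,0,0,-0.9,0,5,-31,-10,0,0,-0.9,0,5,-31,-10,0,0,-0.9,0,5,-31,-10,0,0,-0.9,0,4,-31,-10,0,0,-1,0,0,0,0,0,0,0,0,0,0,0,0,0,0,0]
}}

```text
time: 24.45
tool_pos: [0.4292, 0.0312, 0.0991]
ee_rot: [-3.141, 0.002, -0.043]
wrist_force: [-0.3, -0.3, 0.2]
width: 0.012
```

{"fn": "send_rows", "kwargs": {
  "rows": [0,0,-40,0,0,0,0,0,0,-15,0,0,0,0,0,0,-10,0,0,0,0,0,0,-8,0,0,0,0,0,0,-8,0,0,0,0,0,0,-7,0,0,0,0,0,0,-6,0,0,0,0,0,0,0,0,0,0,0]
}}

```text
time: 25.45
tool_pos: [0.4317, 0.0301, 0.009]
ee_rot: [3.141, -0.003, -0.043]
wrist_force: [-4.2, -1.3, 15.8]
width: 0.0132
```

```bash
python3 - <<'E'
from h import *
s=look("w16"); o=s["obs"]; print(o["time"],o["tool_pos"],np.degrees(o["ee_rot"]),o["width"],o["wrist_force"],o["wrist_torque"])
s=snapshot("scene"); save(None,"s16.png",s["color"][80:200,180:340],5)
E
```

```text
25.45 [0.43165508 0.03006768 0.00895194] [179.95973867  -0.18550544  -2.47891387] 0.013178094739341695 [-4.20499334 -1.33239016 15.83489484] [-0.29953119  0.90151802  0.04651261]
```

Flat on the mat again. I'll regrip as low as possible for the transfer.

{"fn": "send_rows", "kwargs": {
  "rows": [0,0,0,0,0,0,0.35,0,0,0,0,0,0,0.35,0,-1,-3,0,0,0,0.35,0,0,-2,0,0,0,0.35,0,0,0,0,0,0,0,0,0,0,0,0,0,0,0,0,0,0,0,0,0,0,0,0,0,0,0,0]
}}

```text
time: 26.55
tool_pos: [0.4316, 0.0296, 0.0032]
ee_rot: [-3.141, -0.003, -0.043]
wrist_force: [-3.1, 0.7, 12.4]
width: 0.0138
```

{"fn": "send_rows", "kwargs": {
  "rows": [0,0,0,0,0,0,0,0,0,10,0,0,0,0,0,0,40,0,0,0,0,0,0,50,0,0,0,0,0,40,0,0,0,1,0,0,50,0,0,0,1,0,0,50,0,0,0,1,0,0,50,0,0,0,1,0]
}}

```text
time: 27.55
tool_pos: [0.4295, 0.2208, 0.1004]
ee_rot: [3.141, 0.001, 0.027]
wrist_force: [-0.2, 1.1, -0.5]
width: 0.0133
```

```bash
python3 - <<'E'
from h import *
s=look("w17"); o=s["obs"]; print(o["time"],o["tool_pos"],np.degrees(o["ee_rot"]),o["width"],o["wrist_force"])
E
```

```text
27.55 [0.42952047 0.22084681 0.10044163] [1.79975974e+02 4.15056526e-02 1.54379351e+00] 0.013348037683312596 [-0.17247359  1.06683961 -0.49325147]
```

{"fn": "send_rows", "kwargs": {
  "rows": [7,35,0,0,0,0.3,0,7,35,0,0,0,0.3,0,8,35,0,0,0,0.3,0,8,35,0,0,0,0.3,0,8,35,0,0,0,0.3,0,7,32,-15,0,0,0,0,0,0,-15,0,0,0,0,0,0,0,0,0,0,0]
}}

```text
time: 28.6
tool_pos: [0.4736, 0.4246, 0.068]
ee_rot: [3.138, 0.005, 0.053]
wrist_force: [-0.2, -0.6, -0.2]
width: 0.0135
```

```bash
python3 - <<'E'
from h import *
s=look("w18"); o=s["obs"]; print(o["time"],o["tool_pos"],np.degrees(o["ee_rot"]),o["width"],o["wrist_force"])
E
```

```text
28.6 [0.47355331 0.4246237  0.06799768] [179.77788565   0.27632296   3.01282613] 0.01349947748600399 [-0.1729616  -0.5818836  -0.19487705]
```

```bash
python3 - <<'E'
from h import *
s=ld("w18"); p=rayplane(s,np.array([[325,336],[475,336]])/1.5,.042,s["T"]); print(p.round(4))
o=s["obs"]; R=Rn.from_euler('xyz',o["ee_rot"]).as_matrix(); print("tool frame",((p-o["tool_pos"])@R).round(4))
t=rayplane(s,np.array([[387,214]])/1.5,.074,s["T"]);print(((t-o["tool_pos"])@R).round(4))
E
```

```text
[[0.4434 0.4181 0.042 ]
 [0.5195 0.4223 0.042 ]]
tool frame [[-0.0303  0.0048  0.0262]
 [ 0.0459  0.0047  0.0258]]
[[ 0.0012 -0.0597 -0.0062]]
```

{"fn": "send_rows", "kwargs": {
  "rows": [0,4,-10,0,0,0,0,0,0,-10,0,0,0,0,0,0,-4,0,0,0,0,0,0,-1,0,0,0,0,0,0,0,0,0,0,0,0,0,0,0,0,0,0.25,0,0,0,0,0,0,0.25,0,0,0,0,0,0,0.25]
}}

```text
time: 29.65
tool_pos: [0.4752, 0.4306, 0.0463]
ee_rot: [-3.141, -0.0, 0.053]
wrist_force: [-0.7, -0.2, 0.2]
width: 0.0234
```

```bash
python3 - <<'E'
from h import *
s=look("w19"); o=s["obs"]; print(o["time"],o["tool_pos"],np.degrees(o["ee_rot"]),o["width"],o["wrist_force"])
E
```

```text
29.65 [0.4751792  0.43059528 0.04626583] [-1.79987371e+02 -2.76593871e-02  3.02320507e+00] 0.02344296643680827 [-0.68411584 -0.16098803  0.23314694]
```

It rests stably on the lid with the tip overhanging at (385,215). I'll lower 16 mm and regrip deep in the pads.

{"fn": "send_rows", "kwargs": {
  "rows": [0,0,-6,0,0,0,0.25,0,0,-6,0,0,0,0.25,0,0,-4,0,0,0,0.25,0,0,0,0,0,0,0.25,0,0,0,0,0,0,0.1,0,0,0,0,0,0,0,0,0,0,0,0,0,0,0,0,0,0,0,0,0]
}}

```text
time: 30.7
tool_pos: [0.4752, 0.4306, 0.0302]
ee_rot: [-3.141, -0.0, 0.053]
wrist_force: [0.2, 0.1, -0.5]
width: 0.0133
```

{"fn": "send_rows", "kwargs": {
  "rows": [0,0,0,0,0,0,0,0,0,10,0,0,0,0,0,0,30,0,0,0,0,0,0,40,0,0,0,0,0,0,0,0,0,0,0,0,0,0,0,0,0,0,0,0,0,0,0,0,0,0,0,0,0,0,0,0]
}}

```text
time: 31.7
tool_pos: [0.4744, 0.4299, 0.1083]
ee_rot: [3.14, 0.002, 0.053]
wrist_force: [0.2, 0.4, -0.4]
width: 0.0135
```

```bash
python3 - <<'E'
from h import *
s=look("w20"); o=s["obs"]; print(o["time"],o["tool_pos"],np.degrees(o["ee_rot"]),o["width"],o["wrist_force"])
s=snapshot("scene"); save(None,"s20.png",s["color"][40:200,340:500],5)
E
```

```text
31.7 [0.47436699 0.42993629 0.10825595] [1.79900745e+02 1.39205654e-01 3.02103954e+00] 0.013471536544984375 [ 0.16685267  0.40714977 -0.43551766]
```

The tweezer is now deep in the pads. Back to the −y corner, in front of the lip.

{"fn": "send_rows", "kwargs": {
  "rows": [-9,-30,0,0,0,0,0,-9,-30,0,0,0,0,0,-9,-30,0,0,0,0,0,-9,-30,0,0,0,0,0,-9,-30,0,0,0,0,0,-9,-30,0,0,0,0,0,-8,-29,0,0,0,0,0,0,0,0,0,0,0,0]
}}

```text
time: 32.8
tool_pos: [0.4127, 0.2204, 0.11]
ee_rot: [3.142, -0.0, 0.05]
wrist_force: [0.2, 0.3, -0.7]
width: 0.0139
```

{"fn": "send_rows", "kwargs": {
  "rows": [0,0,-30,0,0,0,0,0,0,-30,0,0,0,0,0,0,-25,0,0,0,0,0,0,-11,0,0,0,0,0,0,0,0,0,0,0,0,0,0,0,0,0,0,0,0,0,0,0,0,0,0,0,0,0,0,0,0]
}}

```text
time: 33.8
tool_pos: [0.4136, 0.2217, 0.0148]
ee_rot: [-3.141, -0.002, 0.053]
wrist_force: [-0.1, 0.1, -0.8]
width: 0.0135
```

```bash
python3 - <<'E'
from h import *
s=look("w21"); o=s["obs"]; print(o["time"],o["tool_pos"],np.degrees(o["ee_rot"]),o["width"],o["wrist_force"])
E
```

```text
33.8 [0.41361632 0.22171087 0.0147935 ] [-1.79970486e+02 -9.26663446e-02  3.01945471e+00] 0.013527534133742716 [-0.08591335  0.07052438 -0.80193851]
```

```bash
python3 - <<'E'
from h import *
s=ld("w21"); p=rayplane(s,np.array([[462,353],[694,353]])/1.5,.042,s["T"]); print(p.round(4))
o=s["obs"]; R=Rn.from_euler('xyz',o["ee_rot"]).as_matrix(); print("tool frame",((p-o["tool_pos"])@R).round(4))
t=rayplane(s,np.array([[386,217],[386,281]])/1.5,.0345,s["T"]);print(((t-o["tool_pos"])@R).round(4))
E
```

```text
[[0.4428 0.2325 0.042 ]
 [0.5311 0.237  0.042 ]]
tool frame [[ 0.0297 -0.0092 -0.0272]
 [ 0.1182 -0.0091 -0.027 ]]
[[ 0.0008 -0.0598 -0.0197]
 [ 0.0008 -0.0356 -0.0197]]
```

{"fn": "send_rows", "kwargs": {
  "rows": [0,-1.5,-4,0,0,0,0,5,0,0,0,0,0,0,8,0.5,0,0,0,0,0,8,0.5,0,0,0,0,0,8,0.5,0,0,0,0,0,8,0.5,0,0,0,0,0,0,0,0,0,0,0,0,0,0,0,0,0,0,0]
}}

```text
time: 34.85
tool_pos: [0.4499, 0.2219, 0.0098]
ee_rot: [3.142, 0.0, 0.053]
wrist_force: [0.5, 0.1, 0.1]
width: 0.0138
```

```bash
python3 - <<'E'
from h import *
s=look("w22"); o=s["obs"]; print(o["time"],o["tool_pos"],np.degrees(o["ee_rot"]),o["width"],o["wrist_force"])
E
```

```text
34.85 [0.44985929 0.22194688 0.00984642] [1.79996049e+02 2.67519747e-02 3.02153433e+00] 0.013759178423455832 [0.4978538  0.10945089 0.08492987]
```

{"fn": "send_rows", "kwargs": {
  "rows": [0,0,3,0,0,0,0,0,0,3,0,0,0,0,0,0,3,0,0,0,0,0,0,3,0,0,0,0,0,0,3,0,0,0,0,0,0,3,0,0,0,0,0,0,0,0,0,0,0,0,0,0,0,0,0,0]
}}

```text
time: 35.9
tool_pos: [0.4489, 0.2213, 0.0259]
ee_rot: [3.14, 0.003, 0.053]
wrist_force: [3.9, 0.3, -19.1]
width: 0.0142
```

```bash
python3 - <<'E'
from h import *
s=look("w23"); o=s["obs"]; print(o["time"],o["tool_pos"],np.degrees(o["ee_rot"]),o["width"],o["wrist_force"],o["wrist_torque"])
s=snapshot("scene"); save(None,"s23.png",s["color"][100:200,320:440],6)
E
```

```text
35.9 [0.44887704 0.22127947 0.02586968] [1.79912668e+02 1.79789989e-01 3.01937444e+00] 0.014154907725787393 [  3.9342752    0.33668344 -19.07537927] [-0.12177836 -0.79848793 -0.0401167 ]
```

```bash
python3 - <<'E'
from h import *
for n,pts in(("w21",[[462,353],[694,353]]),("w22",[[366,354],[606,354]]),("w23",[[371,338],[590,338]])):
    s=ld(n)
    for z in(.042,.050): print(n,z,rayplane(s,np.array(pts)/1.5,z,s["T"]).round(4).tolist())
s=ld("w23"); print(proj(s,[[.5311,.237,.042],[.4428,.2325,.042],[.4434,.2325,.0525]],s["T"])*1.5)
E
```

```text
w21 0.042 [[0.4428, 0.2325, 0.042], [0.5311, 0.237, 0.042]]
w21 0.05 [[0.4411, 0.2359, 0.05], [0.5248, 0.2402, 0.05]]
w22 0.042 [[0.4427, 0.2326, 0.042], [0.531, 0.2373, 0.042]]
w22 0.05 [[0.443, 0.2361, 0.05], [0.5265, 0.2406, 0.05]]
w23 0.042 [[0.4431, 0.2319, 0.042], [0.5314, 0.2367, 0.042]]
w23 0.05 [[0.4432, 0.2352, 0.05], [0.5272, 0.2397, 0.05]]
[[589.42395996 337.27678669]
 [370.35841687 336.68818305]
 [370.85060768 346.99957881]]
```

The lid still measures shut, yet the lift force now reads 19 N with a firm hold. I'll hold for a second and see whether it creeps.

{"fn": "send_rows", "kwargs": {
  "rows": [0,0,0,0,0,0,0,0,0,0,0,0,0,0,0,0,0,0,0,0,0,0,0,0,0,0,0,0,0,0,0,0,0,0,0,0,0,0,0,0,0,0,0,0,0,0,0,0,0,0,0,0,0,0,0,0]
}}

```text
time: 37.0
tool_pos: [0.4492, 0.2215, 0.0276]
ee_rot: [3.141, 0.002, 0.053]
wrist_force: [-1.6, -3.4, -21.5]
width: 0.0137
```

```bash
python3 - <<'E'
from h import *
s=look("w24"); o=s["obs"]; print(o["time"],o["tool_pos"],np.degrees(o["ee_rot"]),o["width"],o["wrist_force"],o["wrist_torque"])
save(None,"w24c.png",s["color"][200:370,200:320],5)
E
```

```text
37.0 [0.44923077 0.22154349 0.02756037] [1.79945040e+02 1.10210306e-01 3.02577610e+00] 0.013655335633635086 [ -1.60466112  -3.42382008 -21.47600294] [-0.86477777  0.30148962  0.02206378]
```

```bash
python3 - <<'E'
from h import *
s=ld("w24"); o=s["obs"]; R=Rn.from_euler('xyz',o["ee_rot"]).as_matrix()
for z in(.0276,.035,.042,.055):
    p=rayplane(s,np.array([[243,218],[228,222.5],[246,225]]),z,s["T"]); print(z,((p-o["tool_pos"])@R*1000).round(1).tolist())
# same finger corner in free picture (w20) assumed same pixel
E
```

```text
0.0276 [[-8.7, -9.7, -0.0], [-18.7, -6.5, -0.0], [-6.8, -4.8, -0.0]]
0.035 [[-8.3, -12.4, -7.4], [-17.9, -9.4, -7.4], [-6.5, -7.7, -7.4]]
0.042 [[-7.9, -15.0, -14.4], [-17.1, -12.1, -14.4], [-6.2, -10.5, -14.4]]
0.055 [[-7.2, -19.8, -27.4], [-15.7, -17.1, -27.4], [-5.6, -15.6, -27.4]]
```

```bash
python3 - <<'E'
from h import *
a=ld("w1")["color"][0:25,270:380]; b=ld("w18")["color"][195:270,190:345]
save(None,"q1.png",a,7); save(None,"q2.png",b,5)
E
python3 - <<'E'
from h import *
for n in("w22","w23","w24"):
    s=ld(n); print(n,(proj(s,[[.4428,.2325,.042],[.4428,.2325,.047],[.5311,.237,.042],[.4355,.3538,.042]],s["T"])).round(1).tolist())
    g=cv2.cvtColor(s["color"],cv2.COLOR_RGB2GRAY); hsv=cv2.cvtColor(s["color"],cv2.COLOR_RGB2HSV)
    m=cv2.inRange(hsv,(115,25,30),(150,255,255)); m[240:]=0
    for x in (258,): print("  lower end row at col",x,np.where(m[:,x])[0].max())
    for r in (60,120,180): print("  left edge row",r,np.where(m[r])[0].min(), "right",np.where(m[r])[0].max())
E
```

```text
w22 [[244.1, 236.2], [243.7, 240.0], [404.0, 236.5], [238.7, -17.5]]
  lower end row at col 258 236
  left edge row 60 241 right 427
  left edge row 120 242 right 419
  left edge row 180 243 right 420
w23 [[246.9, 224.5], [246.6, 227.6], [392.9, 224.9], [242.7, -4.7]]
  lower end row at col 258 224
  left edge row 60 245 right 413
  left edge row 120 245 right 405
  left edge row 180 247 right 406
w24 [[246.4, 223.8], [246.1, 226.9], [391.0, 224.1], [242.2, -2.8]]
  lower end row at col 258 224
  left edge row 60 244 right 411
  left edge row 120 245 right 403
  left edge row 180 246 right 404
```

Image rows confirm the lid is fully shut. I'll drop a little to unload, shift the fingers clear of the box end by 5 mm, and lift again to see where the force comes from.

{"fn": "send_rows", "kwargs": {
  "rows": [0,0,-4,0,0,0,0,0,0,-4,0,0,0,0,0,0,-4,0,0,0,0,0,-2,0,0,0,0,0,0,-3,0,0,0,0,0,0,0,0,0,0,0,0,0,0,0,0,0,0,0,0,0,0,0,0,0,0]
}}

```text
time: 38.05
tool_pos: [0.4531, 0.2201, 0.0219]
ee_rot: [-3.135, -0.008, 0.053]
wrist_force: [-5.4, -1.1, -1.7]
width: 0.0138
```

{"fn": "send_rows", "kwargs": {
  "rows": [0,0,1.5,0,0,0,0,0,0,1.5,0,0,0,0,0,0,1.5,0,0,0,0,0,0,1.5,0,0,0,0,0,0,1,0,0,0,0,0,0,1,0,0,0,0,0,0,0,0,0,0,0,0,0,0,0,0,0,0]
}}

```text
time: 39.05
tool_pos: [0.45, 0.217, 0.0239]
ee_rot: [3.142, 0.0, 0.053]
wrist_force: [0.4, -0.4, -0.1]
width: 0.0137
```

```bash
python3 - <<'E'
from h import *
s=look("w25"); o=s["obs"]; print(o["time"],o["tool_pos"],np.degrees(o["ee_rot"]),o["width"],o["wrist_force"],o["wrist_torque"])
print(proj(s,[[.4428,.2325,.042]],s["T"])*1.5)
s=snapshot("scene"); save(None,"s25.png",s["color"][80:200,300:440],5)
E
```

```text
39.05 [0.45000807 0.21695943 0.02386299] [1.79997014e+02 5.34377242e-03 3.02002444e+00] 0.01370016421830642 [ 0.40822895 -0.43590626 -0.08964589] [-0.01253829  0.07108841 -0.02167597]
[[367.91643201 328.19064622]]
```

{"fn": "send_rows", "kwargs": {
  "rows": [0,0,1,0,0,0,0,0,0,1,0,0,0,0,0,0,1,0,0,0,0,0,0,1,0,0,0,0,0,0,0,0,0,0,0,0,0,0,0,0,0,0,0,0,0,0,0,0,0,0,0,0,0,0,0,0]
}}

```text
time: 40.15
tool_pos: [0.4498, 0.217, 0.0274]
ee_rot: [3.141, 0.001, 0.053]
wrist_force: [3.2, 1.5, -11.0]
width: 0.0137
```

{"fn": "send_rows", "kwargs": {
  "rows": [0,0,1,0,0,0,0,0,0,1,0,0,0,0,0,0,1,0,0,0,0,0,0,1,0,0,0,0,0,0,0,0,0,0,0,0,0,0,0,0,0,0,0,0,0,0,0,0,0,0,0,0,0,0,0,0]
}}

```text
time: 41.15
tool_pos: [0.4497, 0.2169, 0.0318]
ee_rot: [3.141, 0.001, 0.053]
wrist_force: [0.9, 1.7, -14.6]
width: 0.0137
```

```bash
python3 - <<'E'
from h import *
s=look("w26"); o=s["obs"]; print(o["time"],o["tool_pos"],o["width"],o["wrist_force"],o["wrist_torque"])
print(proj(s,[[.4428,.2325,.042],[.4428,.2325,.050]],s["T"])*1.5)
E
```

```text
41.15 [0.44965593 0.21685828 0.03180908] 0.013670201775498905 [  0.91527998   1.73742343 -14.586109  ] [ 0.12549945 -0.27521122 -0.05685274]
[[369.55725367 321.29022499]
 [368.77581168 328.04976723]]
```

Fingers are clear, the tweezer is lifting 14.6 N at the lid's end, and the lid doesn't give. The lip's middle, where the catch is, has never seen more than about 4 N, so I'll go there.

To avoid the pitch slip, I'll roll the tool about the tweezer's axis so the pad faces carry the load. I'll check the wrist ranges for that with a fitted kinematic model.

```bash
cat > kin.py <<'E'
from h import *
import glob
from scipy.optimize import least_squares
def Rz(a): return Rn.from_euler('z',a).as_matrix()
def Ry(a): return Rn.from_euler('y',a).as_matrix()
def fk(q,p,s4=1):
    a,h,o1,L1,o2,L2,d=p
    R=Rz(q[0]); t=R@[a,0,h]; R=R@Ry(q[1]); t=t+R@[o1,0,L1]; R=R@Ry(q[2]); t=t+R@[o2,0,L2]
    R=R@Rz(s4*q[3])@Ry(q[4]); t=t+R@[0,0,d]; R=R@Rz(q[5]+np.pi); return t,R
def fit():
    D=[]
    for f in glob.glob("pics/w*.npy"):
        s=np.load(f,allow_pickle=True).item()
        if "obs" in s: D.append(s["obs"])
    def res(p): return np.concatenate([fk(o["joint_positions"],p)[0]-o["tool_pos"] for o in D]+[(np.r_[p[2],p[4]])*1e-3])
    r=least_squares(res,[0,.3,0,.35,0,.35,.25]); 
    o=D[-1]; print("fit",r.x.round(3),abs(r.fun).max()); 
    print((fk(o["joint_positions"],r.x)[1]-Rn.from_euler('xyz',o["ee_rot"]).as_matrix()).round(3).tolist())
    return r.x
LO=np.array([-3.1,-.76,.27,-1.08,.17,-2.57]); HI=np.array([3.1,2.03,2.55,4.22,2.65,2.57])
def ik(pos,R,p,q0,s4):
    def res(q):
        t,Q=fk(q,p,s4); return np.r_[(t-pos)*5,Rn.from_matrix(Q.T@R).as_rotvec()]
    r=least_squares(res,np.clip(q0,LO+.01,HI-.01),bounds=(LO,HI)); return r.x,abs(r.fun).max()
E
python3 - <<'E'
from kin import *
p=fit(); o=get_obs(); q0=o["joint_positions"]
for s4 in(1,-1):
  for roll in(45,50,-45):
    R=Rn.from_rotvec(np.radians([roll,0,0])).as_matrix()@(Rz(np.radians(-87))@Rn.from_euler('x',np.pi).as_matrix())
    best=min((ik(np.array([.39,.32,.03]),R,p,np.r_[q0[:3],a,q0[4],b],s4) for a in(-.7,.7,2.5) for b in(-1.5,0,2)),key=lambda x:x[1])
    print(s4,roll,best[0].round(2),best[1].round(4))
E
```

```text
fit [ 0.    -0.606  0.001  0.441  0.1    0.499 -0.416] 0.05676438850340439
[[-0.0, 0.0, -0.0], [0.0, 0.0, -0.0], [-0.0, 0.0, 0.0]]
1 45 [1.   0.52 0.93 0.46 1.04 2.42] 0.0
1 50 [1.02 0.57 0.8  0.48 1.03 2.45] 0.0
1 -45 [ 0.07 -0.26  1.8  -0.79  1.64  1.54] 0.0
-1 45 [ 1.    0.52  0.93 -0.46  1.04  2.42] 0.0
-1 50 [ 1.02  0.57  0.8  -0.48  1.03  2.45] 0.0
-1 -45 [ 0.07 -0.26  1.8   0.79  1.64  1.54] 0.0
```

```bash
python3 - <<'E'
from kin import *
D=[np.load(f,allow_pickle=True).item().get("obs") for f in sorted(glob.glob("pics/w*.npy"))]; D=[o for o in D if o is not None]
def res(p): return np.concatenate([fk(o["joint_positions"],p)[0]-o["tool_pos"] for o in D]+[(p-[0,.3,0,.4,0,.4,.25])*1e-3])
best=None
for h in(.1,.3,.4):
  for L in(.3,.45):
    r=least_squares(res,[0,h,0,L,0,L,.25]); print(r.x.round(3),abs(r.fun).max())
o=D[-1]; print(o["joint_positions"],o["tool_pos"])
for o in D[::4]: print(o["joint_positions"].round(3),o["tool_pos"].round(4),np.hypot(*o["tool_pos"][:2]).round(4),np.arctan2(o["tool_pos"][1],o["tool_pos"][0]).round(4))
E
```

```text
[ 0.    -0.6    0.001  0.441  0.1    0.499 -0.41 ] 0.05676158224834961
[ 0.    -0.6    0.001  0.441  0.1    0.499 -0.41 ] 0.05676158121544772
[ 0.    -0.6    0.001  0.441  0.1    0.499 -0.41 ] 0.056761581395778776
[ 0.    -0.6    0.001  0.441  0.1    0.499 -0.41 ] 0.05676158129527245
[ 0.    -0.6    0.001  0.441  0.1    0.499 -0.41 ] 0.056761581910761305
[ 0.    -0.6    0.001  0.441  0.1    0.499 -0.41 ] 0.05676158310197775
[-8.79892463e-02 -4.75697153e-02  1.91538120e+00 -3.33075527e-04
  1.26938559e+00 -4.43026621e-02] [0.43194058 0.01860334 0.00789455]
[-0.073 -0.202  1.558 -0.     1.787 -0.145] [0.4224 0.026  0.2501] 0.4232 0.0615
[ 3.420e-01  6.600e-02  1.709e+00 -1.000e-03  1.370e+00  2.890e-01] [0.4498 0.2199 0.05  ] 0.5006 0.4547
[ 0.358 -0.016  1.688 -0.     1.471  0.331] [0.4295 0.2208 0.1004] 0.483 0.4749
[ 0.648  0.324  1.284 -0.     1.536  0.595] [0.4744 0.4299 0.1083] 0.6402 0.7363
[ 0.345  0.088  1.734 -0.     1.322  0.292] [0.4492 0.2215 0.0276] 0.5009 0.4582
[ 0.63  -0.091  1.649 -0.     1.585  2.149] [0.3381 0.3166 0.1549] 0.4632 0.7526
[-0.082 -0.18   1.706  0.     1.616 -0.039] [0.4266 0.0219 0.1656] 0.4272 0.0514
```

```bash
sed -i 's/a,h,o1,L1,o2,L2,d=p/a,h,o1,L1,o2,L2,d=p[:7]/; s/R@\[a,0,h\]/R@[a,.0567,h]/' kin.py; python3 - <<'E'
from kin import *
D=[np.load(f,allow_pickle=True).item().get("obs") for f in sorted(glob.glob("pics/w*.npy"))]; D=[o for o in D if o is not None]
def res(p): return np.concatenate([fk(o["joint_positions"],p)[0]-o["tool_pos"] for o in D]+[(p-[0,.35,0,.4,0,.4,.3])*1e-3])
r=least_squares(res,[0,.35,0,.4,0,.4,.3]); p=r.x; print(p.round(4),abs(r.fun).max()); np.save("pics/kin.npy",p)
q0=get_obs()["joint_positions"]
for s4 in(1,-1):
  for roll in(45,50,-45):
    R=Rn.from_rotvec(np.radians([roll,0,0])).as_matrix()@(Rz(np.radians(-87))@Rn.from_euler('x',np.pi).as_matrix())
    best=min((ik(np.array([.39,.32,.03]),R,p,np.r_[q0[:3],a,q0[4],b],s4) for a in(-.7,.7,2.5) for b in(-1.5,0,2)),key=lambda x:x[1])
    print(s4,roll,best[0].round(2),best[1].round(4))
E
```

```text
[-0.      0.1545 -0.      0.449   0.1007  0.4998  0.3525] 0.00019550456254548347
1 45 [ 0.04 -0.    2.06  0.86  1.21  1.18] 0.0
1 50 [-0.02  0.03  2.09  0.94  1.24  1.07] 0.0
1 -45 [ 0.89  0.58  1.31 -0.49  1.88  2.41] 0.0
-1 45 [ 0.04 -0.    2.06 -0.86  1.21  1.18] 0.0
-1 50 [-0.02  0.03  2.09 -0.94  1.24  1.07] 0.0
-1 -45 [0.89 0.58 1.31 0.49 1.88 2.41] 0.0
```

The model fits to 0.2 mm, and a +50° roll about x at the lip's middle is within range. I'll back out, straighten and regrip on the mat, then go to the middle with a rolled tool.

{"fn": "send_rows", "kwargs": {
  "rows": [0,0,-5,0,0,0,0,0,0,-4,0,0,0,0,-15,-1,0,0,0,0,0,-20,-1,0,0,0,0,0,-15,-1,10,0,0,0,0,0,0,40,0,0,0,0,5,-20,30,0,0,-0.9,0,5,-30,0,0,0,-0.9,0]
}}

```text
time: 42.2
tool_pos: [0.4119, 0.1646, 0.1074]
ee_rot: [-3.14, -0.008, 0.023]
wrist_force: [0.4, -0.7, -0.5]
width: 0.0138
```

{"fn": "send_rows", "kwargs": {
  "rows": [5,-30,0,0,0,-0.9,0,5,-30,0,0,0,-0.9,0,5,-30,0,0,0,-0.9,0,5,-30,0,0,0,-1,0,5,-15,-20,0,0,0,0,0,0,-30,0,0,0,0,0,0,-10,0,0,0,0,0,0,0,0,0,0,0]
}}

```text
time: 43.2
tool_pos: [0.4345, 0.0293, 0.0431]
ee_rot: [-3.142, 0.0, -0.043]
wrist_force: [0.3, -0.3, 0.1]
width: 0.0139
```

```bash
python3 - <<'E'
from h import *
s=look("w27"); o=s["obs"]; print(o["time"],o["tool_pos"],np.degrees(o["ee_rot"]),o["width"],o["wrist_force"])
E
```

```text
43.2 [0.43450651 0.02928838 0.04311766] [-1.79998124e+02  2.74368302e-02 -2.45291283e+00] 0.013948220424123059 [ 0.32473729 -0.26349409  0.09360711]
```

{"fn": "send_rows", "kwargs": {
  "rows": [-1,-3,-12,0,0,0,0,-1,-3,-8,0,0,0,0,0,0,-7,0,0,0,0,0,0,-7,0,0,0,0,0,0,-3,0,0,0,0,0,0,0,0,0,0,0.35,0,0,0,0,0,0,0.35,0,0,-3,0,0,0,0.35]
}}

```text
time: 44.25
tool_pos: [0.4332, 0.0232, 0.0031]
ee_rot: [-3.141, -0.001, -0.043]
wrist_force: [-2.9, 0.4, 21.9]
width: 0.0326
```

```bash
python3 - <<'E'
from h import *
s=look("w28"); o=s["obs"]; print(o["time"],o["tool_pos"],np.degrees(o["ee_rot"]),o["width"],o["wrist_force"])
t=rayplane(s,np.array([[387,217]])/1.5,.011,s["T"]);print(t)
E
```

```text
44.25 [0.43322715 0.02318987 0.00312906] [-1.79983291e+02 -3.05925447e-02 -2.47133198e+00] 0.03263508343617651 [-2.86882183  0.39839612 21.86774376]
[[0.43686643 0.08182183 0.011     ]]
```

{"fn": "send_rows", "kwargs": {
  "rows": [0,0,2,0,0,0,0.35,0,0,0,0,0,0,0.1,0,0,0,0,0,0,0,0,0,0,0,0,0,0,0,0,0,0,0,0,0,0,0,20,0,0,0,0,0,0,60,0,0,0,0,0,0,60,0,0,0,0]
}}

```text
time: 45.3
tool_pos: [0.4323, 0.023, 0.1459]
ee_rot: [-3.142, 0.002, -0.043]
wrist_force: [1.8, 0.4, 0.4]
width: 0.0138
```

```bash
python3 - <<'E'
from h import *
o=get_obs(); print(o["time"],o["tool_pos"],np.degrees(o["ee_rot"]),o["width"],o["wrist_force"])
E
```

```text
45.3 [0.43234621 0.02302536 0.14590408] [-1.79997202e+02  9.28866698e-02 -2.48049594e+00] 0.013772150127451942 [1.75618409 0.39316679 0.41415194]
```

{"fn": "send_rows", "kwargs": {
  "rows": [-7.5,23,1,0,0,-6.5,0,-7.5,23,0,0,0,-6.5,0,-7.5,23,0,0,0,-6.5,0,-7.5,23,0,0,0,-6.5,0,-7.5,23,0,0,0,-6.5,0,-7.5,23,0,0,0,-6.5,0,-7.5,23,0,0,0,-6.5,0,-7.5,23,0,0,0,-6.5,0]
}}

```text
time: 46.3
tool_pos: [0.3726, 0.2077, 0.1459]
ee_rot: [3.141, -0.0, -0.955]
wrist_force: [0.2, 0.9, -0.6]
width: 0.0138
```

{"fn": "send_rows", "kwargs": {
  "rows": [-7.5,23,0,0,0,-6.5,0,-7.5,23,0,0,0,-6.5,0,-7.5,23,0,0,0,-6.5,0,-7.5,23,0,0,0,-6.5,0,-7.5,23,0,0,0,-6.5,0,0,0,0,10.4,0.5,0,0,0,0,0,10.4,0.5,0,0,0,0,0,10.4,0.5,0,0]
}}

```text
time: 47.3
tool_pos: [0.3357, 0.3225, 0.147]
ee_rot: [-3.135, 0.551, -1.514]
wrist_force: [-0.3, -0.6, -1.5]
width: 0.0138
```

{"fn": "send_rows", "kwargs": {
  "rows": [0,0,0,10.4,0.5,0,0,0,0,0,10.4,0.5,0,0,0,0,0,0,0,0,0,0,0,0,0,0,0,0,0,0,0,0,0,0,0,0,0,0,0,0,0,0,0,0,0,0,0,0,0,0,0,0,0,0,0,0]
}}

```text
time: 48.3
tool_pos: [0.3354, 0.3223, 0.1462]
ee_rot: [-3.135, 0.908, -1.514]
wrist_force: [-1.0, -0.0, 0.3]
width: 0.0137
```

```bash
python3 - <<'E'
from h import *
s=look("w29"); o=s["obs"]; print(o["time"],o["tool_pos"],np.degrees(o["ee_rot"]),o["width"],o["wrist_force"],o["joint_positions"].round(2))
R=Rn.from_euler('xyz',o["ee_rot"]).as_matrix(); print(R.round(3)); print("tip",o["tool_pos"]+R@[0,-.0586,-.005])
s=snapshot("scene"); save(None,"s29.png",s["color"][40:200,300:480],4)
E
```

```text
48.3 [0.33544116 0.32227543 0.14620356] [-179.60602451   52.04082239  -86.72208699] 0.013724554245935832 [-1.04334602 -0.0387586   0.26032647] [-0.03 -0.25  2.08  0.91  1.47  1.31]
[[ 0.035 -0.999 -0.038]
 [-0.614 -0.052  0.788]
 [-0.788 -0.004 -0.615]]
tip [0.39415315 0.3213712  0.14952684]
```

{"fn": "send_rows", "kwargs": {
  "rows": [0,0,-40,0,0,0,0,0,0,-40,0,0,0,0,0,0,-25,0,0,0,0,0,0,-12,0,0,0,0,0,0,0,0,0,0,0,0,0,0,0,0,0,0,0,0,0,0,0,0,0,0,0,0,0,0,0,0]
}}

```text
time: 49.4
tool_pos: [0.3361, 0.322, 0.0297]
ee_rot: [-3.133, 0.908, -1.513]
wrist_force: [1.3, -0.2, 0.2]
width: 0.0137
```

```bash
python3 - <<'E'
from h import *
s=look("w30"); o=s["obs"]; print(o["time"],o["tool_pos"],np.degrees(o["ee_rot"]),o["width"],o["wrist_force"])
R=Rn.from_euler('xyz',o["ee_rot"]).as_matrix(); print("tip",o["tool_pos"]+R@[0,-.0586,-.005])
print("tip px",proj(s,[o["tool_pos"]+R@[0,-.0586,-.005]],s["T"])*1.5,"lip px",proj(s,[[.4372,.3236,.042],[.4424,.2315,.042],[.4327,.4172,.042]],s["T"])*1.5)
E
```

```text
49.4 [0.33606733 0.32200879 0.02967566] [-179.49241553   52.0517698   -86.6800581 ] 0.013730281779193831 [ 1.28443198 -0.22589743  0.1520408 ]
tip [0.3947745  0.32105496 0.03306953]
tip px [[387.69324071 216.90300501]] lip px [[368.19891855  99.78695138]
 [639.06920191  37.57720668]
 [264.39133058 122.02413997]]
```

Predicted and seen tip and lip pixels agree: (388,217), with the lid corners at (640,38) and (265,122). Sliding under the middle.

{"fn": "send_rows", "kwargs": {
  "rows": [0,0,-2,0,0,0,0,12,0.6,0,0,0,0,0,12,0.6,0,0,0,0,0,12,0.6,0,0,0,0,0,12,0.6,0,0,0,0,0,8,0.5,0,0,0,0,0,2,0,0,0,0,0,0,0,0,0,0,0,0,0]
}}

```text
time: 50.45
tool_pos: [0.3934, 0.3249, 0.0269]
ee_rot: [-3.136, 0.909, -1.515]
wrist_force: [-0.3, -0.2, 0.4]
width: 0.0139
```

```bash
python3 - <<'E'
from h import *
s=look("w31"); o=s["obs"]; print(o["time"],o["tool_pos"],np.degrees(o["ee_rot"]),o["width"],o["wrist_force"])
R=Rn.from_euler('xyz',o["ee_rot"]).as_matrix(); print("tip",o["tool_pos"]+R@[0,-.0586,-.005])
E
```

```text
50.45 [0.39336324 0.32490096 0.02687599] [-179.69821222   52.05500593  -86.82999073] 0.013939251845610285 [-0.29153007 -0.21735558  0.38018649]
tip [0.45207796 0.32396002 0.03014026]
```

{"fn": "send_rows", "kwargs": {
  "rows": [0,0,2,0,0,0,0,0,0,2,0,0,0,0,0,0,2,0,0,0,0,0,0,2,0,0,0,0,0,0,2,0,0,0,0,0,0,2,0,0,0,0,0,0,2,0,0,0,0,0,0,2,0,0,0,0]
}}

```text
time: 51.5
tool_pos: [0.3931, 0.3243, 0.0419]
ee_rot: [-3.138, 0.906, -1.517]
wrist_force: [2.2, -2.1, -10.9]
width: 0.0147
```

```bash
python3 - <<'E'
from h import *
s=look("w32"); o=s["obs"]; print(o["time"],o["tool_pos"],np.degrees(o["ee_rot"]),o["width"],o["wrist_force"])
R=Rn.from_euler('xyz',o["ee_rot"]).as_matrix(); print("tip",o["tool_pos"]+R@[0,-.0586,-.005])
print("shut lip px",proj(s,[[.4372,.3236,.042],[.4424,.2315,.042],[.4327,.4172,.042]],s["T"])*1.5)
E
```

```text
51.5 [0.39309151 0.32426176 0.04191055] [-179.78968462   51.93629138  -86.93221076] 0.014689540535853654 [  2.22801617  -2.10462132 -10.94546019]
tip [0.45180855 0.32329681 0.04512584]
shut lip px [[391.99673752 251.79189385]
 [622.9339375  301.14409809]
 [290.34609422 228.72981772]]
```

The lid is still shut at 11 N in the middle, but this hold is firm. I'll keep raising slowly.

{"fn": "send_rows", "kwargs": {
  "rows": [0,0,1,0,0,0,0,0,0,1,0,0,0,0,0,0,1,0,0,0,0,0,0,1,0,0,0,0,0,0,1,0,0,0,0,0,0,1,0,0,0,0,0,0,1,0,0,0,0,0,0,1,0,0,0,0]
}}

```text
time: 52.55
tool_pos: [0.3934, 0.325, 0.0513]
ee_rot: [-3.136, 0.909, -1.515]
wrist_force: [-0.5, -2.5, -10.1]
width: 0.0153
```

```bash
python3 - <<'E'
from h import *
s=look("w33"); o=s["obs"]; print(o["time"],o["tool_pos"],np.degrees(o["ee_rot"]),o["width"],o["wrist_force"])
R=Rn.from_euler('xyz',o["ee_rot"]).as_matrix(); print("tip",o["tool_pos"]+R@[0,-.0586,-.005])
print("shut lip px",proj(s,[[.4372,.3236,.042],[.4424,.2315,.042],[.4327,.4172,.042]],s["T"])*1.5)
E
```

```text
52.55 [0.39342227 0.32501892 0.0512688 ] [-179.65667181   52.07957835  -86.7881324 ] 0.01526599529288952 [ -0.52591594  -2.52308423 -10.10931841]
tip [0.45213577 0.32408581 0.05455738]
shut lip px [[410.37882548 250.55574257]
 [641.87184601 297.29338286]
 [305.98626532 228.16354202]]
```

```bash
python3 - <<'E'
from h import *
s=snapshot("scene"); im=np.clip(s["color"].astype(float)*2,0,255).astype(np.uint8)
save(None,"big1.png",im[0:200,256:512],3); save(None,"big2.png",im[0:200,0:256],3)
E
python3 - <<'E'
from h import *
s=ld("w31"); im=np.clip(s["color"].astype(float)*1.6,0,255).astype(np.uint8); save(None,"z31.png",im[90:220,340:490],5)
print(proj(s,[[.4424,.2315,.042],[.4424,.2315,.038],[.4594,.2324,.038],[.4594,.2324,.0],[.4594,.2324,.014]],s["T"])-[340,90])
E
```

```text
[[ 56.68771985 119.93181579]
 [ 62.37225315 117.72324844]
 [ 68.90988967  69.50417967]
 [112.30965579  61.30768826]
 [ 98.37990368  63.93846496]]
```

Two readings contradict "7 N": 21 N at the end and 10 N in the middle, with no visible lift. I need a hold that can't slip. If I grip with the tool tilted back along the tweezer, its rear end comes up against the gripper body and acts as a rigid lever. I'll check reach for that.

```bash
python3 - <<'E'
from kin import *
p=np.load("pics/kin.npy"); q0=get_obs()["joint_positions"]
print(q0.round(2), fk(q0,p,1)[0].round(3),fk(q0,p,-1)[0].round(3),get_obs()["tool_pos"].round(3))
def pose(az,tilt,roll=0):
    # tool z = cos.. tilt from vertical toward az ; tool -y up-forward
    f=np.array([np.cos(az),np.sin(az),0]); z=np.sin(tilt)*f-np.cos(tilt)*np.array([0,0,1]); y=-(np.cos(tilt)*f+np.sin(tilt)*np.array([0,0,1])); x=np.cross(y,z)
    return np.c_[x,y,z]
for name,pos,azs in(("mat",[.43,.02,.01],[87.3]),("lip",[.39,.32,.03],[3,-15,-30,20]),("lip-",[.395,.27,.03],[3,-15,20])):
  for az in azs:
    for tilt in(45,52,60):
      b=min((ik(np.array(pos),pose(np.radians(az),np.radians(tilt)),p,np.r_[np.arctan2(pos[1],pos[0]),0,1.9,a,1.2,c],1) for a in(-.7,.0,.7,2) for c in(-2,0,2)),key=lambda x:x[1])
      print(name,az,tilt,b[0].round(2),b[1].round(4))
E
```

```text
[-0.02  0.05  2.04  0.95  1.31  1.11] [0.393 0.327 0.052] [ 0.383 -0.228  0.052] [0.393 0.325 0.051]
mat 87.3 45 [-0.62  0.2   1.89  0.64  1.55 -0.75] 0.0
mat 87.3 52 [-0.67  0.28  1.87  0.7   1.62 -0.82] 0.0
mat 87.3 60 [-0.71  0.38  1.85  0.76  1.69 -0.89] 0.0
lip 3 45 [ 0.8  -0.25  2.2  -0.57  0.69  2.57] 0.1166
lip 3 52 [ 0.77 -0.3   2.27 -0.62  0.58  2.57] 0.1704
lip 3 60 [ 0.96 -0.    2.47  4.22  0.73 -2.12] 0.2024
lip -15 45 [ 1.15  0.11  2.07 -1.08  1.09 -2.57] 0.1321
lip -15 52 [ 1.18  0.14  2.04 -1.08  1.16 -2.57] 0.1165
lip -15 60 [ 1.2   0.19  2.   -1.08  1.23 -2.57] 0.0919
lip -30 45 [ 1.13  0.2   1.91 -0.93  1.26 -2.57] 0.0866
lip -30 52 [ 1.16  0.25  1.9  -0.98  1.31 -2.57] 0.0369
lip -30 60 [ 1.19  0.32  1.88 -1.06  1.38 -2.52] 0.0
lip 20 45 [ 0.78 -0.3   2.31 -0.68  0.49  2.51] 0.0
lip 20 52 [ 0.75 -0.34  2.38 -0.78  0.37  2.57] 0.0438
lip 20 60 [ 0.83 -0.2   2.5   4.22  0.43 -2.38] 0.0486
lip- 3 45 [ 0.73 -0.34  2.29 -0.61  0.66  2.57] 0.0743
lip- 3 52 [ 0.69 -0.4   2.36 -0.66  0.55  2.57] 0.1281
lip- 3 60 [ 0.87 -0.11  2.53  4.22  0.68 -2.17] 0.1554
lip- -15 45 [ 1.1   0.04  2.15 -1.08  1.08 -2.57] 0.1628
lip- -15 52 [ 1.12  0.07  2.12 -1.08  1.14 -2.57] 0.1442
lip- -15 60 [ 1.15  0.11  2.08 -1.08  1.21 -2.57] 0.116
lip- 20 45 [ 0.62 -0.42  2.39 -0.45  0.45  2.18] 0.0
lip- 20 52 [ 0.65 -0.43  2.47 -0.83  0.32  2.57] 0.0014
lip- 20 60 [ 0.57 -0.49  2.54 -0.89  0.17  2.57] 0.0611
```

No stiffer grip on the tweezer alone would carry much more. I'll put the tweezer back on its mat and test the catch with a finger hooked under the lip, to learn what it really takes. Back out first.

{"fn": "send_rows", "kwargs": {
  "rows": [0,0,-8,0,0,0,0,-20,-1,-6,0,0,0,0,-25,-1,0,0,0,0,0,-20,-1,20,0,0,0,0,0,0,40,-10.4,-0.5,0,0,0,0,40,-10.4,-0.5,0,0,0,0,20,-10.4,-0.5,0,0,0,0,0,-10.4,-0.5,0,0]
}}

```text
time: 53.65
tool_pos: [0.3293, 0.3255, 0.1603]
ee_rot: [-3.136, 0.201, -1.514]
wrist_force: [0.2, -0.1, -0.7]
width: 0.0136
```

{"fn": "send_rows", "kwargs": {
  "rows": [0,0,0,-10.4,-0.5,0,0,8,-24,0,0,0,6.5,0,8,-24,0,0,0,6.5,0,8,-24,0,0,0,6.5,0,8,-24,0,0,0,6.5,0,8,-24,0,0,0,6.5,0,8,-24,0,0,0,6.5,0,8,-24,0,0,0,6.5,0]
}}

```text
time: 54.65
tool_pos: [0.3843, 0.1561, 0.1552]
ee_rot: [-3.139, 0.019, -0.717]
wrist_force: [0.3, 0.4, -0.1]
width: 0.0137
```

{"fn": "send_rows", "kwargs": {
  "rows": [8,-24,0,0,0,6.5,0,8,-24,0,0,0,6.5,0,8,-24,0,0,0,6.5,0,8,-24,0,0,0,6.5,0,8,-24,0,0,0,6.5,0,8,-16,0,0,0,6.5,0,0,0,0,0,0,0,0,0,0,0,0,0,0,0]
}}

```text
time: 55.65
tool_pos: [0.4324, 0.0195, 0.1541]
ee_rot: [3.141, 0.013, -0.043]
wrist_force: [-0.1, -0.7, -0.7]
width: 0.0134
```

```bash
python3 - <<'E'
from h import *
s=look("w34"); o=s["obs"]; print(o["time"],o["tool_pos"],np.degrees(o["ee_rot"]),o["width"],o["wrist_force"])
E
```

```text
55.65 [0.43243064 0.01954698 0.15407146] [179.98341603   0.72959255  -2.47356192] 0.013426404616576128 [-0.14966163 -0.73899797 -0.6973687 ]
```

{"fn": "send_rows", "kwargs": {
  "rows": [-1,2,-50,0,0,0,0,0,2,-45,0,0,0,0,0,0,-15,0,0,0,0,0,0,-10,0,0,0,0,0,0,-9,0,0,0,0,0,0,-9,0,0,0,0,0,0,-7,0,0,0,0,0,0,-2,0,0,0,0]
}}

```text
time: 56.7
tool_pos: [0.4321, 0.0216, 0.0068]
ee_rot: [3.137, 0.012, -0.043]
wrist_force: [0.8, -2.6, 3.8]
width: 0.0138
```

{"fn": "send_rows", "kwargs": {
  "rows": [0,0,0,0,0,0,0,0,0,0,0,0,0,0.35,0,0,0,0,0,0,0.35,0,0,5,0,0,0,0.35,0,0,30,0,0,0,0.35,0,0,50,0,0,0,0.2,0,0,40,0,0,0,0,0,0,0,0,0,0,0]
}}

```text
time: 57.7
tool_pos: [0.4338, 0.022, 0.1353]
ee_rot: [3.138, 0.005, -0.042]
wrist_force: [-0.4, 0.6, -0.7]
width: 0.0062
```

```bash
python3 - <<'E'
from h import *
s=look("w35"); o=s["obs"]; print(o["time"],o["tool_pos"],np.degrees(o["ee_rot"]),o["width"],o["wrist_force"],o["joint_positions"].round(2))
E
```

```text
57.7 [0.43377561 0.02199357 0.1353429 ] [179.79529798   0.30112841  -2.4331227 ] 0.006223579636872324 [-0.41116867  0.61846686 -0.66226047] [-0.08 -0.15  1.74 -0.    1.56 -0.03]
```

```bash
python3 - <<'E'
from kin import *
p=np.load("pics/kin.npy")
def pose(az,tilt):
    f=np.array([np.cos(az),np.sin(az),0]); z=np.sin(tilt)*f-np.cos(tilt)*np.array([0,0,1]); y=(np.cos(tilt)*f+np.sin(tilt)*np.array([0,0,1])); x=np.cross(y,z)
    return np.c_[x,y,z]
for pos in([.39,.32,.1],[.39,.32,.02],[.44,.322,.017],[.46,.322,.09]):
  for tilt in(35,45):
    b=min((ik(np.array(pos),pose(np.radians(3),np.radians(tilt)),p,np.r_[np.arctan2(pos[1],pos[0]),0,1.9,a,1.2,c],1) for a in(-.7,.0,.7,2) for c in(-2,0,2)),key=lambda x:x[1])
    print(pos,tilt,b[0].round(2),b[1].round(4))
E
```

```text
[0.39, 0.32, 0.1] 35 [ 0.87 -0.25  2.03 -0.52  0.99 -0.55] 0.0
[0.39, 0.32, 0.1] 45 [ 0.97 -0.26  2.12 -0.79  0.91 -0.27] 0.0
[0.39, 0.32, 0.02] 35 [ 0.87 -0.14  2.12 -0.61  0.82 -0.41] 0.0
[0.39, 0.32, 0.02] 45 [ 0.97 -0.12  2.2  -0.94  0.77 -0.05] 0.0
[0.44, 0.322, 0.017] 35 [ 0.77 -0.06  2.05 -0.59  0.75 -0.5 ] 0.0
[0.44, 0.322, 0.017] 45 [ 0.86 -0.05  2.15 -0.95  0.68 -0.11] 0.0
[0.46, 0.322, 0.09] 35 [ 0.74 -0.13  1.95 -0.49  0.89 -0.66] 0.0
[0.46, 0.322, 0.09] 45 [ 0.82 -0.16  2.06 -0.77  0.78 -0.36] 0.0
```

{"fn": "send_rows", "kwargs": {
  "rows": [-6,30,2,0,0,9.5,0,-6,30,2,0,0,9.5,0,-6,30,2,0,0,9.5,0,-6,30,2,0,0,9.5,0,-6,30,2,0,0,9.5,0,-6,30,2,0,0,9.5,0,-6,30,2,0,0,9.5,0,-6,30,2,0,0,9.5,0]
}}

```text
time: 58.75
tool_pos: [0.3817, 0.2624, 0.1449]
ee_rot: [3.141, 0.017, 1.289]
wrist_force: [-0.8, 0.0, 0.3]
width: 0.0007
```

{"fn": "send_rows", "kwargs": {
  "rows": [-6,30,2,0,0,9.5,0,-6,30,2,0,0,9.5,0,0,0,0,0.5,-9,0,0,0,0,0,0.5,-9,0,0,0,0,0,0.5,-9,0,0,0,0,0,0.5,-9,0,0,0,0,0,0.5,-9,0,0,0,0,0,0,0,0,0]
}}

```text
time: 59.75
tool_pos: [0.3678, 0.3201, 0.1452]
ee_rot: [2.359, 0.011, 1.613]
wrist_force: [-0.6, -1.0, -0.8]
width: 0.0005
```

```bash
python3 - <<'E'
from h import *
s=look("w36"); o=s["obs"]; print(o["time"],o["tool_pos"],np.degrees(o["ee_rot"]),o["width"],o["wrist_force"],o["joint_positions"].round(2))
R=Rn.from_euler('xyz',o["ee_rot"]).as_matrix(); print(R.round(3))
E
```

```text
59.75 [0.36779856 0.3200622  0.1451825 ] [135.14462502   0.61213642  92.43310253] 0.0005159145510969424 [-0.56697837 -0.99037016 -0.76114687] [ 1.03 -0.33  2.07 -0.75  1.05 -0.32]
[[-0.042  0.708  0.705]
 [ 0.999  0.038  0.022]
 [-0.011  0.705 -0.709]]
```

This view from under and behind shows the box front, upside down: the lid edge at row 250 and the dark front wall at rows 215–250. I'll zoom in on it.

```bash
python3 - <<'E'
from h import *
s=ld("w36"); im=np.clip(s["color"].astype(float)*2,0,255).astype(np.uint8); save(None,"z36.png",cv2.rotate(im[125:215,165:355],cv2.ROTATE_180),4)
E
```

{"fn": "send_rows", "kwargs": {
  "rows": [0,0,-40,0,0,0,0,0,0,-40,0,0,0,0,0,0,-35,0,0,0,0,0,0,-12,0,0,0,0,20,1,0,0,0,0,0,20,1,0,0,0,0,0,20,1,0,0,0,0,0,8,1,0,0,0,0,0]
}}

```text
time: 60.8
tool_pos: [0.4407, 0.3262, 0.0249]
ee_rot: [2.353, -0.0, 1.606]
wrist_force: [-8.8, 0.6, -2.2]
width: 0.0003
```

```bash
python3 - <<'E'
from h import *
s=look("w37"); o=s["obs"]; print(o["time"],o["tool_pos"],np.degrees(o["ee_rot"]),o["width"],o["wrist_force"],o["joint_positions"].round(2))
E
```

```text
60.8 [0.44067425 0.32616836 0.02491906] [ 1.34790307e+02 -2.33077857e-02  9.19965152e+01] 0.00027387353219670044 [-8.83814912  0.62346383 -2.20473112] [ 0.87 -0.05  2.12 -0.94  0.71 -0.11]
```

{"fn": "send_rows", "kwargs": {
  "rows": [0,0,0,0,0,0,0,0,0,2,0,0,0,0,0,0,2,0,0,0,0,0,0,2,0,0,0,0,0,0,2,0,0,0,0,0,0,2,0,0,0,0,0,0,2,0,0,0,0,0,0,2,0,0,0,0]
}}

```text
time: 61.85
tool_pos: [0.44, 0.3266, 0.0395]
ee_rot: [2.35, 0.001, 1.609]
wrist_force: [0.1, -0.7, -0.9]
width: 0.0004
```

```bash
python3 - <<'E'
from h import *
s=look("w38"); o=s["obs"]; print(o["time"],o["tool_pos"],np.degrees(o["ee_rot"]),o["width"],o["wrist_force"],o["joint_positions"].round(2))
E
```

```text
61.85 [0.44000303 0.32663221 0.03947303] [1.34635732e+02 4.56766125e-02 9.22066484e+01] 0.00037331392446601823 [ 0.14312487 -0.71347259 -0.94007427] [ 0.88 -0.08  2.12 -0.91  0.74 -0.15]
```

```bash
cat h.py && python3 - <<'E'
from h import *
o=get_obs();print(o["time"],o["tool_pos"],o["ee_rot"],o["wrist_force"],o["width"])
s=snapshot("scene");im=s["color"]
cv2.imwrite("pics/s39.png",cv2.resize(im[...,::-1],None,fx=1.5,fy=1.5))
E
```

```text
from bench import *
import numpy as np, cv2
def save(n,f,img=None,scale=1):
    s=snapshot(n) if img is None else None
    im=(s["color"] if s else img)[:,:,::-1]
    if scale!=1: im=cv2.resize(im,None,fx=scale,fy=scale,interpolation=cv2.INTER_CUBIC)
    cv2.imwrite("pics/"+f,im); return s
def rayplane(s,uv,z,T=None):
    """px -> world at height z. T: world_T_cam for wrist"""
    uv=np.atleast_2d(np.float64(uv)); K=s["intrinsics"]
    d=np.c_[(uv[:,0]-K[0,2])/K[0,0],(uv[:,1]-K[1,2])/K[1,1],np.ones(len(uv))]
    if T is None:
        R=cv2.Rodrigues(np.float64(s["rvec"]))[0]; o=-R.T@s["tvec"]; d=d@R
    else: o=T[:3,3]; d=d@T[:3,:3].T
    return o+d*((z-o[2])/d[:,2])[:,None]
def proj(s,P,T=None):
    P=np.atleast_2d(np.float64(P)); K=s["intrinsics"]
    if T is None:
        R=cv2.Rodrigues(np.float64(s["rvec"]))[0]; C=P@R.T+s["tvec"]
    else: C=(P-T[:3,3])@T[:3,:3]
    return np.c_[K[0,0]*C[:,0]/C[:,2]+K[0,2],K[1,1]*C[:,1]/C[:,2]+K[1,2]]
from scipy.spatial.transform import Rotation as Rn
def wT(s,o):
    T=np.eye(4); T[:3,:3]=Rn.from_euler('xyz',o["ee_rot"]).as_matrix(); T[:3,3]=o["tool_pos"]
    return T@s["T_tool_cam"]
def ld(n): return np.load("pics/%s.npy"%n,allow_pickle=True).item()
def look(f,scale=1.5):
    o=get_obs(); s=snapshot("wrist"); s["T"]=wT(s,o); s["obs"]=o
    save(None,f+".png",s["color"],scale); np.save("pics/"+f+".npy",s,allow_pickle=True); return s
def edge(s,a,b,w=.186):
    "two px ends of a horizontal edge of known length -> mean pos"
    f=lambda z: np.linalg.norm(np.diff(rayplane(s,[a,b],z,s.get("T")),axis=0))-w
    from scipy.optimize import brentq
    z=brentq(f,-.2,.25); return rayplane(s,[a,b],z,s.get("T"))
61.9 [0.44005053 0.32665787 0.039635  ] [2.34970634e+00 6.32212798e-04 1.60921148e+00] [-0.5208134   0.10015572  0.09729347] 0.0003390544894778942
```

View pics/s39.png

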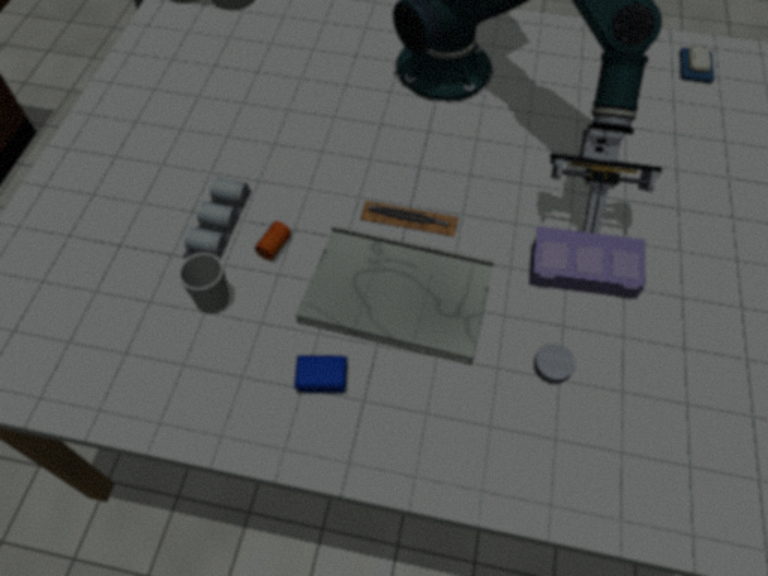

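{"fn": "send_rows", "kwargs": {
  "rows": [0,0,4,0,0,0,0,0,0,4,0,0,0,0,1,0,4,0,0,0,0,1,0,4,0,0,0,0,1,0,4,0,0,0,0,1,0,4,0,0,0,0,1,0,4,0,0,0,0,0,0,0,0,0,0,0]
}}

```text
time: 62.95
tool_pos: [0.4446, 0.3262, 0.0669]
ee_rot: [2.351, 0.001, 1.609]
wrist_force: [0.0, 0.7, 0.6]
width: 0.0002
```

```bash
python3 - <<'E'
from h import *
s=look("w39")
E
```

```text
(no output)
```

View pics/w39.png

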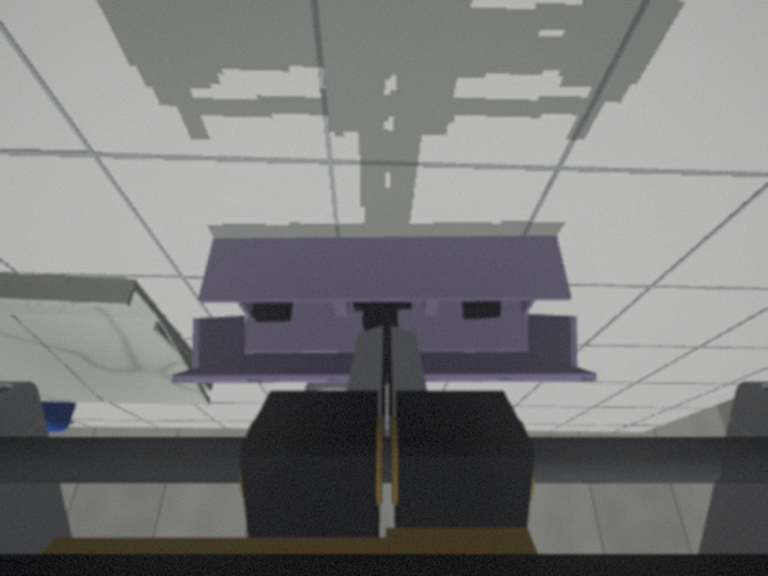

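{"fn": "send_rows", "kwargs": {
  "rows": [-15,0,0,0,0,0,0,-25,0,0,0,0,0,0,-25,0,0,0,0,0,0,-10,0,10,-0.5,9,0,0,0,0,15,-0.5,9,0,0,0,0,15,-0.5,9,0,0,0,0,10,-0.5,9,0,0,0,0,5,-0.5,9,0,0]
}}

```text
time: 64.0
tool_pos: [0.3689, 0.3267, 0.1232]
ee_rot: [3.141, 0.012, 1.617]
wrist_force: [0.1, 0.9, 0.5]
width: 0.0006
```

{"fn": "send_rows", "kwargs": {
  "rows": [6,-28,-5,0,0,-9.5,0.2,6,-28,-5,0,0,-9.5,0.4,6,-28,-5,0,0,-9.5,0.4,6,-28,0,0,0,-9.5,0.4,6,-28,0,0,0,-9.5,0.4,6,-28,0,0,0,-9.5,0.4,6,-28,0,0,0,-9.5,0.4,6,-28,0,0,0,-9.5,0.4]
}}

```text
time: 65.0
tool_pos: [0.4165, 0.1016, 0.106]
ee_rot: [3.138, 0.014, 0.284]
wrist_force: [0.7, 0.4, 0.1]
width: 0.0379
```

{"fn": "send_rows", "kwargs": {
  "rows": [5,-27,-10,0,0,-9.4,0.4,5,-27,-10,0,0,-9.4,0.4,5,-27,-10,0,-0.8,0,0.4,0,0,-10,0,0,0,0.4,0,0,0,0,0,0,0.4,0,0,0,0,0,0,0.4,0,0,0,0,0,0,0.4,0,0,0,0,0,0,0.4]
}}

```text
time: 66.0
tool_pos: [0.4325, 0.0214, 0.0666]
ee_rot: [3.139, -0.001, -0.038]
wrist_force: [0.5, 0.6, 0.1]
width: 0.0376
```

```bash
python3 - <<'E'
from h import *
s=look("w40");o=s["obs"];print(o["tool_pos"],np.degrees(o["ee_rot"]))
s2=snapshot("top");cv2.imwrite("pics/t40.png",cv2.resize(s2["color"][...,::-1],None,fx=1.5,fy=1.5))
E
```

```text
[0.43251851 0.02141415 0.06660885] [ 1.79832370e+02 -6.19850666e-02 -2.19782216e+00]
```

View pics/w40.png

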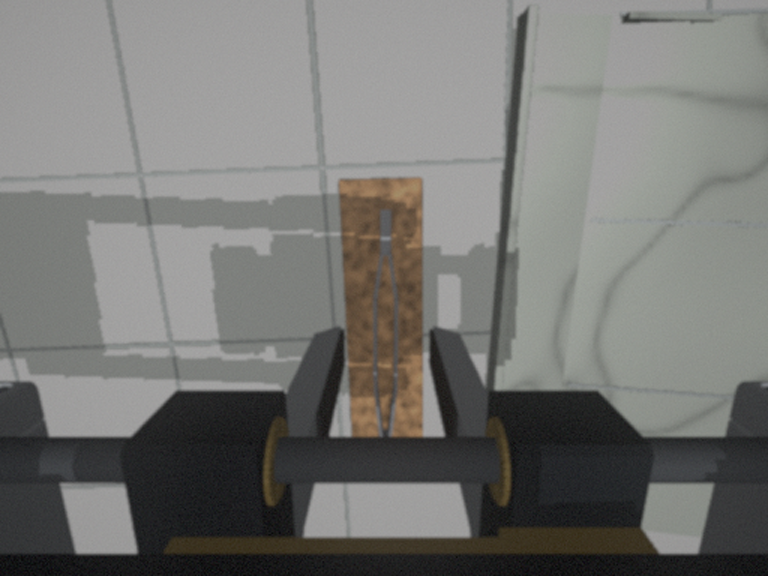

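View pics/t40.png

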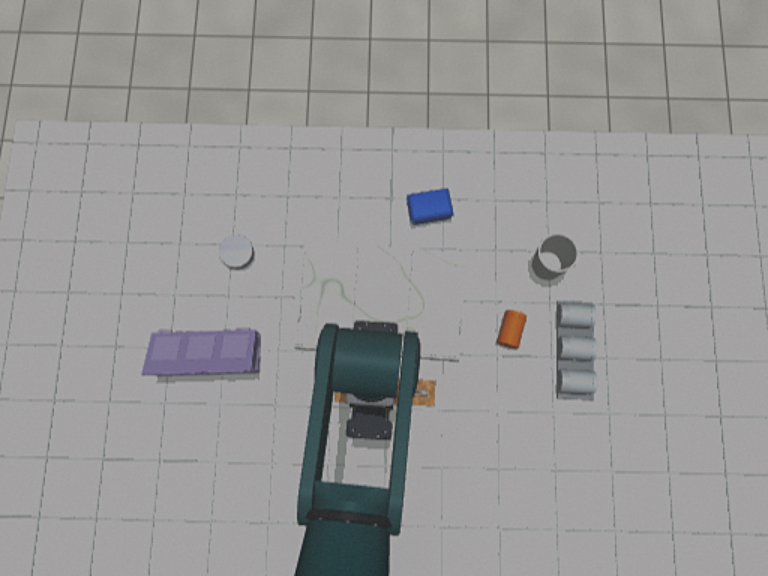

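{"fn": "send_rows", "kwargs": {
  "rows": [0,0,-20,0,0,0,0.4,0,0,-20,0,0,0,0.4,0,0,-12,0,0,0,0.4,0,0,-9,0,0,0,0.4,0,0,0,0,0,0,0.4,0,0,0,0,0,0,0,0,0,0,0,0,0,0,0,0,0,0,0,0,0]
}}

```text
time: 67.1
tool_pos: [0.4327, 0.021, 0.0058]
ee_rot: [3.139, -0.001, -0.039]
wrist_force: [-0.2, 0.3, 1.4]
width: 0.0131
```

{"fn": "send_rows", "kwargs": {
  "rows": [0,0,10,0,0,0,0,0,0,20,0,0,0,0,0,0,20,0,0,0,0,-7.5,23,6,0,0,-6.5,0,-7.5,23,0,0,0,-6.5,0,-7.5,23,0,0,0,-6.5,0,-7.5,23,0,0,0,-6.5,0,-7.5,23,0,0,0,-6.5,0]
}}

```text
time: 68.1
tool_pos: [0.3947, 0.1368, 0.062]
ee_rot: [3.14, -0.001, -0.61]
wrist_force: [0.1, 0.2, -0.3]
width: 0.0138
```

{"fn": "send_rows", "kwargs": {
  "rows": [-7.5,23,0,0,0,-6.5,0,-7.5,23,0,0,0,-6.5,0,-7.5,23,0,0,0,-6.5,0,-7.5,23,0,0,0,-6.5,0,-7.5,23,0,0,0,-6.5,0,-7.5,23,0,0,0,-6.5,0,-7.5,23,0,0,0,-6.5,0,-7.5,23,0,0,0,-6.5,0]
}}

```text
time: 69.1
tool_pos: [0.3347, 0.3209, 0.062]
ee_rot: [3.139, 0.0, -1.518]
wrist_force: [-0.4, 0.2, -1.6]
width: 0.0133
```

```bash
python3 - <<'E'
from h import *
s=look("w41");o=s["obs"];print(o["tool_pos"],np.degrees(o["ee_rot"]),o["width"],o["joint_positions"])
E
```

```text
[0.33465205 0.32094813 0.06198973] [ 1.79878627e+02  6.52958418e-03 -8.69509903e+01] 0.01328018567703319 [ 6.41158874e-01 -2.86165461e-02  1.77991997e+00  1.29034470e-03
  1.39198881e+00  2.15850925e+00]
```

View pics/w41.png

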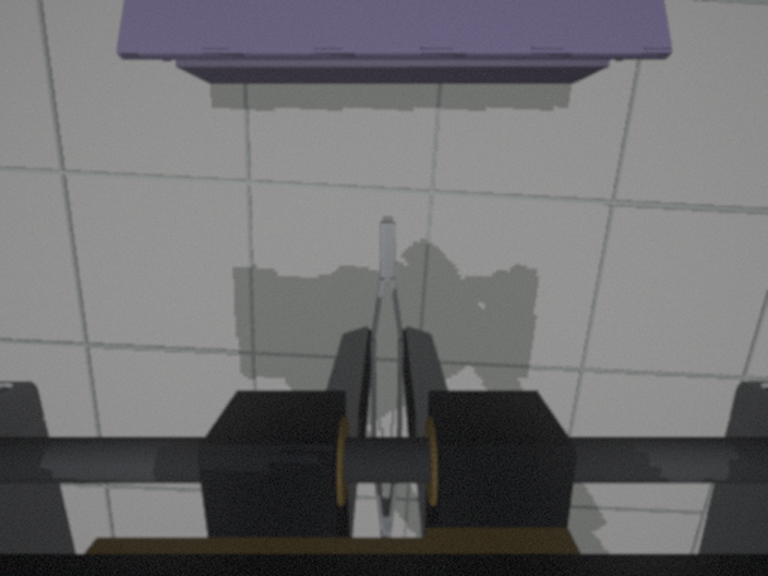

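```bash
python3 - <<'E'
from h import *
s=ld("w41")
for w in(.186,.188,.184): print(edge(s,(118/1.5,55/1.5),(670/1.5,55/1.5),w))
t=rayplane(s,(388/1.5,220/1.5),0.067,s["T"]);print("tip",t)
h=np.array([.526,.328,.038])
print(rayplane(s,[(388/1.5,55/1.5)],0.07,s["T"]))
E
```

```text
[[0.44359323 0.41813296 0.08047759]
 [0.45348575 0.23239622 0.08047759]]
[[0.44394741 0.41912247 0.0787498 ]
 [0.4539463  0.23138856 0.0787498 ]]
[[0.44323906 0.41714345 0.08220538]
 [0.4530252  0.23340387 0.08220538]]
tip [[0.3917947  0.32422437 0.067     ]]
[[0.45089155 0.3274297  0.07      ]]
```

{"fn": "send_rows", "kwargs": {
  "rows": [0,0,-7,0,0,0,0,15,1,0,0,0,0,0,15,1,0,0,0,0,0,15,1,0,0,0,0,0,15,1,0,0,0,0,0,15,1,0,0,0,0,0,0,0,5,0,0,0,0,2,0,4,0,0,0,0]
}}

```text
time: 70.15
tool_pos: [0.4116, 0.3251, 0.0635]
ee_rot: [3.138, -0.0, -1.514]
wrist_force: [-0.7, -0.4, -1.7]
width: 0.0136
```

```bash
python3 - <<'E'
from h import *
s=look("w42");o=s["obs"];print(o["tool_pos"],np.degrees(o["ee_rot"]),o["width"],o["wrist_force"])
E
```

```text
[0.4115758  0.32506525 0.06349807] [ 1.79800115e+02 -2.18078581e-02 -8.67330817e+01] 0.013577307405715718 [-0.68484147 -0.35301627 -1.66389637]
```

View pics/w42.png

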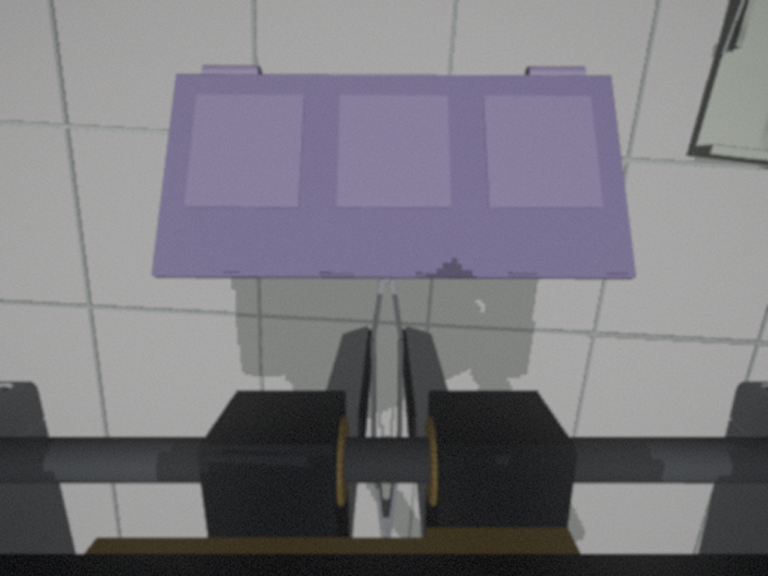

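{"fn": "send_rows", "kwargs": {
  "rows": [0,0,5,0,0,0,0,2,0,5,0,0,0,0,3,0,5,0,0,0,0,3,0,4,0,0,0,0,4,0,4,0,0,0,0,5,0,4,0,0,0,0,5,0,4,0,0,0,0,6,0,3,0,0,0,0]
}}

```text
time: 71.2
tool_pos: [0.4402, 0.3251, 0.0976]
ee_rot: [3.139, -0.0, -1.514]
wrist_force: [-1.2, 0.3, -0.0]
width: 0.0132
```

```bash
python3 - <<'E'
from h import *
s=look("w43");o=s["obs"];print(o["tool_pos"],np.degrees(o["ee_rot"]),o["width"],o["wrist_force"])
E
```

```text
[0.44021073 0.32510675 0.09757158] [ 1.79840897e+02 -8.54963762e-03 -8.67415688e+01] 0.013174642406892558 [-1.17780729  0.31833386 -0.04124576]
```

View pics/w43.png

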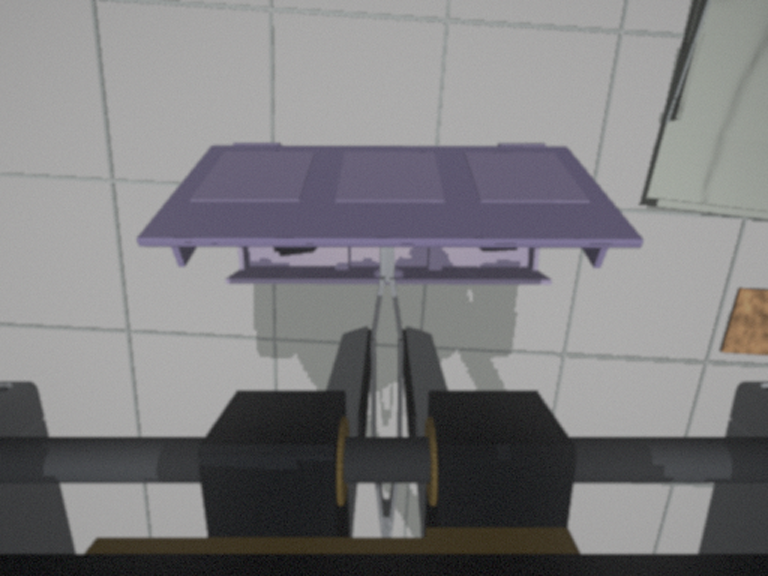

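{"fn": "send_rows", "kwargs": {
  "rows": [6,0,1,0,0,0,0,6,0,1,0,0,0,0,6,0,1,0,0,0,0,7,0,0,0,0,0,0,7,1,0,0,0,0,0,7,1,-1,0,0,0,0,7,1,-1,0,0,0,0,6,0,-1,0,0,0,0]
}}

```text
time: 72.25
tool_pos: [0.4921, 0.3282, 0.0969]
ee_rot: [3.138, -0.0, -1.514]
wrist_force: [-1.1, 0.7, -1.2]
width: 0.0136
```

```bash
python3 - <<'E'
from h import *
s=look("w44");o=s["obs"];print(o["tool_pos"],np.degrees(o["ee_rot"]),o["width"],o["wrist_force"])
E
```

```text
[0.4921299  0.32815879 0.09691132] [ 1.79810824e+02 -1.66727692e-02 -8.67375672e+01] 0.013577880916112372 [-1.1248426   0.70770857 -1.18665758]
```

View pics/w44.png

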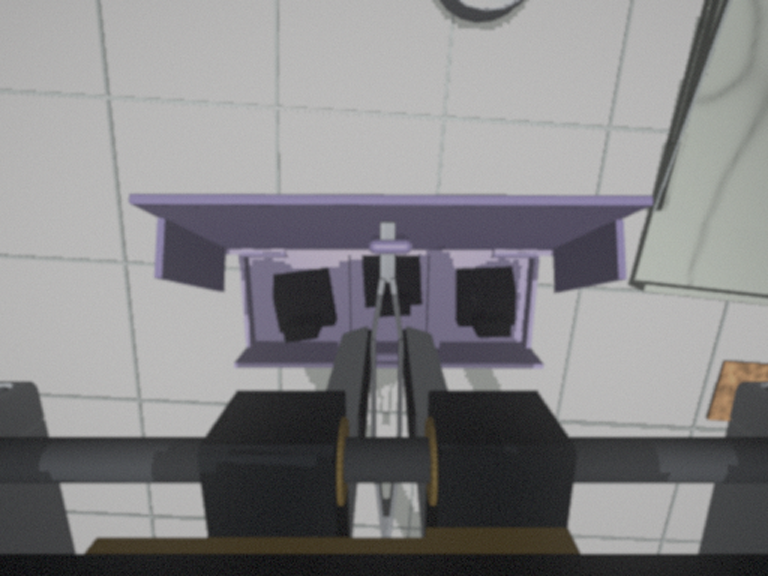

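{"fn": "send_rows", "kwargs": {
  "rows": [-10,0,0,0,0,0,0,-20,-1,0,0,0,0,0,-25,-1,0,0,0,0,0,-25,-2,0,0,0,0,0,-20,-1,0,0,0,0,0,3,-23,0,0,0,6.5,0,3,-23,0,0,0,6.5,0,3,-23,0,0,0,6.5,0]
}}

```text
time: 73.3
tool_pos: [0.4001, 0.2536, 0.0975]
ee_rot: [3.139, -0.0, -1.169]
wrist_force: [0.8, 0.1, 0.1]
width: 0.0136
```

{"fn": "send_rows", "kwargs": {
  "rows": [3,-23,-3,0,0,6.5,0,3,-23,-3,0,0,6.5,0,3,-23,-3,0,0,6.5,0,3,-23,-3,0,0,6.5,0,3,-23,-3,0,0,6.5,0,3,-23,-3,0,0,6.5,0,3,-23,-3,0,0,6.5,0,3,-23,-3,0,0,6.5,0]
}}

```text
time: 74.3
tool_pos: [0.4243, 0.0696, 0.0734]
ee_rot: [3.139, -0.001, -0.262]
wrist_force: [-0.6, 0.3, -0.4]
width: 0.0136
```

{"fn": "send_rows", "kwargs": {
  "rows": [4,-25,-15,0,0,6.2,0,4,-25,-15,0,0,6.2,0,0,0,-15,0,0,0,0,0,0,-12,0,0,0,0,0,0,-5,0,0,0,0,0,0,-3,0,0,0,0,0,0,-2,0,0,0,0,0,0,0,0,0,0,0]
}}

```text
time: 75.3
tool_pos: [0.433, 0.0202, 0.0064]
ee_rot: [3.139, -0.001, -0.049]
wrist_force: [-0.2, 0.7, 0.5]
width: 0.0134
```

{"fn": "send_rows", "kwargs": {
  "rows": [0,0,-1,0,0,0,0,0,0,0,0,0,0,0.35,0,0,0,0,0,0,0.35,0,0,0,0,0,0,0.35,0,0,20,0,0,0,0.35,0,0,30,0,0,0,0.35,0,0,40,0,0,0,0.35,0,0,40,0,0,0,0.35]
}}

```text
time: 76.3
tool_pos: [0.4325, 0.02, 0.1362]
ee_rot: [3.139, 0.0, -0.05]
wrist_force: [0.0, 0.5, -0.1]
width: 0.0331
```

```bash
python3 - <<'E'
from h import *
s=look("w45");o=s["obs"];print(o["tool_pos"],np.degrees(o["ee_rot"]),o["width"],o["wrist_force"])
E
```

```text
[0.43247432 0.02003382 0.13619408] [ 1.79832490e+02  6.28625218e-03 -2.84694311e+00] 0.0330658075400021 [ 0.02632239  0.4816487  -0.06737785]
```

View pics/w45.png

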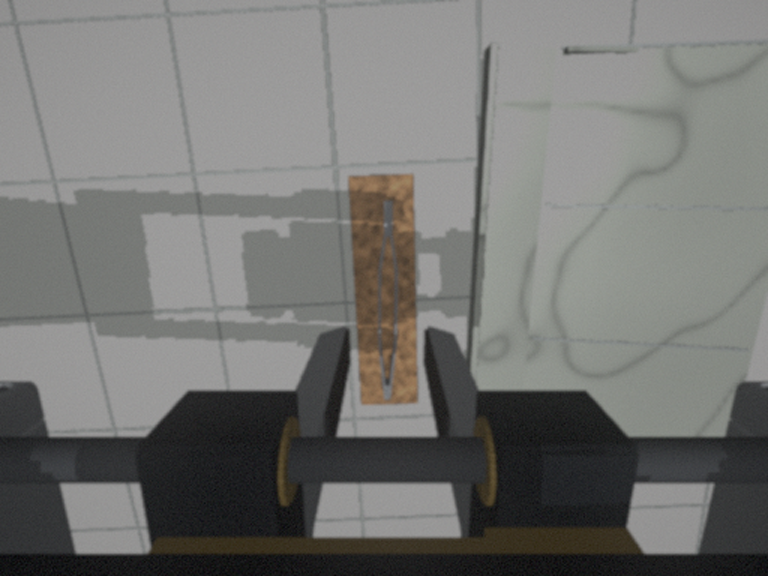

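```bash
python3 - <<'E'
from h import *
s=ld("w44");print(np.round(s["T_tool_cam"],3)); print(np.round(s["T"],3))
im=s["color"];cv2.imwrite("pics/c44.png",cv2.resize(im[110:260,140:380,::-1],None,fx=3.3,fy=3.3,interpolation=cv2.INTER_CUBIC))
E
```

```text
[[ 1.    -0.001  0.001 -0.001]
 [ 0.     0.966  0.258 -0.076]
 [-0.001 -0.258  0.966 -0.179]
 [ 0.     0.     0.     1.   ]]
[[ 0.057 -0.964 -0.261  0.568]
 [-0.998 -0.054 -0.016  0.334]
 [ 0.002  0.261 -0.965  0.276]
 [ 0.     0.     0.     1.   ]]
```

View pics/c44.png

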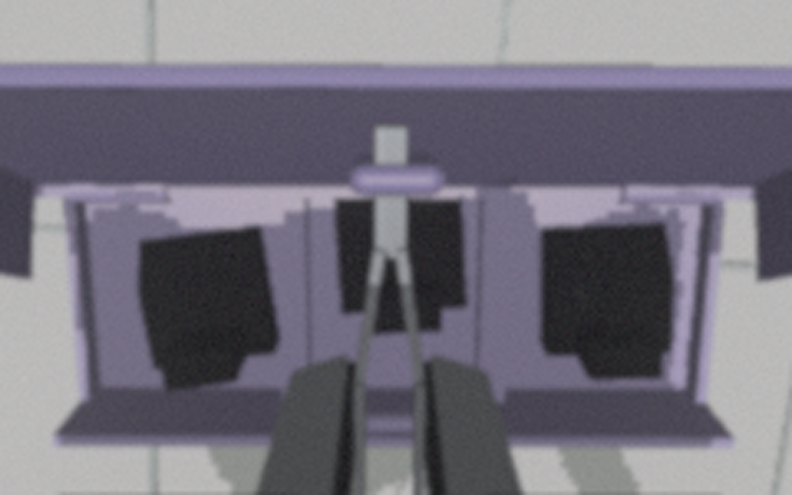

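{"fn": "send_rows", "kwargs": {
  "rows": [0,25,2,0,0,-7,0.35,0,25,2,0,0,-7,0.35,0,25,2,0,0,-7,0.35,0,25,2,0,0,-7,0.35,0,25,2,0,0,-7,0.35,0,25,2,0,0,-7,0.35,2,25,2,0,0,-7,0.35,2,25,2,0,0,-7,0.35]
}}

```text
time: 77.35
tool_pos: [0.4367, 0.2208, 0.1508]
ee_rot: [3.138, -0.0, -1.031]
wrist_force: [0.3, -0.4, -0.4]
width: 0.0326
```

{"fn": "send_rows", "kwargs": {
  "rows": [4,25,2,0,0,-7,0.35,4,25,2,0,0,-7,0.35,4,25,0,0,0,-7,0.35,4,25,0,0,0,-7,0.35,0,5,0,0,0,0,0.35,0,0,0,0,0,0,0.35,0,0,0,0,0,0,0.35,0,0,0,0,0,0,0.35]
}}

```text
time: 78.35
tool_pos: [0.4528, 0.3243, 0.1554]
ee_rot: [3.139, -0.0, -1.516]
wrist_force: [0.0, -0.2, 0.2]
width: 0.0331
```

```bash
python3 - <<'E'
from h import *
s=look("w46");o=s["obs"];print(o["tool_pos"],np.degrees(o["ee_rot"]),o["width"],o["wrist_force"])
E
```

```text
[0.45284298 0.32434087 0.15540118] [ 1.79848276e+02 -2.42629735e-02 -8.68643526e+01] 0.033123190908468166 [ 0.02524864 -0.16336945  0.20741983]
```

View pics/w46.png

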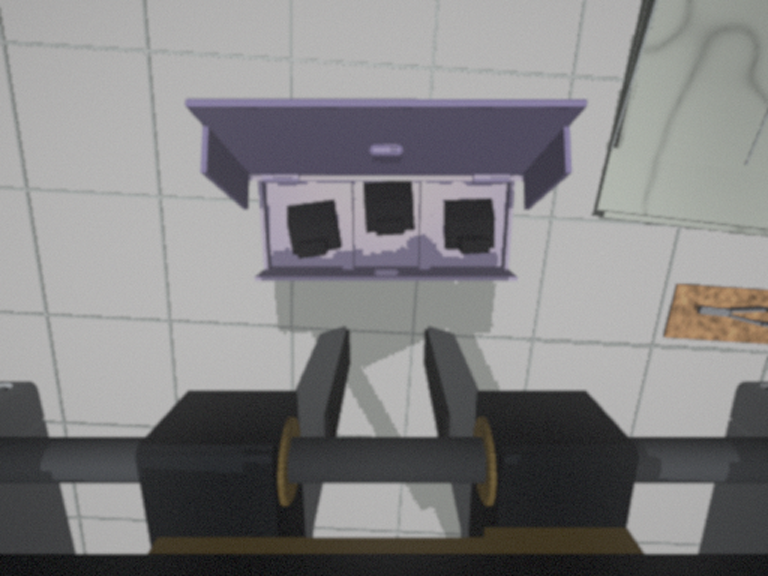

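```bash
python3 - <<'E'
from h import *
s=ld("w46");im=s["color"]
c=im[110:190,170:350]; c=np.clip((c/255.)**0.45*255,0,255).astype(np.uint8)
cv2.imwrite("pics/c46.png",cv2.resize(c[...,::-1],None,fx=4.4,fy=4.4,interpolation=cv2.INTER_CUBIC))
m=(im.max(2)<45).astype(np.uint8); m[:110]=0;m[182:]=0
n,l,st,ce=cv2.connectedComponentsWithStats(m)
for i in range(1,n):
    if st[i,4]>150:
        ys,xs=np.where(l==i);r=cv2.minAreaRect(np.c_[xs,ys].astype(np.float32));print(st[i],r)
        P=rayplane(s,np.c_[xs,ys],0.017,s["T"]);print(P.mean(0),P.min(0),P.max(0))
E
```

```text
(no output)
```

View pics/c46.png

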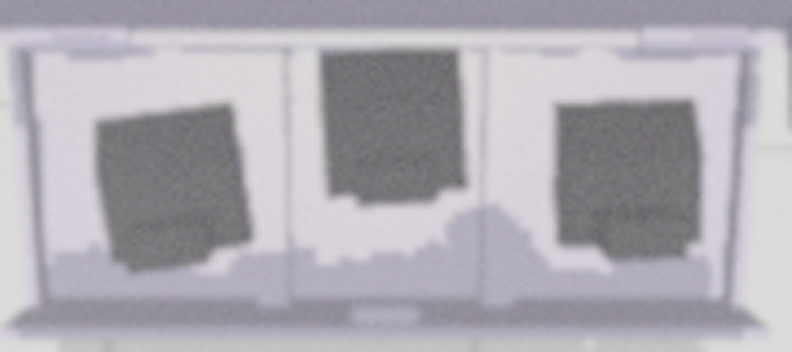

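```bash
cat > wm.py <<'E'
from h import *
s=ld("w46")
f=lambda p,z: rayplane(s,np.array(p)/4.4+[170,110],z,s["T"])
for n,fin,th in (("L",[(128,272),(213,258)],[(95,122),(232,103)]),("M",[(360,206),(440,200)],[(320,52),(458,50)]),("R",[(607,260),(688,256)],[(556,100),(694,98)])):
    F=f(fin,.037);T=f(th,.004);d=T.mean(0)-F.mean(0);a=np.diff(F,axis=0)[0];t=np.diff(T,axis=0)[0]
    print(n,F.mean(0).round(4),np.linalg.norm(a).round(4),"thin",T.mean(0).round(4),np.linalg.norm(t).round(4),"len",np.linalg.norm(d[:2]).round(4),"az d",np.degrees(np.arctan2(d[1],d[0])).round(1),"az thin",(np.degrees(np.arctan2(t[1],t[0]))+90).round(1))
E
python3 wm.py
```

```text
L [0.4692 0.3773 0.037 ] 0.0207 thin [0.5023 0.3848 0.004 ] 0.0357 len 0.0339 az d 12.8 az thin 10.8
M [0.4869 0.3234 0.037 ] 0.0189 thin [0.5208 0.3277 0.004 ] 0.035 len 0.0341 az d 7.3 az thin 3.9
R [0.477  0.2637 0.037 ] 0.0193 thin [0.5121 0.2666 0.004 ] 0.0354 len 0.0352 az d 4.8 az thin 3.9
```

{"fn": "send_rows", "kwargs": {
  "rows": [5,18,-10,0,0,2.8,0.4,8,18,-20,0,0,2.8,0.4,8,18,-20,0,0,2.8,0.4,0,0,-20,0,0,0,0.4,0,0,-10,0,0,0,0.4,0,0,0,0,0,0,0.4,0,0,0,0,0,0,0.4,0,0,0,0,0,0,0.4]
}}

```text
time: 79.4
tool_pos: [0.4744, 0.3794, 0.0765]
ee_rot: [3.141, 0.001, -1.369]
wrist_force: [0.0, 0.8, -0.2]
width: 0.0376
```

```bash
python3 - <<'E'
from h import *
s=look("w47");o=s["obs"];print(o["tool_pos"],np.degrees(o["ee_rot"]),o["width"],o["wrist_force"])
E
```

```text
[0.47439619 0.37936335 0.07650298] [ 1.79954478e+02  2.94320105e-02 -7.84429099e+01] 0.03762888197636839 [ 0.00276929  0.75877027 -0.23047337]
```

View pics/w47.png

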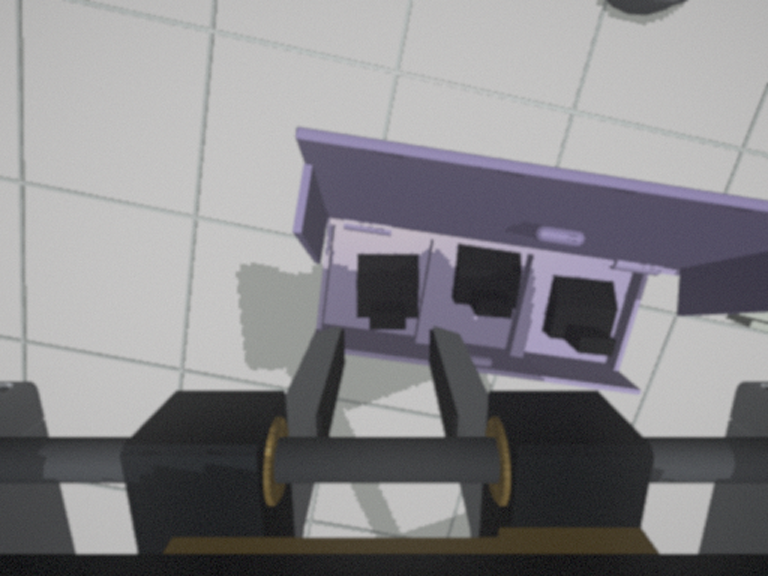

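{"fn": "send_rows", "kwargs": {
  "rows": [0,-1,-15,0,0,0,0.4,0,0,-15,0,0,0,0.4,0,0,-13,0,0,0,0.4,0,0,-10,0,0,0,0.4,0,0,-4.5,0,0,0,0.4,0,0,0,0,0,0,0.4,0,0,0,0,0,0,0,0,0,0,0,0,0,0]
}}

```text
time: 80.45
tool_pos: [0.4741, 0.3782, 0.0183]
ee_rot: [3.14, -0.0, -1.369]
wrist_force: [-1.2, 0.0, -0.4]
width: 0.0211
```

{"fn": "send_rows", "kwargs": {
  "rows": [0,0,0,0,0,0,0,0,0,10,0,0,0,0,0,0,20,0,0,0,0,0,0,25,0,0,0,0,0,-25,25,0,0,-3,0,0,-30,10,0,0,-3,0,0,-35,10,0,0,-3,0,0,-35,10,0,0,-3,0]
}}

```text
time: 81.45
tool_pos: [0.4738, 0.2521, 0.1289]
ee_rot: [3.14, -0.0, -1.58]
wrist_force: [-0.1, 0.2, -0.1]
width: 0.0199
```

```bash
python3 - <<'E'
from h import *
s=look("w48");o=s["obs"];print(o["tool_pos"],np.degrees(o["ee_rot"]),o["width"],o["wrist_force"])
E
```

```text
[0.47380343 0.25205119 0.12888788] [ 1.79892190e+02 -1.01884229e-02 -9.05204839e+01] 0.019897789667200887 [-0.09637716  0.22700292 -0.09942497]
```

View pics/w48.png

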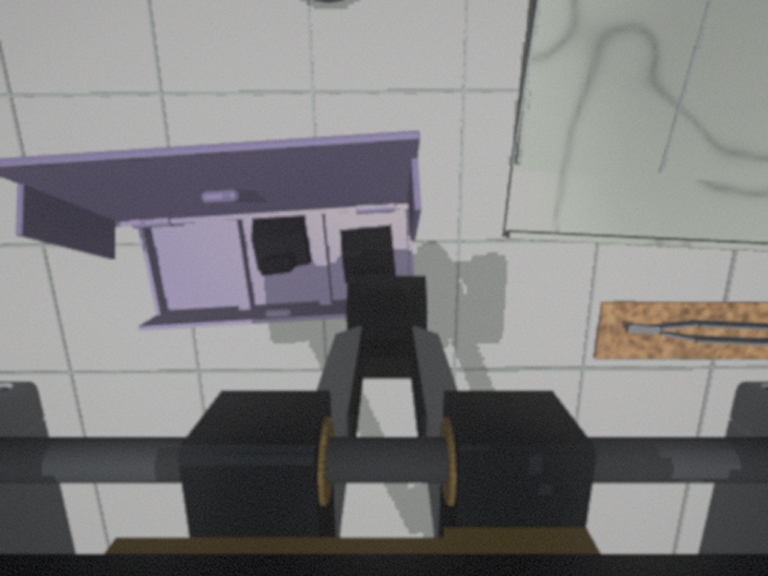

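{"fn": "send_rows", "kwargs": {
  "rows": [3,-30,9,0,0,-1.3,0,3,-30,9,0,0,-1.3,0,3,-30,9,0,0,0,0,3,-30,9,0,0,0,0,3,-30,9,0,0,0,0,3,-30,9,0,0,0,0,3,-30,9,0,0,0,0,0,0,0,0,0,0,0]
}}

```text
time: 82.5
tool_pos: [0.4955, 0.0416, 0.1922]
ee_rot: [3.141, -0.0, -1.627]
wrist_force: [0.4, 0.0, -0.5]
width: 0.0198
```

```bash
python3 - <<'E'
from h import *
s=look("w49");o=s["obs"];print(o["tool_pos"],np.degrees(o["ee_rot"]),o["width"],o["wrist_force"])
E
```

```text
[0.49547259 0.04161551 0.19223933] [ 1.79984302e+02 -2.86101128e-02 -9.32132532e+01] 0.019800828924250738 [ 0.36856233  0.03813595 -0.45105109]
```

View pics/w49.png

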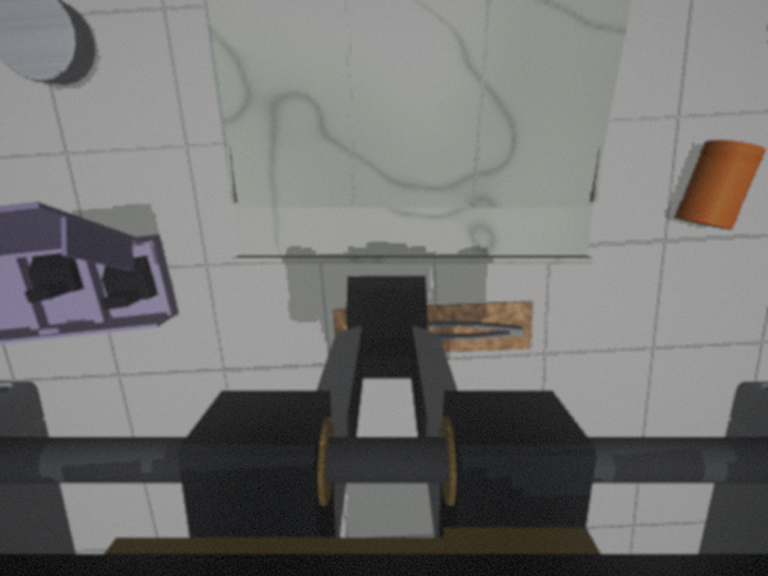

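```bash
python3 - <<'E'
from h import *
s=ld("w49")
im=s["color"][90:190,140:410]
im=np.clip(np.linalg.norm(im,axis=2)/441*255*1.3,0,255).astype(np.uint8)
cv2.imwrite("pics/c49.png",cv2.resize(im,None,fx=2.95,fy=2.95,interpolation=cv2.INTER_CUBIC))
f=lambda p,z: rayplane(s,np.array(p)/1.5,z,s["T"])
for n,p,z in (("lip top",[(236,257),(590,257)],.018),("kink",[(234,206),(592,206)],.006)):
    P=f(p,z);d=P[0]-P[1];print(n,P.round(4),np.linalg.norm(d).round(4),"yaw",(np.degrees(np.arctan2(d[1],d[0]))-90).round(2),"mid",P.mean(0).round(4))
E
```

```text
lip top [[ 0.51    0.1668  0.018 ]
 [ 0.4932 -0.1276  0.018 ]] 0.2949 yaw -3.25 mid [0.5016 0.0196 0.018 ]
kink [[ 0.5509  0.1665  0.006 ]
 [ 0.534  -0.1321  0.006 ]] 0.2991 yaw -3.24 mid [0.5425 0.0172 0.006 ]
```

View pics/c49.png

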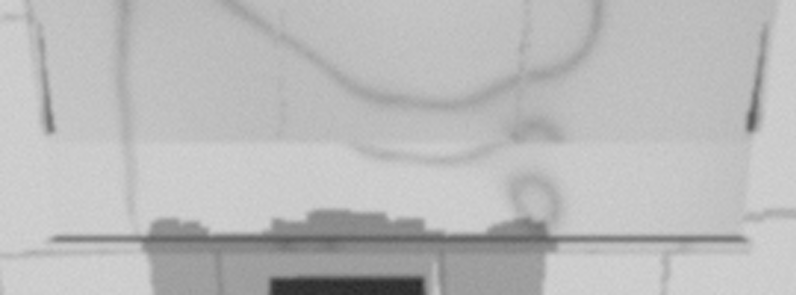

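{"fn": "send_rows", "kwargs": {
  "rows": [20.4,13.5,-15,-0.09,-1.6,0,0,20.4,13.5,-20,-0.09,-1.6,0,0,20.4,13.5,-20,-0.09,-1.6,0,0,20.4,13.5,-20,-0.09,-1.6,0,0,20.4,13.5,-20,-0.09,-1.6,0,0,0,0,-20,0,0,0,0,0,0,-16,0,0,0,0,0,0,0,0,0,0,0]
}}

```text
time: 83.55
tool_pos: [0.5951, 0.1111, 0.0577]
ee_rot: [-3.009, -0.001, -1.623]
wrist_force: [0.2, 0.2, 0.2]
width: 0.0196
```

```bash
python3 - <<'E'
from h import *
s=look("w50");o=s["obs"];print(o["tool_pos"],np.degrees(o["ee_rot"]),o["width"],o["wrist_force"])
print(Rn.from_euler('xyz',o["ee_rot"]).as_matrix().round(3))
E
```

```text
[0.59513943 0.11107736 0.05770092] [-1.72384248e+02 -6.58597367e-02 -9.30021485e+01] 0.019646295712504015 [0.16180158 0.20304574 0.21584531]
[[-0.052 -0.99   0.132]
 [-0.999  0.052 -0.008]
 [ 0.001 -0.133 -0.991]]
```

View pics/w50.png

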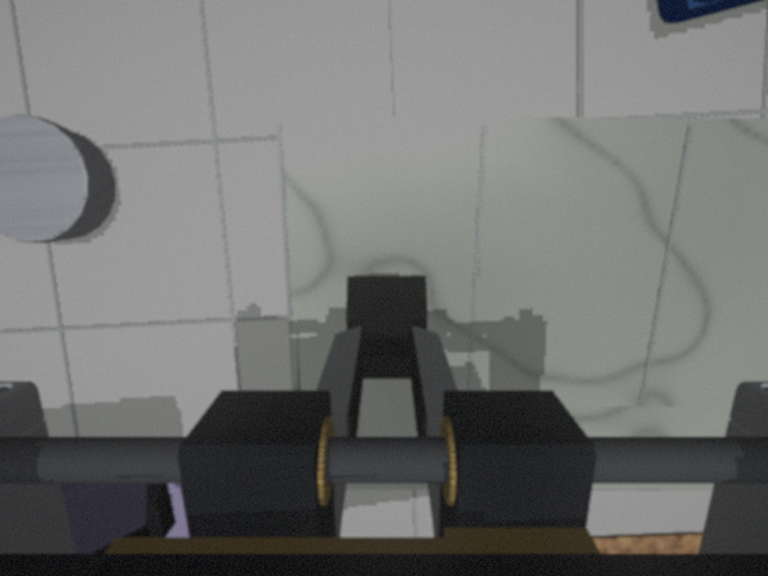

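{"fn": "send_rows", "kwargs": {
  "rows": [2,-2,-10,0,0,0,0,0,0,-10,0,0,0,0,0,0,-5,0,0,0,0,0,0,-2,0,0,0,0,0,0,-1,0,0,0,0,0,0,0,0,0,0,0,0,0,0,0,0,0,0,0,0,0,0,0,0,0]
}}

```text
time: 84.6
tool_pos: [0.5989, 0.1086, 0.032]
ee_rot: [-3.004, -0.001, -1.624]
wrist_force: [0.7, -0.3, -1.1]
width: 0.0198
```

{"fn": "send_rows", "kwargs": {
  "rows": [0,0,-1,0,0,0,0,0,0,-1,0,0,0,0,0,0,0,0,0,0,0,0,0,0,0,0,0,0,0,0,0,0,0,0,0,0,0,0,0,0,0,0,0,0,0,0,0,0,0,0,0,0,0,0,0,0]
}}

```text
time: 85.6
tool_pos: [0.5988, 0.1085, 0.0297]
ee_rot: [-3.005, -0.001, -1.624]
wrist_force: [-0.7, 1.0, 0.3]
width: 0.0194
```

{"fn": "send_rows", "kwargs": {
  "rows": [0,0,-1,0,0,0,0,0,0,0,0,0,0,0,0,0,0,0,0,0,0.2,0,0,0,0,0,0,0.4,0,0,0,0,0,0,0.4,-2,0,15,0,0,0,0.4,-4,0,25,0,0,0,0.4,-6,0,30,0,0,0,0.4]
}}

```text
time: 86.6
tool_pos: [0.5865, 0.1085, 0.1]
ee_rot: [-3.005, -0.001, -1.624]
wrist_force: [0.6, -0.5, 0.7]
width: 0.0376
```

```bash
python3 - <<'E'
from h import *
s=look("w51");o=s["obs"];print(o["tool_pos"],np.degrees(o["ee_rot"]),o["width"],o["wrist_force"])
E
```

```text
[0.5864724  0.10850885 0.09997655] [-1.72167970e+02 -4.55077791e-02 -9.30517901e+01] 0.03759943655587845 [ 0.61590057 -0.51339519  0.69597021]
```

View pics/w51.png

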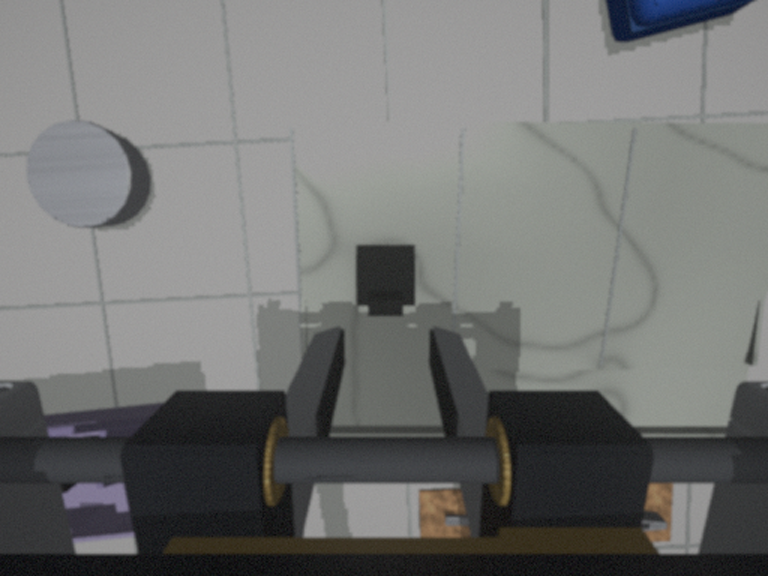

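{"fn": "send_rows", "kwargs": {
  "rows": [-24,27,8,0.11,1.95,1,0.4,-24,27,8,0.11,1.95,1,0.4,-24,27,8,0.11,1.95,1,0.4,-24,27,8,0.11,1.95,1,0.4,0,27,0,0,0,1,0.4,0,27,0,0,0,1,0.4,0,27,0,0,0,1,0.4,0,27,0,0,0,1,0.4]
}}

```text
time: 87.65
tool_pos: [0.4909, 0.3255, 0.1312]
ee_rot: [-3.14, 0.005, -1.484]
wrist_force: [-0.2, 0.4, -0.3]
width: 0.0375
```

{"fn": "send_rows", "kwargs": {
  "rows": [0,0,-15,0,0,0,0.4,0,0,-20,0,0,0,0.4,0,0,-20,0,0,0,0.4,0,0,0,0,0,0,0.4,0,0,0,0,0,0,0.4,0,0,0,0,0,0,0.4,0,0,0,0,0,0,0.4,0,0,0,0,0,0,0.4]
}}

```text
time: 88.65
tool_pos: [0.491, 0.3247, 0.0762]
ee_rot: [-3.14, 0.005, -1.484]
wrist_force: [0.2, 0.8, -0.7]
width: 0.0374
```

```bash
python3 - <<'E'
from h import *
s=look("w52");o=s["obs"];print(o["tool_pos"],np.degrees(o["ee_rot"]),o["width"],o["wrist_force"])
E
```

```text
[0.49102993 0.32465662 0.07622954] [-179.91022597    0.27064434  -85.0522642 ] 0.0374279345845946 [ 0.20155224  0.75760372 -0.71001618]
```

View pics/w52.png

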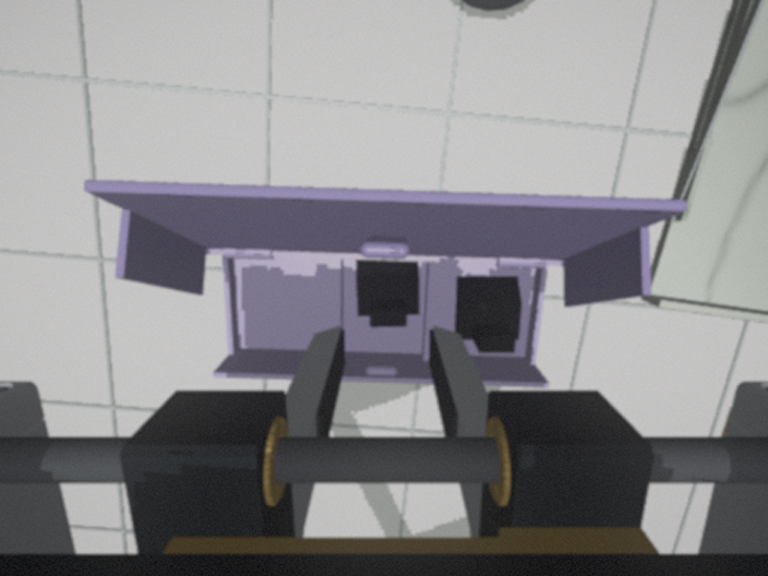

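{"fn": "send_rows", "kwargs": {
  "rows": [1,0,-15,0,0,0,0.4,0,0,-15,0,0,0,0.4,0,0,-13,0,0,0,0.4,0,0,-10,0,0,0,0.4,0,0,-4.5,0,0,0,0.4,0,0,0,0,0,0,0.4,0,0,0,0,0,0,0,0,0,0,0,0,0,0]
}}

```text
time: 89.7
tool_pos: [0.4922, 0.3247, 0.0189]
ee_rot: [-3.14, 0.005, -1.484]
wrist_force: [-0.4, -0.9, -0.2]
width: 0.0212
```

{"fn": "send_rows", "kwargs": {
  "rows": [0,0,0,0,0,0,0,0,0,15,0,0,0,0,-3,0,30,0,0,0,0,-3,0,35,0,0,0,0,-5,-15,35,0,0,0,0,-5,-30,20,0,0,-2,0,0,-35,0,0,0,-2,0,0,-35,0,0,0,-2,0]
}}

```text
time: 90.7
tool_pos: [0.476, 0.2088, 0.155]
ee_rot: [-3.138, 0.005, -1.59]
wrist_force: [0.3, 0.8, -0.6]
width: 0.0193
```

{"fn": "send_rows", "kwargs": {
  "rows": [14.6,-24.3,-5,-0.06,-1,-0.5,0,14.6,-24.3,-5,-0.06,-1,-0.5,0,14.6,-24.3,-5,-0.06,-1,-0.5,0,14.6,-24.3,-10,-0.06,-1,-0.5,0,14.6,-24.3,-15,-0.06,-1,0,0,14.6,-24.3,-15,-0.06,-1,0,0,14.6,-24.3,-20,-0.06,-1,0,0,14.6,-24.3,-20,-0.06,-1,0,0]
}}

```text
time: 91.7
tool_pos: [0.5935, 0.0143, 0.0591]
ee_rot: [-2.999, 0.002, -1.624]
wrist_force: [0.3, 0.4, -0.2]
width: 0.0196
```

{"fn": "send_rows", "kwargs": {
  "rows": [0,0,-10,0,0,0,0,0,0,-10,0,0,0,0,0,0,-5,0,0,0,0,0,0,-2,0,0,0,0,0,0,0,0,0,0,0,0,0,0,0,0,0,0,0,0,0,0,0,0,0,0,0,0,0,0,0,0]
}}

```text
time: 92.7
tool_pos: [0.5927, 0.0151, 0.0314]
ee_rot: [-3.001, 0.002, -1.624]
wrist_force: [0.1, -0.2, -1.2]
width: 0.0195
```

{"fn": "send_rows", "kwargs": {
  "rows": [0,0,-2.5,0,0,0,0,0,0,0,0,0,0,0,0,0,0,0,0,0,0.2,0,0,0,0,0,0,0.4,0,0,0,0,0,0,0.4,-2,0,15,0,0,0,0.4,-4,0,25,0,0,0,0.4,-6,0,30,0,0,0,0.4]
}}

```text
time: 93.7
tool_pos: [0.5802, 0.0152, 0.0997]
ee_rot: [-3.002, 0.002, -1.624]
wrist_force: [0.2, -0.4, 1.0]
width: 0.0377
```

```bash
python3 - <<'E'
from h import *
s=look("w53");o=s["obs"];print(o["tool_pos"],np.degrees(o["ee_rot"]),o["width"],o["wrist_force"])
E
```

```text
[0.58018306 0.01516646 0.0997381 ] [-1.71978372e+02  1.31066371e-01 -9.30292673e+01] 0.037717767988381994 [ 0.18100672 -0.35669437  1.00422704]
```

View pics/w53.png

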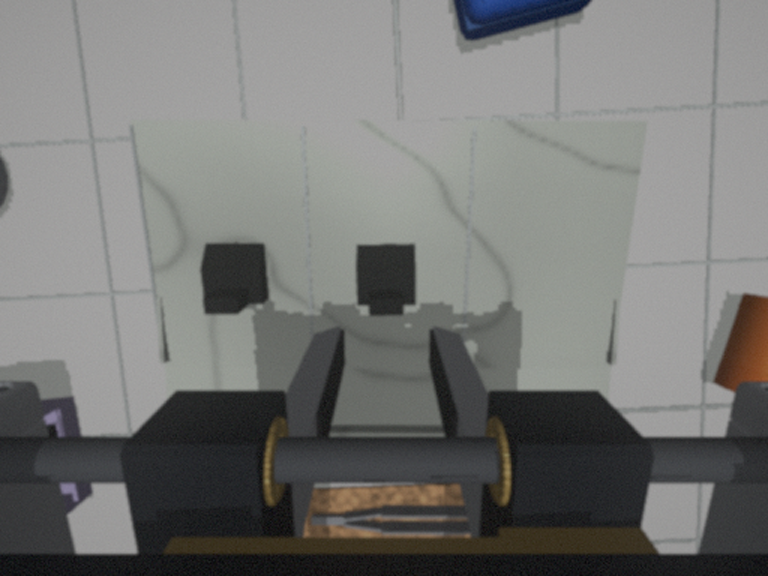

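{"fn": "send_rows", "kwargs": {
  "rows": [-25,25,8,0.11,2,1,0.35,-25,25,8,0.11,2,1,0.35,-25,25,8,0.11,2,1,0.35,-23,25,8,0.11,2,1,0.35,0,37,0,0,0,1,0.35,0,37,0,0,0,1,0.35,0,37,0,0,0,1,0.35,0,38,0,0,0,0.3,0.35]
}}

```text
time: 94.75
tool_pos: [0.4827, 0.2654, 0.131]
ee_rot: [-3.14, 0.008, -1.497]
wrist_force: [0.9, -0.6, 0.4]
width: 0.0328
```

{"fn": "send_rows", "kwargs": {
  "rows": [0,0,-15,0,0,0,0.35,0,0,-20,0,0,0,0.35,0,0,-20,0,0,0,0.35,0,0,0,0,0,0,0.35,0,0,0,0,0,0,0.35,0,0,0,0,0,0,0.35,0,0,0,0,0,0,0.35,0,0,0,0,0,0,0.35]
}}

```text
time: 95.75
tool_pos: [0.4828, 0.2642, 0.0762]
ee_rot: [-3.14, 0.008, -1.497]
wrist_force: [-0.3, -0.0, 0.2]
width: 0.0329
```

```bash
python3 - <<'E'
from h import *
s=look("w54");o=s["obs"];print(o["tool_pos"],np.degrees(o["ee_rot"]),o["width"],o["wrist_force"])
E
```

```text
[0.4828121  0.26421947 0.07620239] [-179.90531886    0.4361652   -85.75927299] 0.03291230368177902 [-0.28595649 -0.04225681  0.20587844]
```

View pics/w54.png

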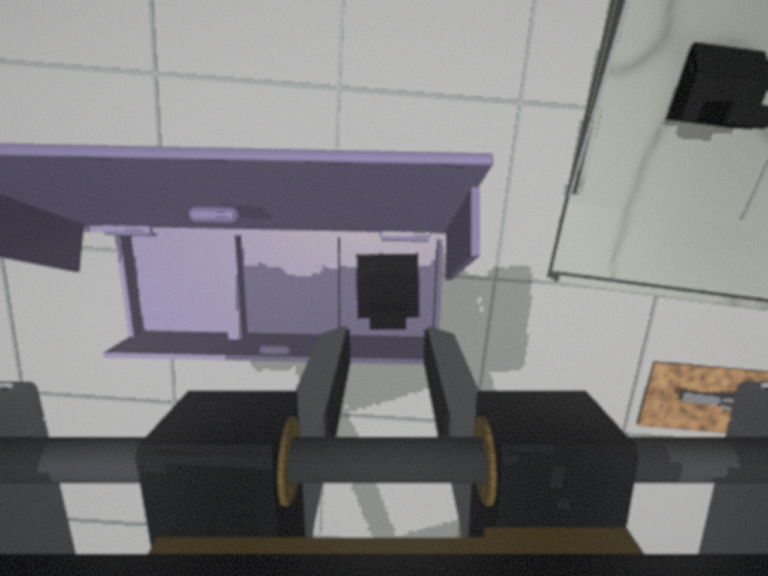

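{"fn": "send_rows", "kwargs": {
  "rows": [0,0,-15,0,0,0,0.35,0,0,-15,0,0,0,0.35,0,0,-13,0,0,0,0.35,0,0,-10,0,0,0,0.35,0,0,-4.5,0,0,0,0.35,0,0,0,0,0,0,0.35,0,0,0,0,0,0,0,0,0,0,0,0,0,0]
}}

```text
time: 96.8
tool_pos: [0.483, 0.2642, 0.0187]
ee_rot: [-3.14, 0.008, -1.497]
wrist_force: [0.1, -0.1, 0.0]
width: 0.0199
```

{"fn": "send_rows", "kwargs": {
  "rows": [0,0,0,0,0,0,0,0,0,15,0,0,0,0,-3,0,30,0,0,0,0,-3,0,35,0,0,0,0,0,-20,35,0,0,0,0,0,-35,20,0,0,-2,0,0,-40,0,0,0,-2,0,0,-45,0,0,0,-2,0]
}}

```text
time: 97.8
tool_pos: [0.4769, 0.1233, 0.155]
ee_rot: [-3.138, 0.008, -1.602]
wrist_force: [0.3, -0.1, -0.8]
width: 0.0194
```

{"fn": "send_rows", "kwargs": {
  "rows": [13.9,-25.5,0,-0.06,-1,-0.5,0,13.9,-25.5,-5,-0.06,-1,-0.5,0,13.9,-25.5,-5,-0.06,-1,-0.4,0,13.9,-25.5,-10,-0.06,-1,0,0,13.9,-25.5,-15,-0.06,-1,0,0,13.9,-25.5,-20,-0.06,-1,0,0,13.9,-25.5,-20,-0.06,-1,0,0,13.9,-25.5,-20,-0.06,-1,0,0]
}}

```text
time: 98.8
tool_pos: [0.5885, -0.0808, 0.0589]
ee_rot: [-2.999, 0.006, -1.625]
wrist_force: [-0.3, -0.5, -0.2]
width: 0.0195
```

{"fn": "send_rows", "kwargs": {
  "rows": [0,0,-10,0,0,0,0,0,0,-10,0,0,0,0,0,0,-5,0,0,0,0,0,0,-2,0,0,0,0,0,0,0,0,0,0,0,0,0,0,0,0,0,0,0,0,0,0,0,0,0,0,0,0,0,0,0,0]
}}

```text
time: 99.8
tool_pos: [0.5879, -0.0799, 0.0314]
ee_rot: [-3.001, 0.006, -1.625]
wrist_force: [-0.3, 0.2, -1.6]
width: 0.0197
```

{"fn": "send_rows", "kwargs": {
  "rows": [0,0,-2.5,0,0,0,0,0,0,0,0,0,0,0,0,0,0,0,0,0,0.2,0,0,0,0,0,0,0.4,0,0,0,0,0,0,0.4,-2,0,15,0,0,0,0.4,-6,0,40,0.1,2,0,0.6,-9,0,55,0.1,2,0,0.8]
}}

```text
time: 100.8
tool_pos: [0.5694, -0.0796, 0.139]
ee_rot: [-3.075, 0.006, -1.626]
wrist_force: [0.5, -0.2, 0.5]
width: 0.0544
```

```bash
python3 - <<'E'
from h import *
s=look("w55");o=s["obs"];print(o["tool_pos"],np.degrees(o["ee_rot"]),o["width"],o["wrist_force"])
E
```

```text
[ 0.5693658  -0.07957168  0.13903013] [-176.18309686    0.36440539  -93.14147817] 0.054380676729614434 [ 0.54728938 -0.17150768  0.54728467]
```

View pics/w55.png

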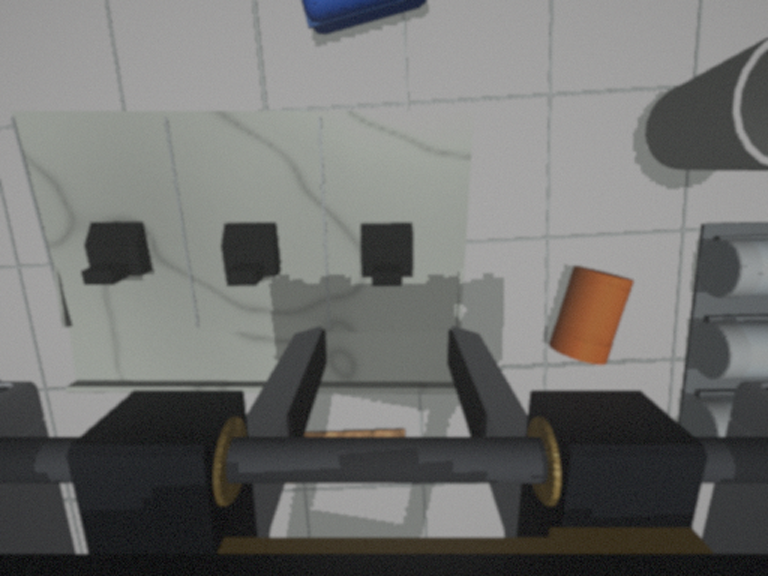

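{"fn": "send_rows", "kwargs": {
  "rows": [-12.5,-27,10,0.03,0.5,0,0.8,-12.5,-27,10,0.03,0.5,0,0.8,-12.5,-27,10,0.03,0.5,0,0.8,-12.5,-27,10,0.03,0.5,0,0.8,-12.5,-27,10,0.03,0.5,0,0.8,-12.5,-27,10,0.03,0.5,0,0.8,-12.5,-27,10,0.03,0.5,0,0.8,-12.5,-30,0,0.03,0.5,0,0.8]
}}

```text
time: 101.85
tool_pos: [0.4709, -0.3001, 0.2111]
ee_rot: [-3.138, 0.004, -1.626]
wrist_force: [0.5, -1.0, -0.1]
width: 0.0753
```

```bash
python3 - <<'E'
from h import *
s=look("w56");o=s["obs"];print(o["tool_pos"],np.degrees(o["ee_rot"]),o["width"],o["wrist_force"],o["joint_positions"])
E
```

```text
[ 0.47088849 -0.30006447  0.2111014 ] [-179.77051598    0.21732741  -93.14340019] 0.07528593362081586 [ 0.47197044 -0.9911943  -0.11373978] [-0.67230364  0.10364738  1.34186862  0.00545358  1.69500507  0.9540415 ]
```

View pics/w56.png

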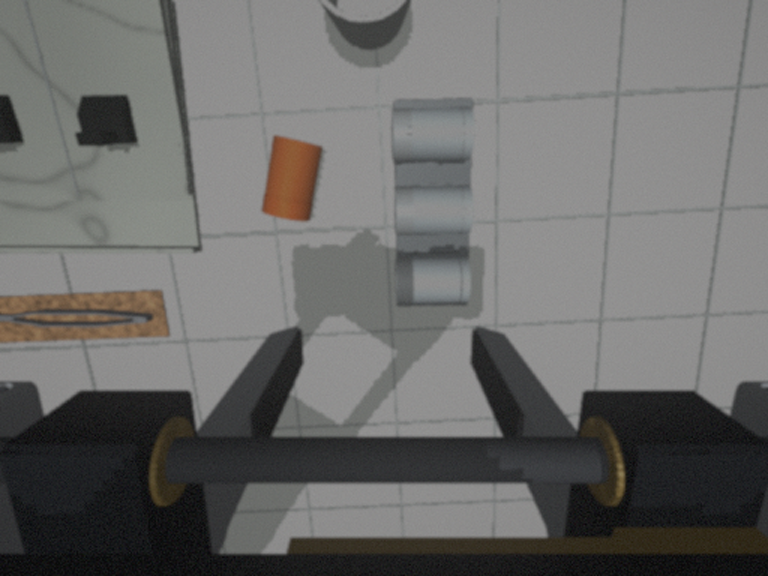

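```bash
python3 - <<'E'
from h import *
s=ld("w56");im=s["color"][55:215,240:340]
c=np.clip((im/255.)**0.6*255,0,255).astype(np.uint8)
cv2.imwrite("pics/c56.png",cv2.resize(c[...,::-1],None,fx=3.7,fy=3.7,interpolation=cv2.INTER_CUBIC))
E
```

```text
(no output)
```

View pics/c56.png

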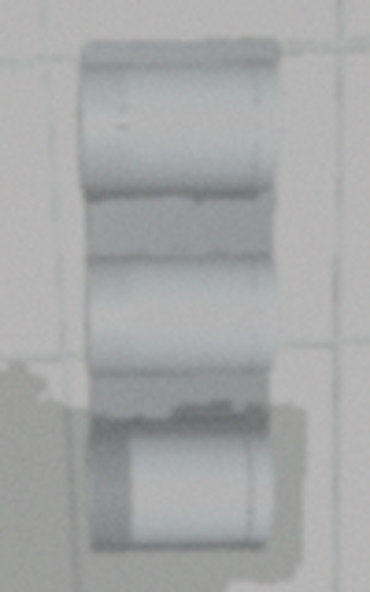

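```bash
python3 - <<'E'
from h import *
s=ld("w56")
R=np.array([129,315,487.5]);c=np.array([(80+278)/2,(85+276)/2,180.])
P=rayplane(s,np.c_[c/3.7+240,R/3.7+55],.024,s["T"]);print(P.round(4));print(np.diff(P,axis=0).round(4))
# lengths at z .044 near? ends at height ~.03
for r,a,b in((129,80,278),(315,85,276),(487,90,270)):
    Q=rayplane(s,np.array([(a,r),(b,r)])/3.7+[240,55],.042,s["T"]);print(np.linalg.norm(Q[0]-Q[1]).round(4),Q.round(4).tolist())
# rack corners, floor top z .004 -> lower corners (92,548),(268,548)? 
E
```

```text
[[ 0.5742 -0.3415  0.024 ]
 [ 0.5143 -0.3404  0.024 ]
 [ 0.4539 -0.3385  0.024 ]]
[[-0.0599  0.0012  0.    ]
 [-0.0604  0.0018  0.    ]]
0.0614 [[0.5745, -0.309, 0.042], [0.5711, -0.3703, 0.042]]
0.0618 [[0.5176, -0.3077, 0.042], [0.5142, -0.3694, 0.042]]
0.0607 [[0.4602, -0.3065, 0.042], [0.4569, -0.3671, 0.042]]
```

```bash
python3 - <<'E'
from h import *
s=ld("w55")
C=np.array([.597,.014]);a=np.radians(-3.25);ex=np.array([np.cos(a),np.sin(a)]);ey=np.array([-ex[1],ex[0]])
for n,p in (("A",[(95,223),(143,223)]),("B",[(226,223),(276,223)]),("C",[(361,223),(412,223)]),("kink",[(76,325),(455,325)])):
    P=rayplane(s,np.array(p)/1.5,.0195,s["T"])[:,:2];m=P.mean(0)-C
    print(n,P.round(4).tolist(),"len",np.linalg.norm(P[0]-P[1]).round(4),"ledge",(m@ex).round(4),(m@ey).round(4))
s=ld("w53")
for n,p in (("B",[(358,244),(414,244)]),("A",[(207,244),(265,244)]),("upper edge",[(133,122),(646,122)])):
    P=rayplane(s,np.array(p)/1.5,.0195 if n!="upper edge" else .0278,s["T"])[:,:2];m=P.mean(0)-C
    print(n,P.round(4).tolist(),"len",np.linalg.norm(P[0]-P[1]).round(4),"ledge",(m@ex).round(4),(m@ey).round(4))
E
```

```text
A [[0.6301, 0.1226], [0.6282, 0.089]] len 0.0336 ledge 0.0269 0.0935
B [[0.6251, 0.031], [0.6231, -0.0039]] len 0.0349 ledge 0.0271 0.0011
C [[0.6199, -0.0631], [0.6179, -0.0986]] len 0.0355 ledge 0.0272 -0.0934
kink [[0.5575, 0.1503], [0.5427, -0.1266]] len 0.2773 ledge -0.0467 -0.0048
B [[0.6255, 0.0314], [0.6236, -0.0032]] len 0.0347 ledge 0.0275 0.0016
A [[0.6304, 0.1248], [0.6285, 0.0889]] len 0.0359 ledge 0.0272 0.0945
upper edge [[0.7029, 0.1569], [0.687, -0.1402]] len 0.2976 ledge 0.0981 -0.0001
```

{"fn": "send_rows", "kwargs": {
  "rows": [-8,-19,-25,0,0,0.9,0.82,-9,-19.5,-30,0,0,0,0.82,0,0,-30,0,0,0,0.82,0,0,-30,0,0,0,0.82,0,0,-15,0,0,0,0.82,0,0,0,0,0,0,0.82,0,0,0,0,0,0,0.82,0,0,0,0,0,0,0.82]
}}

```text
time: 102.9
tool_pos: [0.4546, -0.338, 0.0804]
ee_rot: [-3.138, 0.004, -1.61]
wrist_force: [0.3, -0.3, -0.1]
width: 0.0768
```

```bash
python3 - <<'E'
from h import *
s=look("w57");o=s["obs"];print(o["tool_pos"],np.degrees(o["ee_rot"]),o["width"],o["wrist_force"],o["joint_positions"])
for x,y in((.4539,-.3385),(.5143,-.3404)): print(proj(s,[[x,y,.024]],s["T"])*1.5)
E
```

```text
[ 0.45462026 -0.33799942  0.08042126] [-179.81809837    0.23508771  -92.24895788] 0.07683743083604823 [ 0.25758864 -0.31333431 -0.09779465] [-0.74261592  0.18040944  1.51752812  0.0052247   1.44388927  0.86677676]
[[389.25463302 310.26352429]]
[[388.53972988 203.20559922]]
```

View pics/w57.png

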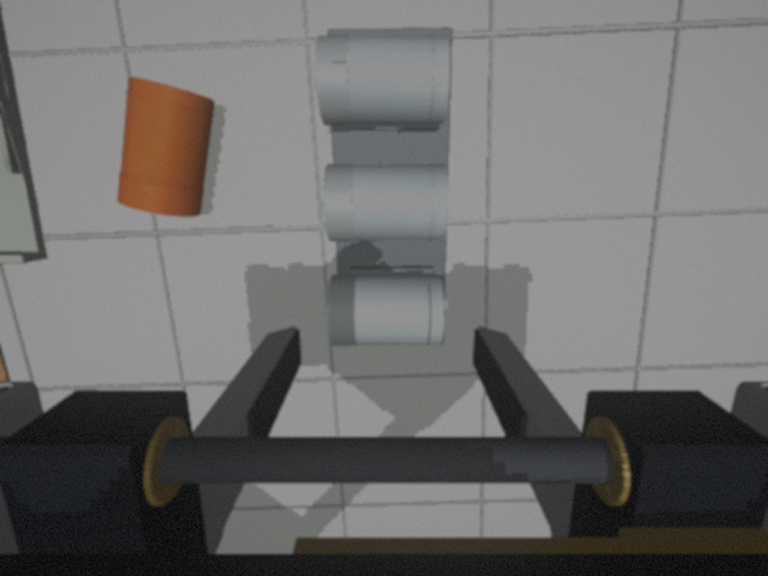

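{"fn": "send_rows", "kwargs": {
  "rows": [-0.7,-0.5,-20,0,0,0,0.82,0,0,-20,0,0,0,0.82,0,0,-15,0,0,0,0.82,0,0,-9,0,0,0,0.82,0,0,-3,0,0,0,0.82,0,0,0,0,0,0,0.82,0,0,0,0,0,0,0.4,0,0,0,0,0,0,0.4]
}}

```text
time: 103.95
tool_pos: [0.4534, -0.3381, 0.0123]
ee_rot: [-3.14, 0.005, -1.61]
wrist_force: [-0.9, 0.2, 0.1]
width: 0.0618
```

{"fn": "send_rows", "kwargs": {
  "rows": [0,0,0,0,0,0,0.4,0,0,5,0,0,0,0.4,0,0,15,0,0,0,0.4,0,0,25,0,0,0,0.4,0,0,35,0,0,0,0.4,0,0,40,0,0,0,0.4,15,25,10,0,0,0,0.4,17,40,0,0,0,0,0.4]
}}

```text
time: 104.95
tool_pos: [0.4862, -0.2738, 0.1449]
ee_rot: [-3.136, 0.003, -1.613]
wrist_force: [0.2, 0.3, 0.1]
width: 0.0619
```

```bash
python3 - <<'E'
from h import *
s=look("w58");o=s["obs"];print(o["tool_pos"],np.degrees(o["ee_rot"]),o["width"],o["wrist_force"],o["joint_positions"])
E
```

```text
[ 0.48620295 -0.27380749  0.14485726] [-1.79704654e+02  1.76375120e-01 -9.23976943e+01] 0.06193625738321808 [0.21679136 0.32977897 0.12539557] [-0.61789986  0.1219537   1.45300461  0.00538954  1.56398833  0.9947225 ]
```

View pics/w58.png

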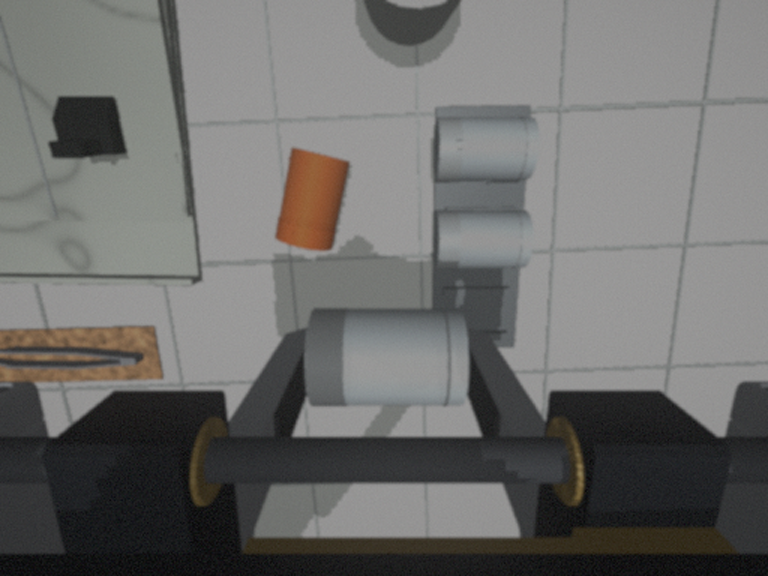

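{"fn": "send_rows", "kwargs": {
  "rows": [18,24,0,0,0,-0.8,0.4,18,24,0,0,0,0,0.4,18,24,0,0,0,0,0.4,18,24,-5,0,0,0,0.4,18,24,-10,0,0,0,0.4,18,24,-15,0,0,0,0.4,17,24,-20,0,0,0,0.4,17,24,-20,0,0,0,0.4]
}}

```text
time: 106.0
tool_pos: [0.6279, -0.0802, 0.0722]
ee_rot: [-3.139, 0.006, -1.624]
wrist_force: [-0.6, -1.4, -0.9]
width: 0.0622
```

```bash
python3 - <<'E'
from h import *
s=look("w59");o=s["obs"];print(o["tool_pos"],np.degrees(o["ee_rot"]),o["width"],o["wrist_force"],o["joint_positions"])
E
```

```text
[ 0.62789772 -0.08020681  0.07224526] [-179.87873187    0.32883499  -93.04794208] 0.06220990339446795 [-0.60809123 -1.43436215 -0.90371825] [-0.21992918  0.32683188  1.35396352  0.00604823  1.45966456  1.40340248]
```

View pics/w59.png

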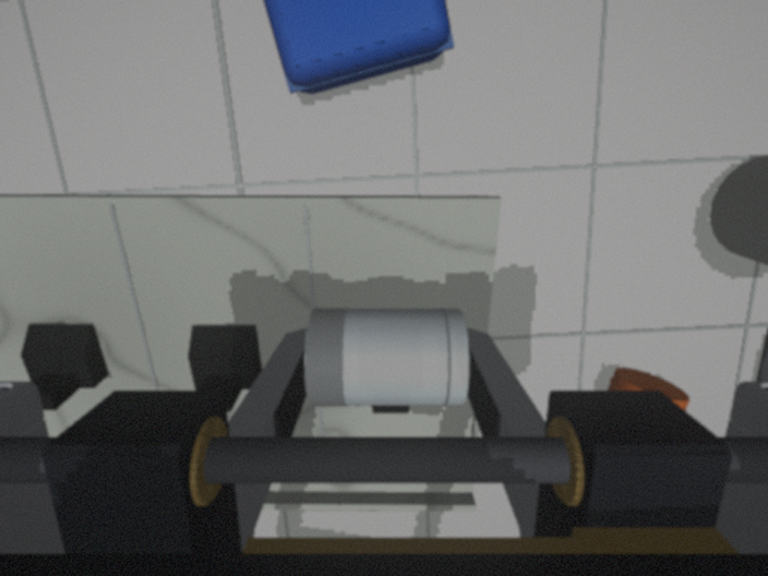

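{"fn": "send_rows", "kwargs": {
  "rows": [1,-1,-15,0,0,0,0.4,0,0,-15,0,0,0,0.4,0,0,-7,0,0,0,0.4,0,0,-3,0,0,0,0.4,0,0,-1,0,0,0,0.4,0,0,0,0,0,0,0.4,0,0,0,0,0,0,0.4,0,0,0,0,0,0,0.4]
}}

```text
time: 107.05
tool_pos: [0.6283, -0.0819, 0.0311]
ee_rot: [-3.14, 0.006, -1.624]
wrist_force: [0.3, -0.1, -0.9]
width: 0.0615
```

{"fn": "send_rows", "kwargs": {
  "rows": [0,0,-1,0,0,0,0.4,0,0,-1,0,0,0,0.4,0,0,0,0,0,0,0.4,0,0,0,0,0,0,0.4,0,0,-1,0,0,0,0.4,0,0,0,0,0,0,0.4,0,0,0,0,0,0,0.4,0,0,0,0,0,0,0.4]
}}

```text
time: 108.05
tool_pos: [0.6281, -0.0819, 0.0277]
ee_rot: [-3.141, 0.006, -1.624]
wrist_force: [-0.6, 0.8, -0.9]
width: 0.0615
```

{"fn": "send_rows", "kwargs": {
  "rows": [0,0,0,0,0,0,0.67,0,0,0,0,0,0,0.69,0,0,0,0,0,0,0.74,0,0,0,0,0,0,0.78,0,0,0,0,0,0,0.78,0,0,10,0,0,0,0.78,0,0,20,0,0,0,0.78,0,0,30,0,0,0,0.78]
}}

```text
time: 109.05
tool_pos: [0.6278, -0.0818, 0.089]
ee_rot: [-3.141, 0.006, -1.624]
wrist_force: [0.3, -0.5, -0.0]
width: 0.0733
```

```bash
python3 - <<'E'
from h import *
s=look("w60");o=s["obs"];print(o["tool_pos"],np.degrees(o["ee_rot"]),o["width"],o["wrist_force"],o["joint_positions"])
E
```

```text
[ 0.62784581 -0.08180832  0.08895419] [-179.98392356    0.35404906  -93.05743036] 0.07327330132025821 [ 0.25190431 -0.4758107  -0.0192829 ] [-0.22249691  0.31781822  1.33137096  0.00615692  1.49316852  1.40118269]
```

View pics/w60.png

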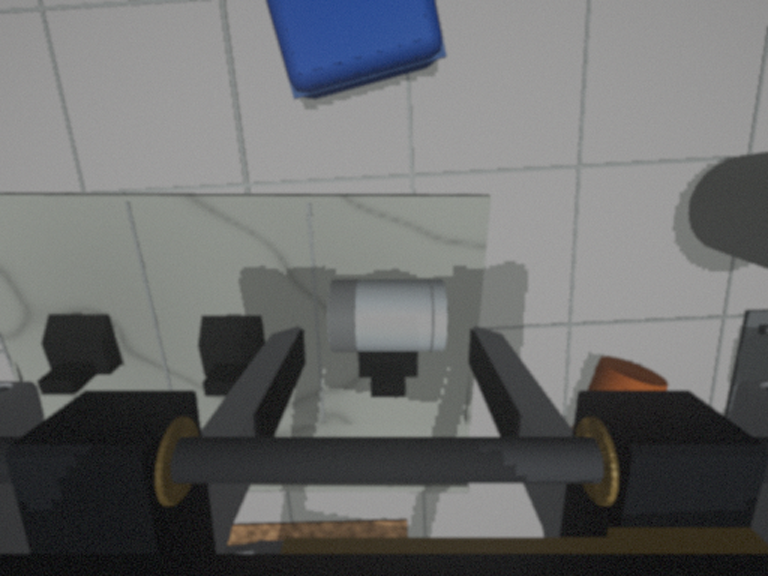

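{"fn": "send_rows", "kwargs": {
  "rows": [-14,-32,30,0,0,0.1,0.82,-14,-32,20,0,0,0.1,0.82,-14,-32,0,0,0,0.1,0.82,-14,-32,0,0,0,0.1,0.82,-14,-32,0,0,0,0.1,0.82,-14,-32,-10,0,0,0.1,0.82,-14,-33,-20,0,0,0.1,0.82,-15.5,-33.5,-30,0,0,0.1,0.82]
}}

```text
time: 110.1
tool_pos: [0.5154, -0.3423, 0.0798]
ee_rot: [-3.136, 0.003, -1.61]
wrist_force: [0.2, 0.0, -0.0]
width: 0.077
```

```bash
python3 - <<'E'
from h import *
s=look("w61");o=s["obs"];print(o["tool_pos"],np.degrees(o["ee_rot"]),o["width"],o["wrist_force"],o["joint_positions"])
print(proj(s,[[.5143,-.3404,.024]],s["T"])*1.5)
E
```

```text
[ 0.51538712 -0.34234718  0.07975471] [-1.79696893e+02  1.66035081e-01 -9.22430559e+01] 0.07697524808622158 [ 0.20009513  0.04892563 -0.04728544] [-0.68105915  0.29036744  1.38520884  0.00552016  1.46351576  0.92830934]
[[384.89348762 311.58688922]]
```

View pics/w61.png

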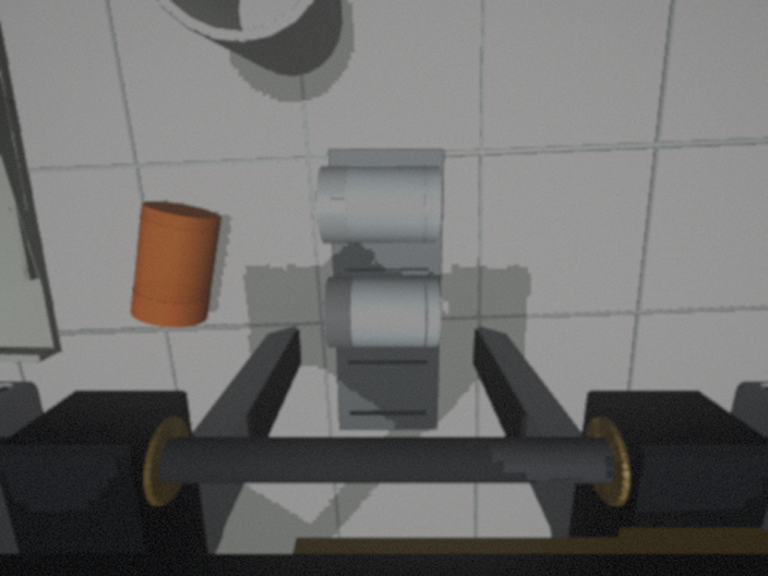

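Aligned (tube at (384,311)). Descend, close, lift.

{"fn": "send_rows", "kwargs": {
  "rows": [-1,1.5,-20,0,0,0,0.82,0,0,-20,0,0,0,0.82,0,0,-15,0,0,0,0.82,0,0,-9,0,0,0,0.82,0,0,-2,0,0,0,0.82,0,0,0,0,0,0,0.82,0,0,0,0,0,0,0.4,0,0,0,0,0,0,0.4]
}}

```text
time: 111.15
tool_pos: [0.514, -0.3391, 0.0124]
ee_rot: [-3.14, 0.005, -1.61]
wrist_force: [0.2, 0.6, 0.6]
width: 0.0622
```

{"fn": "send_rows", "kwargs": {
  "rows": [0,0,0,0,0,0,0.4,0,0,5,0,0,0,0.4,0,0,15,0,0,0,0.4,0,0,30,0,0,0,0.4,0,0,40,0,0,0,0.4,0,15,40,0,0,0,0.4,15,30,10,0,0,0,0.4,15,40,0,0,0,0,0.4]
}}

```text
time: 112.15
tool_pos: [0.5447, -0.2543, 0.1551]
ee_rot: [-3.136, 0.003, -1.612]
wrist_force: [-0.1, 0.7, -1.0]
width: 0.0618
```

{"fn": "send_rows", "kwargs": {
  "rows": [11,33.4,0,0,0,-0.8,0.4,11,33.4,0,0,0,0,0.4,11,33.4,0,0,0,0,0.4,11,33.4,0,0,0,0,0.4,11,33.4,0,0,0,0,0.4,11,33.4,0,0,0,0,0.4,11,33.4,-15,0,0,0,0.4,12,33.4,-25,0,0,0,0.4]
}}

```text
time: 113.15
tool_pos: [0.6341, 0.0144, 0.114]
ee_rot: [-3.136, 0.006, -1.624]
wrist_force: [0.8, -0.5, -0.9]
width: 0.062
```

{"fn": "send_rows", "kwargs": {
  "rows": [0,0,-25,0,0,0,0.4,0,0,-15,0,0,0,0.4,0,0,0,0,0,0,0.4,0,0,0,0,0,0,0.4,0,0,0,0,0,0,0.4,0,0,0,0,0,0,0.4,0,0,0,0,0,0,0.4,0,0,0,0,0,0,0.4]
}}

```text
time: 114.15
tool_pos: [0.6326, 0.0133, 0.0718]
ee_rot: [-3.141, 0.006, -1.624]
wrist_force: [0.0, -0.5, -0.4]
width: 0.0618
```

```bash
python3 - <<'E'
from h import *
s=look("w62");o=s["obs"];print(o["tool_pos"],np.degrees(o["ee_rot"]),o["width"],o["wrist_force"],o["joint_positions"])
E
```

```text
[0.63258594 0.01331203 0.07177982] [-179.94740518    0.34899182  -93.06197417] 0.061824935170050124 [ 0.02508171 -0.46592553 -0.37952772] [-0.07193163  0.32680263  1.35496003  0.00614533  1.45902689  1.55162604]
```

View pics/w62.png

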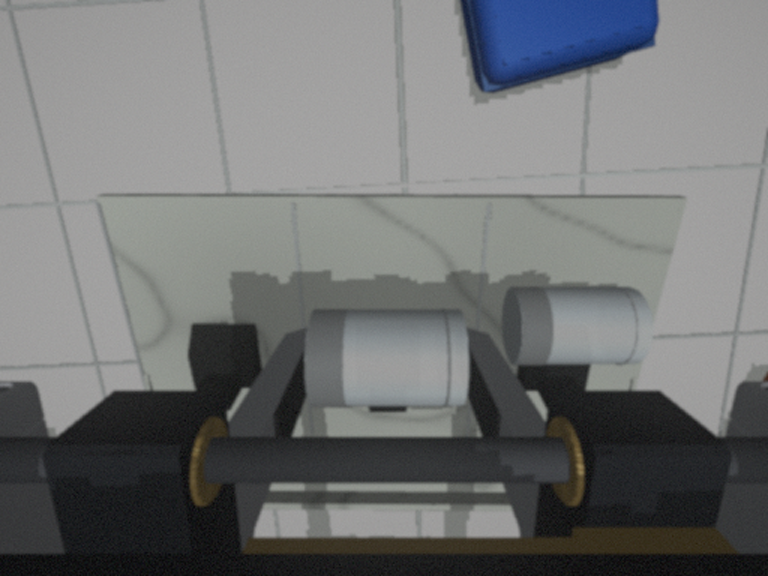

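{"fn": "send_rows", "kwargs": {
  "rows": [1,0,-15,0,0,0,0.4,0,0,-15,0,0,0,0.4,0,0,-8,0,0,0,0.4,0,0,-3,0,0,0,0.4,0,0,-1,0,0,0,0.4,0,0,-1,0,0,0,0.4,0,0,0,0,0,0,0.4,0,0,0,0,0,0,0.4]
}}

```text
time: 115.2
tool_pos: [0.6338, 0.0133, 0.0291]
ee_rot: [-3.14, 0.006, -1.624]
wrist_force: [-0.3, 0.7, -0.9]
width: 0.0622
```

{"fn": "send_rows", "kwargs": {
  "rows": [0,0,-1,0,0,0,0.4,0,0,0,0,0,0,0.4,0,0,0,0,0,0,0.67,0,0,0,0,0,0,0.7,0,0,0,0,0,0,0.76,0,0,0,0,0,0,0.78,0,0,10,0,0,0,0.78,0,0,30,0,0,0,0.78]
}}

```text
time: 116.2
tool_pos: [0.6321, 0.0134, 0.0664]
ee_rot: [3.138, 0.006, -1.624]
wrist_force: [0.6, 0.3, -0.8]
width: 0.0735
```

```bash
python3 - <<'E'
from h import *
s=look("w63");o=s["obs"];print(o["tool_pos"],np.degrees(o["ee_rot"]),o["width"],o["wrist_force"],o["joint_positions"])
E
```

```text
[0.63208455 0.0133952  0.06643177] [179.7932499    0.35008328 -93.06111613] 0.07345809396434731 [ 0.57402699  0.33441323 -0.80577692] [-0.07182125  0.332791    1.35821053  0.00608389  1.45431357  1.55167229]
```

View pics/w63.png

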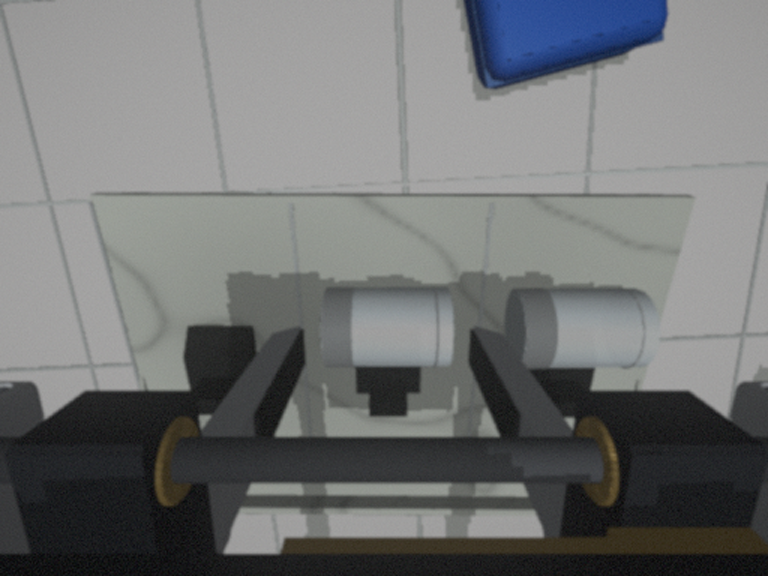

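{"fn": "send_rows", "kwargs": {
  "rows": [0,0,40,0,0,0,0.8,-5,-30,30,0,0,0,0.82,-6,-40,10,0,0,0,0.82,-7,-47,0,0,0,0,0.82,-8,-47,0,0,0,0.2,0.82,-8,-47,0,0,0,0.2,0.82,-8,-47,0,0,0,0.2,0.82,-8,-47,0,0,0,0.2,0.82]
}}

```text
time: 117.25
tool_pos: [0.5834, -0.2933, 0.1483]
ee_rot: [-3.139, 0.005, -1.61]
wrist_force: [0.4, 0.4, 0.7]
width: 0.077
```

{"fn": "send_rows", "kwargs": {
  "rows": [-8,-48,0,0,0,0,0.82,0,0,-20,0,0,0,0.82,0,0,-25,0,0,0,0.82,0,0,-20,0,0,0,0.82,0,0,0,0,0,0,0.82,0,0,0,0,0,0,0.82,0,0,0,0,0,0,0.82,0,0,0,0,0,0,0.82]
}}

```text
time: 118.25
tool_pos: [0.5762, -0.3399, 0.084]
ee_rot: [-3.139, 0.005, -1.61]
wrist_force: [-1.1, -0.4, -0.4]
width: 0.0771
```

```bash
python3 - <<'E'
from h import *
s=look("w64");o=s["obs"];print(o["tool_pos"],np.degrees(o["ee_rot"]),o["width"],o["wrist_force"],o["joint_positions"])
print(proj(s,[[.5742,-.3415,.024]],s["T"])*1.5)
E
```

```text
[ 0.57616464 -0.3399248   0.08396975] [-179.8481843     0.28128868  -92.24889127] 0.07710459187208223 [-1.1298242  -0.44672544 -0.38278359] [-0.62065178  0.39813235  1.23549366  0.00556878  1.5084495   0.98905329]
[[391.23913738 310.31386357]]
```

View pics/w64.png

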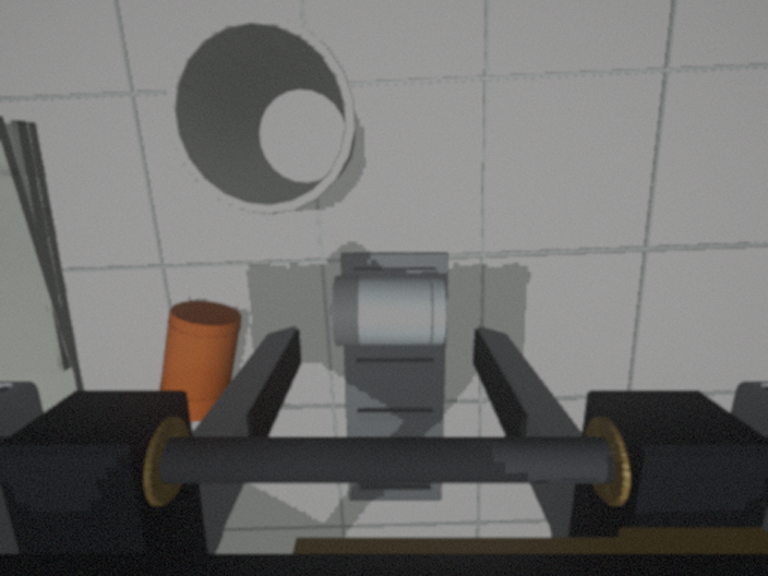

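```bash
python3 - <<'E'
from h import *
s=ld("w64")
print(rayplane(s,np.array([(265,212),(265,24)])/1.5,.09,s["T"]).round(4))
E
```

```text
[[ 0.6384 -0.2931  0.09  ]
 [ 0.7048 -0.3005  0.09  ]]
```

{"fn": "send_rows", "kwargs": {
  "rows": [-2,-1.5,-20,0,0,0,0.82,0,0,-20,0,0,0,0.82,0,0,-18,0,0,0,0.82,0,0,-10,0,0,0,0.82,0,0,-3,0,0,0,0.82,0,0,0,0,0,0,0.82,0,0,0,0,0,0,0.4,0,0,0,0,0,0,0.4]
}}

```text
time: 119.3
tool_pos: [0.5741, -0.3414, 0.0127]
ee_rot: [-3.139, 0.005, -1.61]
wrist_force: [-0.9, 0.9, 0.6]
width: 0.0619
```

{"fn": "send_rows", "kwargs": {
  "rows": [0,0,0,0,0,0,0.4,0,0,5,0,0,0,0.4,0,0,15,0,0,0,0.4,0,0,35,0,0,0,0.4,0,0,45,0,0,0,0.4,0,10,45,0,0,0,0.4,2,30,0,0,0,0,0.4,4,40,0,0,0,0,0.4]
}}

```text
time: 120.3
tool_pos: [0.58, -0.2615, 0.1591]
ee_rot: [-3.138, 0.004, -1.612]
wrist_force: [0.9, 1.3, -1.3]
width: 0.0616
```

{"fn": "send_rows", "kwargs": {
  "rows": [7,45,0,0,0,-0.2,0.4,7,46,0,0,0,-0.2,0.4,7,46,0,0,0,-0.2,0.4,7,46,0,0,0,-0.2,0.4,7,46,0,0,0,0,0.4,8,46,0,0,0,0,0.4,8,46,0,0,0,0,0.4,8,46,0,0,0,0,0.4]
}}

```text
time: 121.3
tool_pos: [0.6388, 0.1073, 0.158]
ee_rot: [-3.139, 0.006, -1.624]
wrist_force: [0.6, 0.1, 0.6]
width: 0.0619
```

{"fn": "send_rows", "kwargs": {
  "rows": [0,0,-15,0,0,0,0.4,0,0,-30,0,0,0,0.4,0,0,-25,0,0,0,0.4,0,0,-15,0,0,0,0.4,0,0,0,0,0,0,0.4,0,0,0,0,0,0,0.4,0,0,0,0,0,0,0.4,0,0,0,0,0,0,0.4]
}}

```text
time: 122.3
tool_pos: [0.6392, 0.1059, 0.0728]
ee_rot: [-3.139, 0.006, -1.624]
wrist_force: [0.4, 0.4, -0.6]
width: 0.0617
```

```bash
python3 - <<'E'
from h import *
s=look("w65");o=s["obs"];print(o["tool_pos"],np.degrees(o["ee_rot"]),o["width"],o["wrist_force"],o["joint_positions"])
E
```

```text
[0.63916233 0.10587714 0.0728265 ] [-179.84443278    0.35774399  -93.05549978] 0.061725111627523234 [ 0.40681957  0.35391127 -0.57521105] [0.073506   0.35647121 1.3139684  0.00588142 1.4676716  1.69704408]
```

View pics/w65.png

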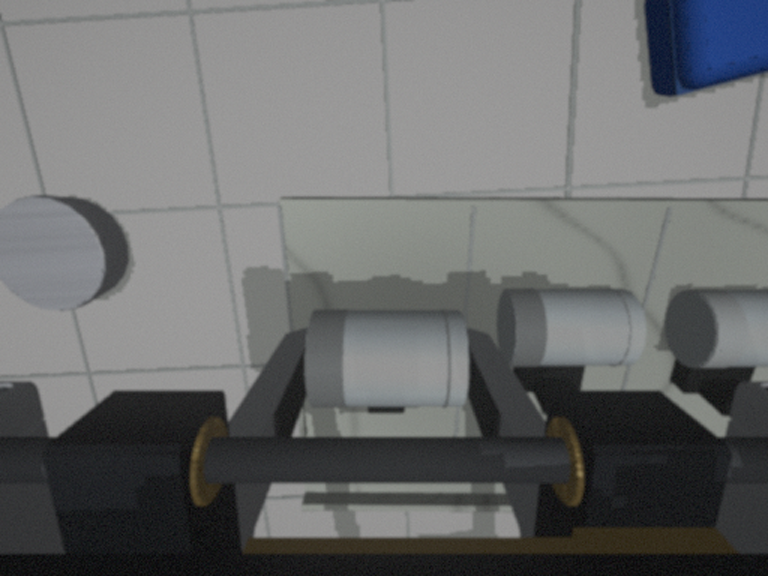

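{"fn": "send_rows", "kwargs": {
  "rows": [0,0,-15,0,0,0,0.4,0,0,-15,0,0,0,0.4,0,0,-8,0,0,0,0.4,0,0,-3,0,0,0,0.4,0,0,-1,0,0,0,0.4,0,0,-1,0,0,0,0.4,0,0,0,0,0,0,0.4,0,0,0,0,0,0,0.4]
}}

```text
time: 123.35
tool_pos: [0.6388, 0.1059, 0.0291]
ee_rot: [-3.14, 0.006, -1.624]
wrist_force: [0.0, 0.1, -0.7]
width: 0.0619
```

{"fn": "send_rows", "kwargs": {
  "rows": [0,0,-1,0,0,0,0.4,0,0,0,0,0,0,0.4,0,0,0,0,0,0,0.67,0,0,0,0,0,0,0.7,0,0,0,0,0,0,0.76,0,0,0,0,0,0,0.78,0,0,10,0,0,0,0.78,0,0,30,0,0,0,0.78]
}}

```text
time: 124.35
tool_pos: [0.6371, 0.1057, 0.0664]
ee_rot: [3.138, 0.006, -1.624]
wrist_force: [0.2, 0.0, -0.1]
width: 0.0737
```

{"fn": "send_rows", "kwargs": {
  "rows": [-10,-15,40,0,0,0,0.78,-20,-20,30,0,0,0,0.78,-20,-20,20,0,0,0,0.78,-20,-20,10,0,0,0,0.78,-15,-20,0,0,0,0,0.78,0,0,0,0,0,0,0.78,0,0,0,0,0,0,0.78,0,0,0,0,0,0,0.78]
}}

```text
time: 125.35
tool_pos: [0.5539, 0.0116, 0.1675]
ee_rot: [-3.141, 0.006, -1.623]
wrist_force: [-0.3, 0.6, -0.2]
width: 0.0731
```

```bash
python3 - <<'E'
from h import *
s=look("w66");o=s["obs"];print(o["tool_pos"],np.degrees(o["ee_rot"]),o["width"],o["wrist_force"],o["joint_positions"])
s2=snapshot("scene");cv2.imwrite("pics/s66.png",cv2.resize(s2["color"][...,::-1],None,fx=1.5,fy=1.5))
E
```

```text
[0.55393816 0.01155786 0.16749624] [-179.9685924     0.36692726  -93.00561349] 0.07305022093520469 [-0.33166467  0.592733   -0.20256048] [-0.08555617  0.10583789  1.42561557  0.00642361  1.60980245  1.53795134]
```

View pics/w66.png

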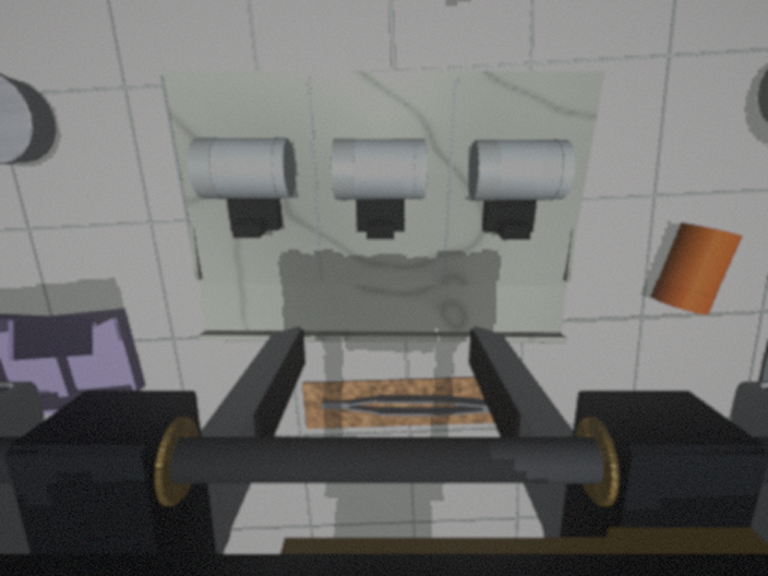

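View pics/s66.png

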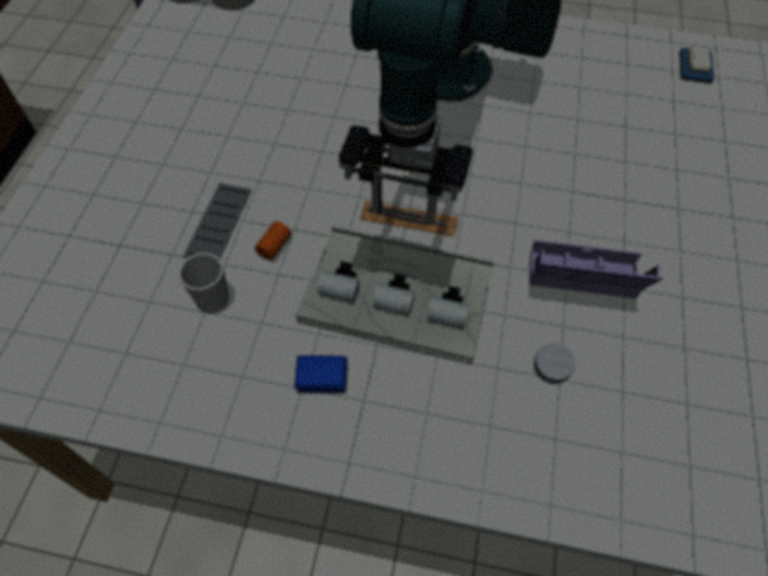

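```bash
python3 - <<'E'
from h import *
s=ld("w66");T=s["T"]
C=np.array([.597,.014]);a=np.radians(-3.25);ex=np.array([np.cos(a),np.sin(a)]);ey=np.array([-ex[1],ex[0]])
L=lambda P:((P[:,:2]-C)@ex*1e3).round(1).tolist()+((P[:,:2]-C)@ey*1e3).round(1).tolist()
tb=rayplane(s,np.array([(241,168.5),(379,168.5),(521,169.5)])/1.5,.039,T)
fb=rayplane(s,np.array([(250,237),(379,239),(515,239)])/1.5,.046,T)
print("tube",L(tb));print("fin back",L(fb)); 
# wedge point = fin back top + 17.8*cos.. : point is 18 ahead and 17 below top in wedge frame
c,sn=np.cos(np.radians(8)),np.sin(np.radians(8))
dx=18*c+17*sn; dz=18*sn-17*c
for t,f in zip(tb,fb):
    p=f.copy();p[:2]+=ex*dx/1e3;p[2]+=dz/1e3
    print("dist mm",(np.linalg.norm(t-p)*1e3).round(1),"z",p[2].round(4))
print("tube slope x, ends tilt")
for e in ([(190,138),(290,138)],[(333,138),(427,138)],[(470,139),(572,140)]):
    P=rayplane(s,np.array(e)/1.5,.058,T);d=P[0]-P[1];print((np.degrees(np.arctan2(d[1],d[0]))-90+3.25).round(1))
E
```

```text
tube [34.9, 35.3, 35.0, 97.3, 2.1, -95.5]
fin back [-11.4, -12.4, -12.0, 92.5, 2.0, -93.2]
dist mm 27.6 z 0.0317
dist mm 28.5 z 0.0317
dist mm 27.9 z 0.0317
tube slope x, ends tilt
0.2
0.2
-0.3
```

```bash
python3 - <<'E'
from h import *
print(close_job())
E
```

```text
the job is handed in; nothing more can be done
None
```

I handed the job in at about 125 s. The lid is open, the tweezer is back on its mat and all three tubes are parked on the ledge against their own wedges. The one departure from the task is that **the lid's catch was not released with the tweezer**.

- **Lid:** The tweezer failed to prise it: it slipped in the grip, and up to about 21 N of lift did not open it. I released the catch by hooking the closed gripper fingers under the lip, which raised the lid to roughly 0.48 rad. I then regripped the tweezer and pushed the lid from there to about 1.9 rad with its tip. Step 1 should therefore be met on that second push, but I had no reading of the tweezer's contact force to confirm it.
- **Tweezer:** It lies flat near the middle of its mat in the last pictures.
- **Wedges and tubes:** Each wedge was put on the slope with its thin edge uphill, and each tube was released only once its wedge was in place.

| Last check | Result | Limit |
|---|---|---|
| Tube centres, ledge x | about +35 mm | -20 to +95 mm |
| Angle across the slope | within 0.3° of the ledge | 0.3 rad |
| Tube centre to wedge point | 27.6, 28.5 and 27.9 mm | under 34 mm |

In the last pictures the lid is open and the tin, blue case, cup and orange look-alike do not appear to have moved. No wedge was out of place in any picture. The gripper was clear of everything, with its fingertips at 0.17 m. My measured ledge position disagreed by about 2 mm between views, well inside the limits.

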